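Weigh out nickel nuggets for the dip basket

TASK

Weigh out some nickel for the round dip basket: scoop at least three nuggets from the trough with the hand scoop, set the loaded scoop down level on the scale pan and let go of it until it settles, then take it up again by a grip that lets you tip it nose-down to more than 60 degrees, and pour the nuggets steeply into the basket. Finally lay the empty scoop back upright on the scale pan. Handle the nuggets only with the scoop, leave none anywhere but in the basket or the trough, and leave the other things on the bench where they stand.

Things in the scene. Friction and masses are not known exactly. Their poses are not given: they have to be found in the camera images.
- trough: grey open trough, fixed; origin at bench level under the floor, midway across, x lengthwise, away from the robot. Flat floor x -105 to 90, 88 mm wide inside, 4 mm thick; the near end (from x -105) slopes up and outward at 45 degrees; the far end wall (inner face at x +90) is upright; all walls reach 42 mm above the bench, 4 thick, side walls' inner faces at y +-44. The nuggets start in its +x half
- scale: white bench scale, fixed, 150 mm square, with a square steel pan 156 mm wide on top, pan surface 45 mm above the bench; a low read-out 30 mm high joins its +x side (to x = 130 mm); origin under the pan's centre at bench level
- pan (a point): centre of the scale pan's top surface
- basket: round perforated steel dip basket, fixed, open top, 60 mm high, outer diameter 116 mm at foot and 132 mm at rim, wall 4 mm, floor 4 mm thick, with two small tabs at the rim along its x axis (reaching 76 mm from the axis); origin under its centre at bench level, z up
- basket_mid (a point): point on the basket's axis 25 mm above the bench
- scoop: aluminium hand scoop, 160 g, starts on the scale pan. Origin under its flat floor, x to its open nose, z up. Bowl 76 mm wide (72 inside), walls 34 high, floor 2 thick, back at x -40, side walls drop to 8 high at x 12, lip at x 50; the last 10 mm ramp up from the lip to a 4 mm high ridge. Black handle bar along x, -55 to -130 mm, 18 wide (y), 16 high, axis 60 mm above the underside
- scoop_grip (a point): handle axis at x = -85, z = 60 mm in the scoop's frame; axes as the scoop
- scoop_bowl (a point): middle of the scoop's bowl, 15 mm above its underside
- scoop_lip (a point): middle of the scoop's front lip, at x = 50, z = 1 mm of the scoop's frame
- nugget0: lumpy solid nickel nugget about 26 mm across, 60 g; origin at its middle (12.5 mm above what it rests on)
- nugget1: lumpy solid nickel nugget about 26 mm across, 60 g; origin at its middle (12.5 mm above what it rests on)
- nugget2: lumpy solid nickel nugget about 26 mm across, 60 g; origin at its middle (12.5 mm above what it rests on)
- nugget3: lumpy solid nickel nugget about 26 mm across, 60 g; origin at its middle (12.5 mm above what it rests on)
- nugget4: lumpy solid nickel nugget about 26 mm across, 60 g; origin at its middle (12.5 mm above what it rests on)
- rinse_bottle: bystander, loose: white bottle 64 mm wide, 170 mm high; origin at its underside
- salt_jar: bystander, loose: white jar with black cap, 72 mm wide, 90 mm high; origin at its underside
- wrench: bystander, loose: steel wrench lying on the bench near the robot; origin at its underside
- brush: bystander, loose: brush lying on the bench near the robot; origin at its underside

How it is judged:
On the way, in this order (a step that is already met when the one before it is completed fails the run):
1. the scoop, holding at least three nuggets, stands level on the scale pan, let go of and still (contact force between scoop and scale above 0.4 N and angle between scoop's own z axis and vertical below 0.12 rad and horizontal distance between scoop and pan below 0.06 m and contact force between the fingers and scoop below 0.05 N and linear speed of scoop below 0.03 m/s and ((distance between each of nugget0, nugget1 and scoop_bowl below 0.048 m and distance between any of nugget2, nugget3, nugget4 and scoop_bowl below 0.048 m) or (distance between each of nugget0, nugget2 and scoop_bowl below 0.048 m and distance between any of nugget3, nugget4 and scoop_bowl below 0.048 m) or (distance between each of nugget0, nugget3 and scoop_bowl below 0.048 m and distance between nugget4 and scoop_bowl below 0.048 m) or (distance between each of nugget1, nugget2 and scoop_bowl below 0.048 m and distance between any of nugget3, nugget4 and scoop_bowl below 0.048 m) or (distance between each of nugget1, nugget3 and scoop_bowl below 0.048 m and distance between nugget4 and scoop_bowl below 0.048 m) or (distance between each of nugget2, nugget3 and scoop_bowl below 0.048 m and distance between nugget4 and scoop_bowl below 0.048 m))), for 0.4 s.
2. the scoop is tipped more than 60 degrees with its lip over the basket, and at least three nuggets lie in the basket (((distance between each of nugget0, nugget1 and basket_mid below 0.064 m and distance between any of nugget2, nugget3, nugget4 and basket_mid below 0.064 m) or (distance between each of nugget0, nugget2 and basket_mid below 0.064 m and distance between any of nugget3, nugget4 and basket_mid below 0.064 m) or (distance between each of nugget0, nugget3 and basket_mid below 0.064 m and distance between nugget4 and basket_mid below 0.064 m) or (distance between each of nugget1, nugget2 and basket_mid below 0.064 m and distance between any of nugget3, nugget4 and basket_mid below 0.064 m) or (distance between each of nugget1, nugget3 and basket_mid below 0.064 m and distance between nugget4 and basket_mid below 0.064 m) or (distance between each of nugget2, nugget3 and basket_mid below 0.064 m and distance between nugget4 and basket_mid below 0.064 m)) and angle between scoop's own z axis and vertical above 1.05 rad and horizontal distance between scoop_lip and basket_mid below 0.07 m), for 0.1 s.
At the end, for the whole second after the job is handed in: At least three nuggets lie in the basket (within 64 mm of basket_mid) and every other nugget lies in the basket or the trough; the scoop rests on the scale pan, upright within 0.12 rad, its origin within 60 mm of the pan's centre, released and still (contact force between scoop and scale above 0.4 N and angle between scoop's own z axis and vertical below 0.12 rad and horizontal distance between scoop and pan below 0.06 m and contact force between the fingers and scoop below 0.05 N and linear speed of scoop below 0.03 m/s and ((distance between each of nugget0, nugget1 and basket_mid below 0.064 m and distance between any of nugget2, nugget3, nugget4 and basket_mid below 0.064 m) or (distance between each of nugget0, nugget2 and basket_mid below 0.064 m and distance between any of nugget3, nugget4 and basket_mid below 0.064 m) or (distance between each of nugget0, nugget3 and basket_mid below 0.064 m and distance between nugget4 and basket_mid below 0.064 m) or (distance between each of nugget1, nugget2 and basket_mid below 0.064 m and distance between any of nugget3, nugget4 and basket_mid below 0.064 m) or (distance between each of nugget1, nugget3 and basket_mid below 0.064 m and distance between nugget4 and basket_mid below 0.064 m) or (distance between each of nugget2, nugget3 and basket_mid below 0.064 m and distance between nugget4 and basket_mid below 0.064 m)) and (distance between nugget0 and basket_mid below 0.064 m or (x of nugget0 in the frame of trough between -0.14 and 0.1 m and y of nugget0 in the frame of trough between -0.046 and 0.046 m and z of nugget0 in the frame of trough below 0.05 m)) and (distance between nugget1 and basket_mid below 0.064 m or (x of nugget1 in the frame of trough between -0.14 and 0.1 m and y of nugget1 in the frame of trough between -0.046 and 0.046 m and z of nugget1 in the frame of trough below 0.05 m)) and (distance between nugget2 and basket_mid below 0.064 m or (x of nugget2 in the frame of trough between -0.14 and 0.1 m and y of nugget2 in the frame of trough between -0.046 and 0.046 m and z of nugget2 in the frame of trough below 0.05 m)) and (distance between nugget3 and basket_mid below 0.064 m or (x of nugget3 in the frame of trough between -0.14 and 0.1 m and y of nugget3 in the frame of trough between -0.046 and 0.046 m and z of nugget3 in the frame of trough below 0.05 m)) and (distance between nugget4 and basket_mid below 0.064 m or (x of nugget4 in the frame of trough between -0.14 and 0.1 m and y of nugget4 in the frame of trough between -0.046 and 0.046 m and z of nugget4 in the frame of trough below 0.05 m))); the robot touches nothing.
It fails at once if the fingers press on a nugget (over 1.5 N) (contact force between the fingers and nugget0 above 1.5 N or contact force between the fingers and nugget1 above 1.5 N or contact force between the fingers and nugget2 above 1.5 N or contact force between the fingers and nugget3 above 1.5 N or contact force between the fingers and nugget4 above 1.5 N).
It fails at once if a loose bystander is moved more than 30 mm (distance of any of rinse_bottle, salt_jar, wrench, brush from where it was at the start of the episode above 0.03 m).
It also fails if it takes over 72 s, if anything falls off the work surface, if the arm or the gripper's body presses on something with over 40 N, if the wrist force passes 120 N, or if a joint passes its speed limit or range.

ROBOT

A 6-joint arm with a two-finger parallel gripper is mounted at the origin on the work surface. World frame = base frame: x ahead of the robot, y to its left, z up, the work surface at z = 0. Lengths are in m, angles in rad, forces in N, time in s.
With the tool pointing down it reaches from about 0.25 to 0.775 m from the base axis. Payload 4 kg.
Tool frame: the origin (TCP) lies at the very end of the fingers, on their centre line; the grasp point (between the pads) lies 19 mm behind it (ctrl.tcp_to_grasp is the distance from the TCP to the grasp point, in m); z points along the fingers, y is the direction in which the jaws open and shut (so a half turn about z gives the same grasp; the last joint's range is limited). The gripper opens to 85 mm and grips with 20 to 120 N. Pads are 22 mm wide; open, the fingers measure 114 mm over their backs; the gripper's body (76 mm by 85 mm) begins 54 mm behind the grasp point. The pads swing forward as they close: fully open they stand 13 mm farther back than shut.
Start: joints at [1.042, 0.087, 1.371, -0, 1.684, -0.103], TCP at [0.227, 0.501, 0.231] pointing down, gripper open.
Joint ranges: [-3.1, 3.1], [-0.76, 2.03], [0.27, 2.55], [-1.08, 4.22], [0.17, 2.65], [-2.57, 2.57]. Speed limits (rad/s): [2.79, 2.79, 3.14, 3.14, 3.14, 3.14].

INTERFACE

Orientations are given as [roll, pitch, yaw] about the fixed x, y, z axes, in that order (R = Rz(yaw) Ry(pitch) Rx(roll)).
In Python, from cell import ctrl, get_image, calibration, job gives the robot as it stands.
- The arm moves only by the tool drive_tool, never from a script. Its argument "deltas" is a list of rows, each an object of numbers: "tx", "ty", "tz": the shift along the tool's x, y, z in m; "ax", "ay", "az": the turn, a rotation vector about the tool's x, y, z in degrees; "grip": the finger opening in m, from 0 to 0.0854. In form: [{"tx": .., "ty": .., "tz": .., "ax": .., "ay": .., "az": .., "grip": ..}, ...]. A call has exactly 8 rows; each row shifts and turns the commanded pose from where the row before left it, along the tool's axes as they then stand; what a row does not reach is not made up. A row lasts 1/10 s, in which the tool goes at most 50 mm and 8.59 degrees, less where a joint would pass 70% of its speed; a pose out of reach is approached as far as the arm can. A call with a gripper value outside its range is refused whole. The fingers move at their own pace and stop on an object; the grip force is fixed at half the most. Time passes only in rows, so rows that do not move let the fingers close, or fill a call up. It gives the time, the measured TCP pose, the force and the opening at its end, in the units of the state.
- ctrl.read_state(): the state, without advancing time (a new reading comes with each control period).
- get_image(name): name is "scene" or "top" or "wrist"; returns the picture (384x512x3 uint8, red, green, blue); there is no depth.
- calibration(name): a dict with "fx", "fy", "cx", "cy" (pixels), "eye" and "attitude" of the camera in the world. Camera axes: x right, y down, z forward; pixel columns grow to the right and rows downward; lengths in m; the calibration is good to about 2 mm. A picture is of the moment at which its call begins: read the wrist's pose just before it. calibration takes no time and is no camera call; for the wrist camera it gives the pose at the moment of the call.
- job.hand_in(): hands the job in, once; it reports no verdict.
The state is a dict: "time_s": time; "qpos": joint angles; "qd": joint speeds; "tau": joint torques, N m; "tcp_pos": TCP position; "tcp_rot": TCP orientation; "wrist_force": force on the tool from outside, world axes, zero at the start; "moment": the same for the moment, N m; "opening": opening from 0.0 (shut) to 1.0 (fully open).
Only numpy, scipy, OpenCV 4.12 (cv2) and the standard library are available. Lean on these libraries where they do the work, as an engineer would, in place of code of your own. Each camera call takes 0.05 s, during which the arm holds its last target.

## Working session

There is one attempt and no reset: what is moved stays moved. The work goes in short steps, Python scripts to look and compute and a tool call to move; the robot and the scene stay as the last step left them, time stands still between calls to the robot, and variables do not carry over. Pictures are saved under pics/ and viewed, and the job is handed in when it is done.

Besides the shell and the picture viewer there is one more tool, called after "Request:" as name(argument=value, ...), one argument or row to a line, values as JSON. drive_tool: Moves the arm, as the interface text tells. Its arguments: {"type":"object","properties":{"deltas":{"type":"array","items":{"type":"object","properties":{"tx":{"type":"number"},"ty":{"type":"number"},"tz":{"type":"number"},"ax":{"type":"number"},"ay":{"type":"number"},"az":{"type":"number"},"grip":{"type":"number"}}}}},"required":["deltas"]}

```bash
mkdir -p pics; ls; python3 - <<'E'
from cell import ctrl,get_image,calibration
import cv2
print(ctrl.read_state(), ctrl.tcp_to_grasp)
for n in ("scene","top"):
    print(calibration(n)); cv2.imwrite(f"pics/{n}0.png",get_image(n)[:,:,::-1])
E
```

```text
pics
{'time_s': 0.0, 'qpos': array([ 1.04189348e+00,  8.79994736e-02,  1.37230242e+00, -3.72836822e-05,
        1.68360663e+00, -1.03050037e-01]), 'qd': array([ 1.12220710e-03, -7.12120822e-05, -2.77461128e-04,  1.49678457e-03,
       -3.51818874e-03,  2.12901804e-03]), 'tau': array([-1.55411262e-04, -3.51866090e+01, -3.13271463e+01, -8.16299485e-05,
        1.06955844e-02,  3.05109964e-06]), 'tcp_pos': array([0.22693332, 0.50043638, 0.23009039]), 'tcp_rot': array([-3.13928525e+00, -2.01369196e-04,  2.71573546e+00]), 'wrist_force': array([-0.53641151, -0.18201286, -0.40905788]), 'moment': array([0.01343084, 0.0214993 , 0.0110583 ]), 'opening': 0.9973580570606733} 0.0187
{'fx': 368.3368933707751, 'fy': 368.3368933707751, 'cx': 256.83282773189745, 'cy': 191.60109601258137, 'eye': array([ 1.14504221, -0.09857733,  0.86429087]), 'attitude': array([-2.49653399, -0.01455222,  1.38028285])}
{'fx': 460.7390003801907, 'fy': 460.7390003801907, 'cx': 257.87716855040645, 'cy': 194.42391905056203, 'eye': array([0.4635609 , 0.0132395 , 1.14101845]), 'attitude': array([-3.05945518,  0.00604103, -1.54780585])}
```

View pics/scene0.png

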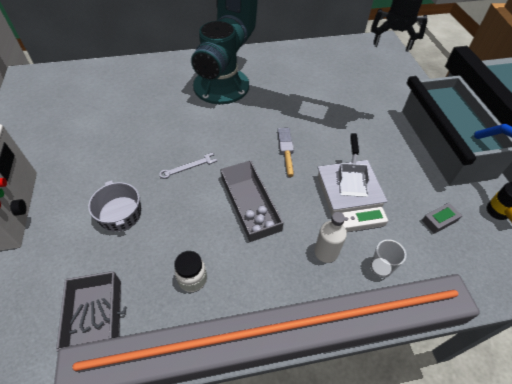

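View pics/top0.png

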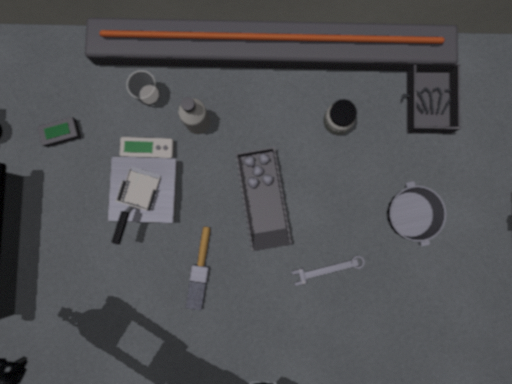

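```bash
python3 - <<'E'
import cv2
t=cv2.imread("pics/top0.png")
cv2.imwrite("pics/t_a.png",cv2.resize(t[20:200,40:240],None,fx=4,fy=3.3333*1.0,interpolation=cv2.INTER_CUBIC)) if 0 else None
def crop(x0,y0,x1,y1,f,n): cv2.imwrite(n,cv2.resize(t[y0:y1,x0:x1],None,fx=f,fy=f,interpolation=cv2.INTER_CUBIC))
crop(60,60,260,210,4,"pics/t_a.png")
crop(250,60,450,210,4,"pics/t_b.png")
E
```

```text
(no output)
```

View pics/t_a.png

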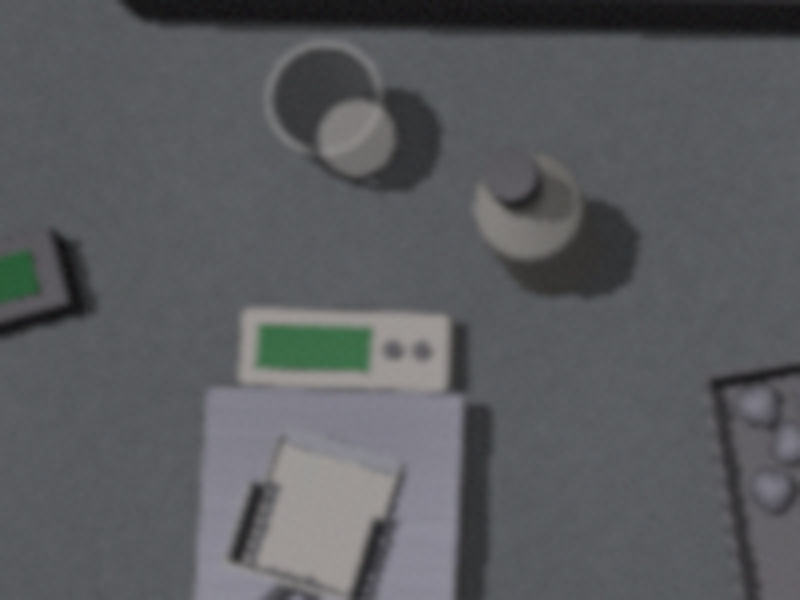

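View pics/t_b.png

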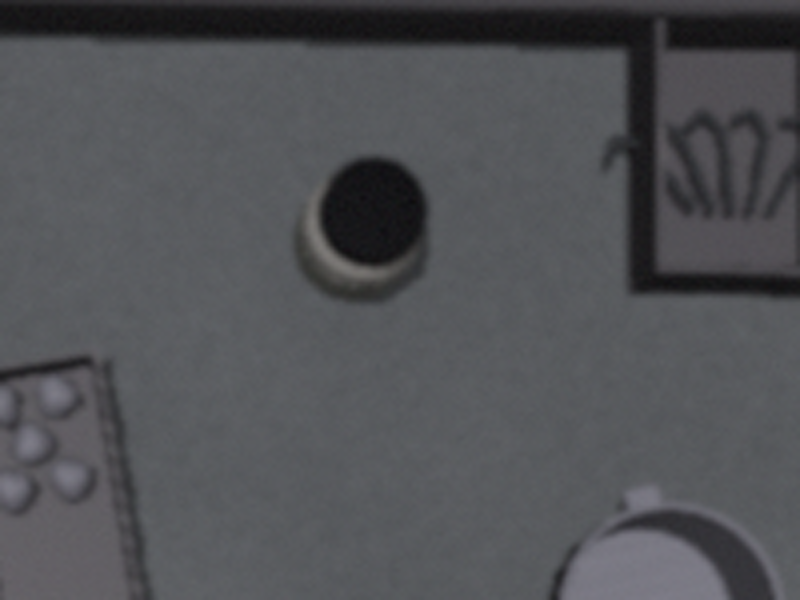

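```bash
python3 - <<'E'
import cv2
t=cv2.imread("pics/scene0.png")
cv2.imwrite("pics/s_a.png",cv2.resize(t[110:280,200:400],None,fx=3.5,fy=3.5,interpolation=cv2.INTER_CUBIC))
E
```

```text
(no output)
```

View pics/s_a.png

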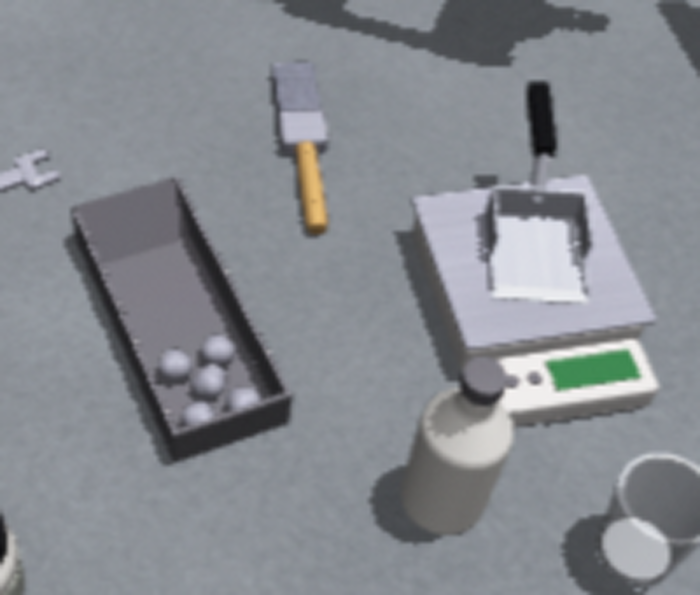

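```bash
cat > h.py <<'E'
import numpy as np,cv2
from scipy.spatial.transform import Rotation as Ro
def cam(c):
    return np.array([[c['fx'],0,c['cx']],[0,c['fy'],c['cy']],[0,0,1]]),Ro.from_euler('xyz',c['attitude']).as_matrix(),np.array(c['eye'])
def back(c,uv,z):
    K,R,e=cam(c); d=R@np.linalg.solve(K,[uv[0],uv[1],1]); return e+d*(z-e[2])/d[2]
def proj(c,P):
    K,R,e=cam(c); p=(np.asarray(P)-e)@R; p=p@K.T; return p[...,:2]/p[...,2:]
def crop(src,x0,y0,x1,y1,f,n):
    im=cv2.resize(src[y0:y1,x0:x1],None,fx=f,fy=f,interpolation=cv2.INTER_CUBIC)
    im=cv2.convertScaleAbs(im,alpha=1.6)
    for u in range((x0+9)//10*10,x1,10):
        cv2.line(im,(int((u-x0)*f),0),(int((u-x0)*f),6 if u%50 else 14),(0,255,255),1)
        if u%20==0: cv2.putText(im,str(u),(int((u-x0)*f)-10,24),0,.4,(0,255,255),1)
    for v in range((y0+9)//10*10,y1,10):
        cv2.line(im,(0,int((v-y0)*f)),(6,int((v-y0)*f)),(0,255,255),1)
        if v%20==0: cv2.putText(im,str(v),(8,int((v-y0)*f)+4),0,.4,(0,255,255),1)
    cv2.imwrite(n,im)
E
python3 - <<'E'
from h import *
t=cv2.imread("pics/top0.png")
crop(t,95,125,215,225,6,"pics/c1.png")
crop(t,225,140,305,255,5,"pics/c2.png")
crop(t,375,170,460,255,6,"pics/c3.png")
E
```

```text
(no output)
```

View pics/c1.png

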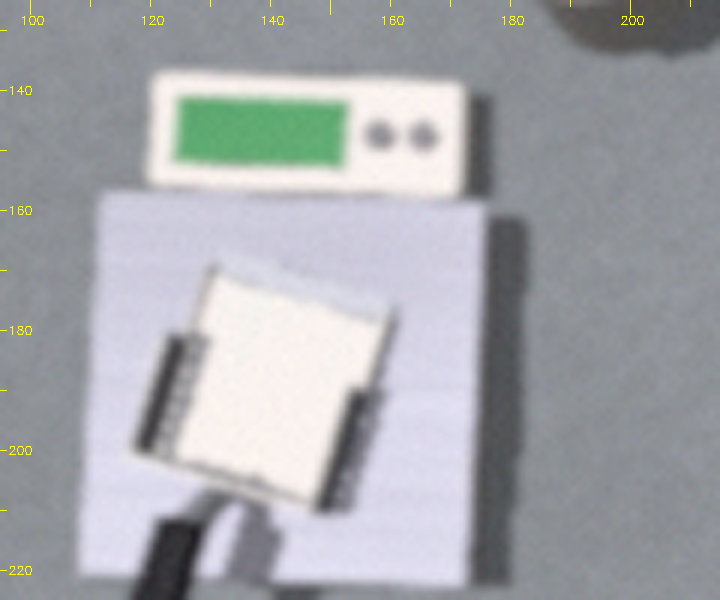

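View pics/c2.png

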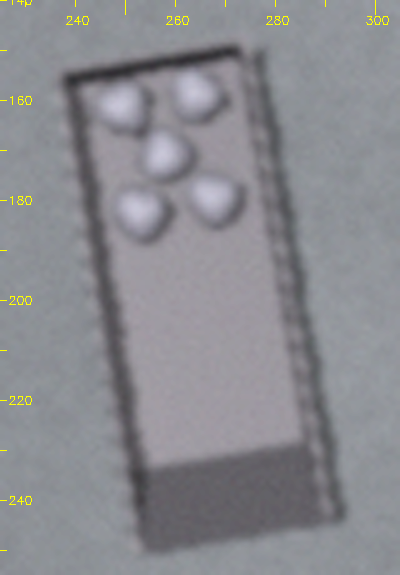

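View pics/c3.png

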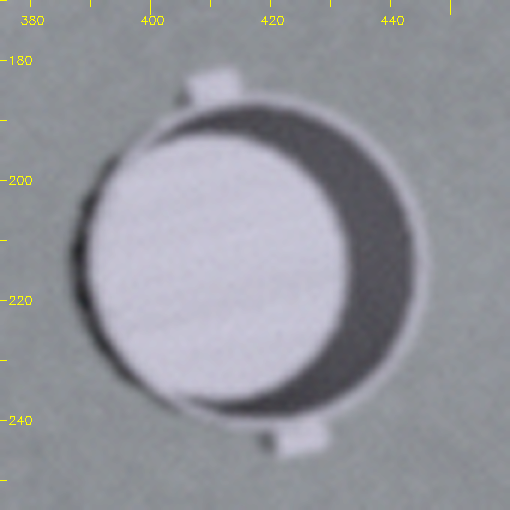

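```bash
cat > fit.py <<'E'
from h import *
from scipy.optimize import least_squares
from cell import calibration
T=calibration('top')
def fit(mod,uv,x0,c=None):
    c=c or T; mod=np.array(mod,float)/1000; uv=np.array(uv,float)
    def W(p):
        R=Ro.from_euler('z',p[2]).as_matrix(); return mod@R.T+[p[0],p[1],0]
    r=least_squares(lambda p:(proj(c,W(p))-uv).ravel(),x0)
    return r.x,r.fun.reshape(-1,2)
E
python3 - <<'E'
from fit import *
np.set_printoptions(precision=4,suppress=True)
p,f=fit([[78,78,45],[78,-78,45],[-78,-78,45],[-78,78,45]],[[111.5,157],[176,158.7],[173,222.5],[108,220.5]],[.5,.3,0]);print('scale',p,f)
pp=p
p,f=fit([[50,38,46],[50,-38,46],[-40,38,79],[-40,-38,79]],[[131,168],[161,174.5],[117,200.5],[148.5,210.5]],[.5,.3,0]);print('scoop',p,f); sc=p
p,f=fit([[-105,44,4],[-105,-44,4],[94,48,42],[94,-48,42]],[[253,233],[286,228],[238,155.5],[277.5,149.5]],[.5,0,0]);print('trough',p,f); tr=p
b=(back(T,[410.5,184.5],.06),back(T,[424.5,242.5],.06));print('basket',(b[0]+b[1])/2,b[0]-b[1])
R=Ro.from_euler('z',tr[2]).as_matrix()
for u in [(250,161),(264.5,159),(258.5,171),(253.5,182),(267.5,179.5)]:
    w=back(T,u,.0165); print('nug',w,(R.T@(w-[tr[0],tr[1],0]))*1000)
# overlay
im=cv2.imread('pics/top0.png'); F=4; im=cv2.resize(im,None,fx=F,fy=F); im=cv2.convertScaleAbs(im,alpha=1.5)
def dl(p,P,z0=0,col=(0,255,0)):
    R=Ro.from_euler('z',p[2]).as_matrix(); q=proj(T,np.array(P)/1000@R.T+[p[0],p[1],z0])
    cv2.polylines(im,[np.int32((q+.5)*F*16)],False,col,1,cv2.LINE_AA,4)
dl(sc,[[50,38,1],[50,-38,1],[12,-38,8],[-40,-38,34],[-40,38,34],[12,38,8],[50,38,1]],.045)
dl(sc,[[-55,9,68],[-130,9,68],[-130,-9,68],[-55,-9,68],[-55,9,68]],.045,(0,0,255))
dl(tr,[[94,48,42],[94,-48,42],[-143,-48,42],[-143,48,42],[94,48,42]])
dl(tr,[[90,44,4],[90,-44,4],[-105,-44,4],[-105,44,4],[90,44,4]],0,(0,0,255))
cv2.imwrite('pics/o1.png',im[520:1040,380:1180])
E
```

```text
scale [ 0.5593  0.2991 -0.0066] [[-0.0706 -0.6984]
 [ 0.0879 -0.5644]
 [ 0.1945  0.5819]
 [-0.2132  0.6485]]
scoop [ 0.5561  0.302  -0.2277] [[ 0.0953 -1.2913]
 [ 0.5899 -0.0138]
 [-0.3864  1.5563]
 [-0.2754 -0.3085]]
trough [0.5673 0.009  0.1746] [[-0.8975  2.1233]
 [ 1.4707  1.7021]
 [-0.2025 -1.9165]
 [-0.364  -1.8998]]
basket [ 0.5163 -0.3528  0.06  ] [0.1351 0.032  0.    ]
nug [0.6381 0.0435 0.0165] [75.6949 21.5979 16.5   ]
nug [0.6439 0.0079 0.0165] [ 75.185  -14.4694  16.5   ]
nug [0.6138 0.022  0.0165] [47.9742  4.6478 16.5   ]
nug [0.5863 0.0336 0.0165] [22.9438 20.8892 16.5   ]
nug [ 0.5932 -0.0006  0.0165] [ 23.8336 -14.0162  16.5   ]
```

View pics/o1.png

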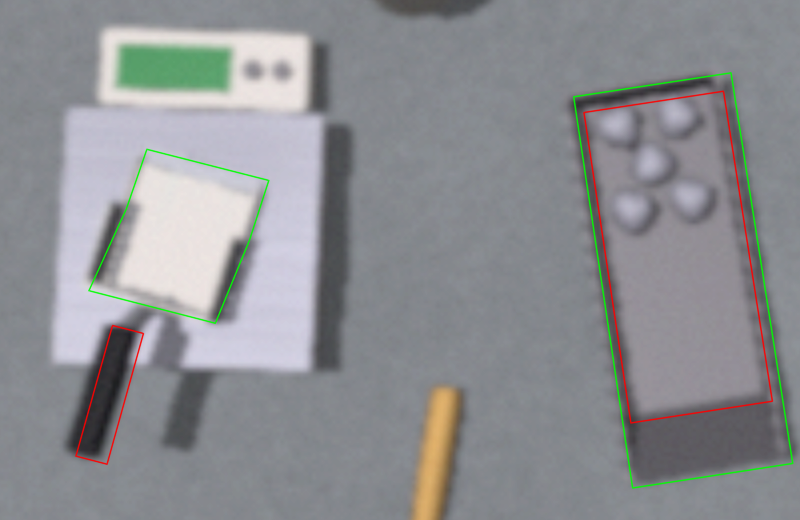

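```bash
cat > mv.py <<'E'
from h import *
import json
from cell import ctrl
def Rs(psi,tilt,nose=0):
    """tool R: tool y = scoop y; tool z pitched forward of down by tilt deg (scoop yaw psi rad), minus nose-down angle"""
    return Ro.from_euler('z',psi)*Ro.from_euler('y',nose-tilt,degrees=True)*Ro.from_euler('z',np.pi)*Ro.from_euler('x',np.pi)
def rows(p0,R0,p1,R1,n,grip=None):
    out=[];rv=(R0.inv()*R1).as_rotvec()
    p=np.array(p0,float);R=R0
    for i in range(1,n+1):
        q=np.array(p0)+(np.array(p1)-p0)*i/n
        d=R.inv().apply(q-p); rr=np.degrees(rv)/n
        row=dict(zip(('tx','ty','tz','ax','ay','az'),[round(float(x),4) for x in d]+[round(float(x),2) for x in rr]))
        row={k:v for k,v in row.items() if v}
        if grip is not None: row['grip']=grip
        out.append(row)
        dd=[round(float(x),4) for x in d]; p=p+R.apply(dd); R=R*Ro.from_rotvec(np.round(rr,2),degrees=True)
    s=ctrl.read_state()
    print('lin/row mm %.1f rot/row %.2f'%(1000*np.linalg.norm(np.array(p1)-p0)/n,np.degrees(np.linalg.norm(rv))/n))
    for i in range(0,n,8): print(json.dumps(out[i:i+8]).replace('"grip"','"grip"'))
    print('end',p.round(4),R.as_euler('xyz').round(4))
def cur():
    s=ctrl.read_state(); return s['tcp_pos'],Ro.from_euler('xyz',s['tcp_rot'])
E
python3 - <<'E'
from mv import *
from fit import fit
np.set_printoptions(precision=4,suppress=True)
uv=np.array([[132,165.5],[161.5,173],[117,200.5],[148.5,210.5],[112,243],[120,244.5],[123,211.2],[130.5,213.2]])
p,f=fit([[50,38,46],[50,-38,46],[-40,38,79],[-40,-38,79],[-130,9,113],[-130,-9,113],[-55,9,113],[-55,-9,113]],uv,[.5,.3,0]);print(p,f)
g=p[:2]+np.array([-.085*np.cos(p[2]),-.085*np.sin(p[2])]);print(g)
rows(*cur(),[g[0],g[1],.25],Rs(p[2],0),8)
E
```

```text
[ 0.5571  0.3013 -0.2462] [[-0.1547  0.6158]
 [ 0.6785  1.4529]
 [-0.294   0.7539]
 [-0.3546 -0.5274]
 [ 0.6819 -0.3873]
 [ 0.4173  0.2785]
 [-0.5813 -1.0808]
 [-0.3848 -0.943 ]]
[0.4747 0.3221]
lin/row mm 38.2 rot/row 1.29
[{"tx": -0.0374, "ty": -0.0075, "tz": -0.0025, "ax": -0.01, "az": -1.29}, {"tx": -0.0373, "ty": -0.0084, "tz": -0.0024, "ax": -0.01, "az": -1.29}, {"tx": -0.037, "ty": -0.0092, "tz": -0.0025, "ax": -0.01, "az": -1.29}, {"tx": -0.0368, "ty": -0.01, "tz": -0.0025, "ax": -0.01, "az": -1.29}, {"tx": -0.0366, "ty": -0.0109, "tz": -0.0024, "ax": -0.01, "az": -1.29}, {"tx": -0.0363, "ty": -0.0117, "tz": -0.0025, "ax": -0.01, "az": -1.29}, {"tx": -0.0361, "ty": -0.0125, "tz": -0.0025, "ax": -0.01, "az": -1.29}, {"tx": -0.0358, "ty": -0.0133, "tz": -0.0025, "ax": -0.01, "az": -1.29}]
end [0.4747 0.322  0.25  ] [-3.141  -0.0005  2.8959]
```

Request:
drive_tool(
  deltas=[
    {"tx": -0.037, "ty": -0.0075, "tz": -0.0025, "az": -1.3},
    {"tx": -0.037, "ty": -0.0085, "tz": -0.0025, "az": -1.3},
    {"tx": -0.037, "ty": -0.009, "tz": -0.0025, "az": -1.3},
    {"tx": -0.037, "ty": -0.01, "tz": -0.0025, "az": -1.3},
    {"tx": -0.0365, "ty": -0.011, "tz": -0.0025, "az": -1.3},
    {"tx": -0.0365, "ty": -0.012, "tz": -0.0025, "az": -1.3},
    {"tx": -0.036, "ty": -0.0125, "tz": -0.0025, "az": -1.3},
    {"tx": -0.036, "ty": -0.0135, "tz": -0.0025, "az": -1.3},
  ],
)

```text
invalid input at $.deltas[0]: expected keys tx, ty, tz, ax, ay, az, grip
```

```bash
python3 - <<'E'
from mv import *
from cell import *
s=ctrl.read_state(); print(s['time_s'],s['tcp_pos'],s['tcp_rot'],s['qpos']); print(calibration('wrist'))
crop(np.ascontiguousarray(get_image('wrist')[:,:,::-1]),0,0,512,384,1.5,'pics/w1.png')
E
```

```text
0.1 [0.22694483 0.50050426 0.23022353] [-3.13955213e+00 -2.24470956e-04  2.71580270e+00] [ 1.04190806e+00  8.79284797e-02  1.37211642e+00  1.33613254e-05
  1.68360054e+00 -1.03097045e-01]
{'fx': 346.3230126860442, 'fy': 346.3230126860442, 'cx': 252.1399699899106, 'cy': 196.05639398353065, 'eye': array([0.16257786, 0.5295063 , 0.37362881]), 'attitude': array([2.85981234e+00, 1.33567701e-03, 1.14613045e+00])}
```

View pics/w1.png

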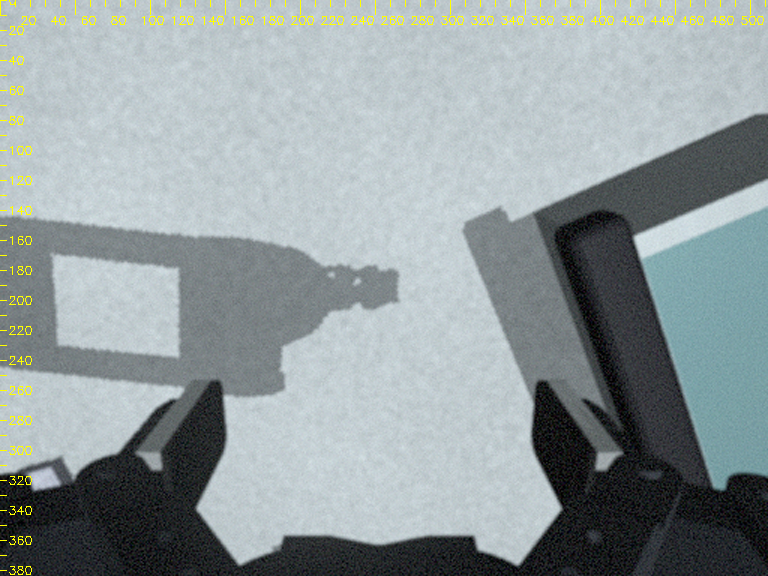

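Request:
drive_tool(
  deltas=[
    {"tx": -0.037, "ty": -0.0075, "tz": -0.0025, "ax": 0, "ay": 0, "az": -1.3, "grip": 0.085},
    {"tx": -0.037, "ty": -0.0085, "tz": -0.0025, "ax": 0, "ay": 0, "az": -1.3, "grip": 0.085},
    {"tx": -0.037, "ty": -0.009, "tz": -0.0025, "ax": 0, "ay": 0, "az": -1.3, "grip": 0.085},
    {"tx": -0.037, "ty": -0.01, "tz": -0.0025, "ax": 0, "ay": 0, "az": -1.3, "grip": 0.085},
    {"tx": -0.0365, "ty": -0.011, "tz": -0.0025, "ax": 0, "ay": 0, "az": -1.3, "grip": 0.085},
    {"tx": -0.0365, "ty": -0.012, "tz": -0.0025, "ax": 0, "ay": 0, "az": -1.3, "grip": 0.085},
    {"tx": -0.036, "ty": -0.0125, "tz": -0.0025, "ax": 0, "ay": 0, "az": -1.3, "grip": 0.085},
    {"tx": -0.036, "ty": -0.0135, "tz": -0.0025, "ax": 0, "ay": 0, "az": -1.3, "grip": 0.085},
  ],
)

```text
time_s: 0.95
tcp_pos: [0.4756, 0.3211, 0.251]
tcp_rot: [-3.141, -0.001, 2.898]
wrist_force: [0.1, 0.4, -0.1]
opening: 0.992
```

```bash
python3 - <<'E'
from mv import *
from cell import *
s=ctrl.read_state(); print(s['time_s'],s['tcp_pos'],s['tcp_rot'],s['qpos']); c=calibration('wrist'); print(c)
im=np.ascontiguousarray(get_image('wrist')[:,:,::-1]); cv2.imwrite('pics/w2r.png',im)
import pickle; pickle.dump(c,open('w2.pkl','wb'))
crop(im,0,0,512,384,1.5,'pics/w2.png')
E
```

```text
0.95 [0.47560761 0.32107746 0.2509873 ] [-3.14130586e+00 -5.95595150e-04  2.89822829e+00] [ 4.94909211e-01  1.38198159e-01  1.27602435e+00  1.91074420e-04
  1.72800368e+00 -8.32492978e-01]
{'fx': 346.3230126860442, 'fy': 346.3230126860442, 'cx': 252.1399699899106, 'cy': 196.05639398353065, 'eye': array([0.40692285, 0.33765099, 0.39443104]), 'attitude': array([ 2.86003604e+00, -6.30570812e-04,  1.32857128e+00])}
```

View pics/w2.png

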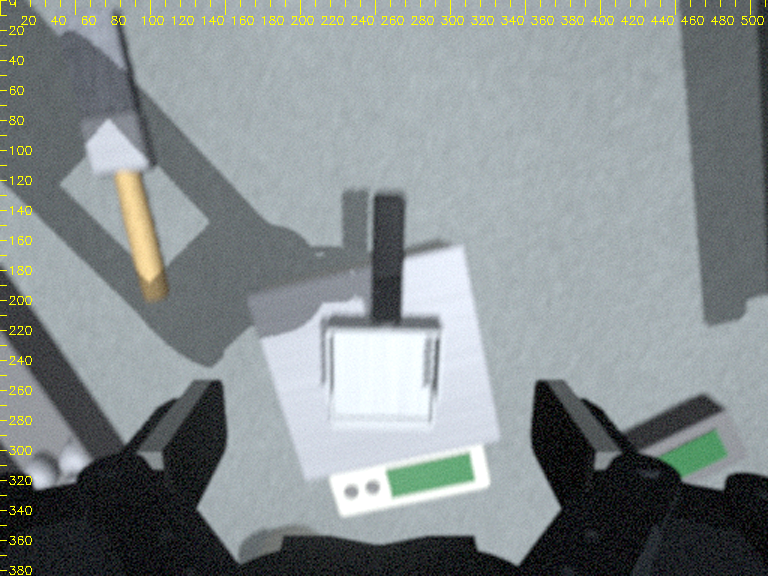

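```bash
python3 - <<'E'
from mv import *
im=cv2.imread('pics/w2r.png'); crop(im,160,120,340,330,3,'pics/w2c.png')
E
```

```text
(no output)
```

View pics/w2c.png

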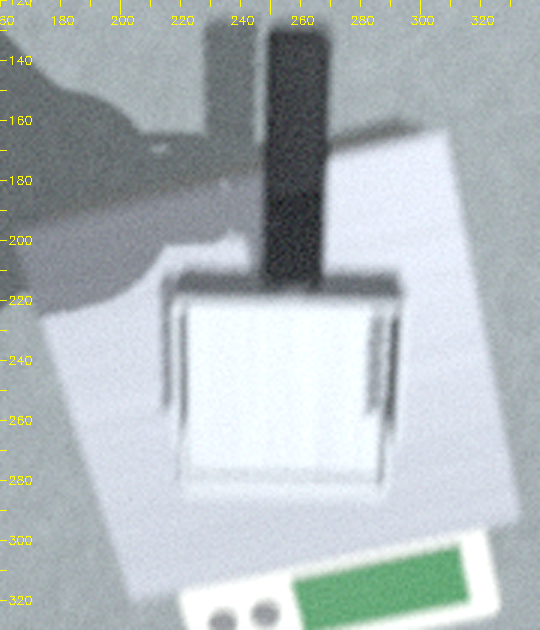

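```bash
python3 - <<'E'
from mv import *
from fit import fit
import pickle
np.set_printoptions(precision=4,suppress=True)
c=pickle.load(open('w2.pkl','rb'))
print(fit([[-78,-78,45],[78,-78,45],[78,78,45],[-78,78,45]],[[309,163.5],[333,293],[204,320],[167,196]],[.56,.3,0],c))
m=[[-130,9,113],[-130,-9,113],[-55,9,113],[-55,-9,113],[-40,38,79],[-40,-38,79],[40,36,49],[40,-36,49]]
uv=[[250,131],[270,131],[248,212],[267.5,212],[216,218],[293,218],[220.5,279],[287,279]]
# jaw +y scoop is which side? 
for s in (1,-1):
    mm=np.array(m)*[1,s,1]; p,f=fit(mm,uv,[.557,.301,-.246],c); print(s,p,f)
E
```

```text
(array([0.5788, 0.297 , 2.7472]), array([[  -0.3263,  166.1239],
       [   4.6142,  -87.6923],
       [ -13.1498, -136.3492],
       [  10.0359,  116.3263]]))
1 [ 0.5583  0.3027 -0.2776] [[ 21.8087  -1.6629]
 [-20.6422  -2.4677]
 [ 19.3573   5.5773]
 [-21.0284   4.8843]
 [ 79.0232   3.321 ]
 [-76.4715   0.7232]
 [ 64.5202   0.2791]
 [-66.5204  -1.7434]]
-1 [ 0.5575  0.3035 -0.267 ] [[-1.6285 -3.6625]
 [ 0.8551 -3.0972]
 [-1.5276  3.8768]
 [-0.1147  4.3625]
 [ 0.67    0.1306]
 [ 2.2574  1.9509]
 [ 0.8634 -2.2286]
 [-1.0309 -0.814 ]]
```

```bash
cat >> mv.py <<'E'
def tcp_for(org,psi,tilt,nose=0,gx=-.085,gz=.060,pitchdir=0):
    """TCP pose so that scoop origin org (3), yaw psi, nose-down deg; grip at gx"""
    S=Ro.from_euler('z',psi)*Ro.from_euler('y',nose,degrees=True)
    R=Rs(psi,tilt,nose); g=np.array(org)+S.apply([gx,0,gz])
    return g+R.apply([0,0,.0187]),R
def scoop_of(tcp,R,tilt,gx=-.085,gz=.060):
    S=R*Ro.from_euler('x',np.pi).inv()*Ro.from_euler('z',np.pi).inv()*Ro.from_euler('y',tilt,degrees=True)
    g=tcp-R.apply([0,0,.0187]); return g-S.apply([gx,0,gz]),S
E
python3 - <<'E'
from mv import *
p,R=tcp_for([.5573,.3025,.045],-.255,30); print(p)
a=p-R.apply([0,0,.07]); rows(*cur(),a,R,8,.085)
rows(a,R,p,R,8,.085)
E
```

```text
[0.48409627 0.32158237 0.08880532]
lin/row mm 13.3 rot/row 3.72
[{"tx": 0.0041, "ty": 0.0007, "tz": 0.0126, "ax": -0.01, "ay": -3.72, "az": 0.05, "grip": 0.085}, {"tx": 0.005, "ty": 0.0007, "tz": 0.0124, "ax": -0.01, "ay": -3.72, "az": 0.05, "grip": 0.085}, {"tx": 0.0057, "ty": 0.0007, "tz": 0.012, "ax": -0.01, "ay": -3.72, "az": 0.05, "grip": 0.085}, {"tx": 0.0065, "ty": 0.0007, "tz": 0.0116, "ax": -0.01, "ay": -3.72, "az": 0.05, "grip": 0.085}, {"tx": 0.0073, "ty": 0.0007, "tz": 0.0112, "ax": -0.01, "ay": -3.72, "az": 0.05, "grip": 0.085}, {"tx": 0.0079, "ty": 0.0007, "tz": 0.0107, "ax": -0.01, "ay": -3.72, "az": 0.05, "grip": 0.085}, {"tx": 0.0087, "ty": 0.0007, "tz": 0.0101, "ax": -0.01, "ay": -3.72, "az": 0.05, "grip": 0.085}, {"tx": 0.0092, "ty": 0.0007, "tz": 0.0095, "ax": -0.01, "ay": -3.72, "az": 0.05, "grip": 0.085}]
end [0.4502 0.3305 0.1495] [3.1413 0.5242 2.8863]
lin/row mm 8.8 rot/row 0.00
[{"tz": 0.0088, "grip": 0.085}, {"tz": 0.0087, "grip": 0.085}, {"tz": 0.0087, "grip": 0.085}, {"tz": 0.0088, "grip": 0.085}, {"tz": 0.0088, "grip": 0.085}, {"tz": 0.0087, "grip": 0.085}, {"tz": 0.0087, "grip": 0.085}, {"tz": 0.0088, "grip": 0.085}]
end [0.4841 0.3216 0.0888] [3.1416 0.5236 2.8866]
```

Request:
drive_tool(
  deltas=[
    {"tx": 0.0041, "ty": 0.0007, "tz": 0.0126, "ax": 0, "ay": -3.72, "az": 0.05, "grip": 0.085},
    {"tx": 0.005, "ty": 0.0007, "tz": 0.0124, "ax": 0, "ay": -3.72, "az": 0.05, "grip": 0.085},
    {"tx": 0.0057, "ty": 0.0007, "tz": 0.012, "ax": 0, "ay": -3.72, "az": 0.05, "grip": 0.085},
    {"tx": 0.0065, "ty": 0.0007, "tz": 0.0116, "ax": 0, "ay": -3.72, "az": 0.05, "grip": 0.085},
    {"tx": 0.0073, "ty": 0.0007, "tz": 0.0112, "ax": 0, "ay": -3.72, "az": 0.05, "grip": 0.085},
    {"tx": 0.008, "ty": 0.0007, "tz": 0.0107, "ax": 0, "ay": -3.72, "az": 0.05, "grip": 0.085},
    {"tx": 0.0087, "ty": 0.0007, "tz": 0.0101, "ax": 0, "ay": -3.72, "az": 0.05, "grip": 0.085},
    {"tx": 0.0092, "ty": 0.0007, "tz": 0.0095, "ax": 0, "ay": -3.72, "az": 0.05, "grip": 0.085},
  ],
)

```text
time_s: 1.8
tcp_pos: [0.4433, 0.3359, 0.1495]
tcp_rot: [3.139, 0.522, 2.889]
wrist_force: [1.2, 0.1, 0.1]
opening: 0.993
```

Request:
drive_tool(
  deltas=[
    {"tx": 0, "ty": 0, "tz": 0.014, "ax": 0, "ay": 0, "az": 0, "grip": 0.085},
    {"tx": 0, "ty": 0, "tz": 0.014, "ax": 0, "ay": 0, "az": 0, "grip": 0.085},
    {"tx": 0, "ty": 0, "tz": 0.014, "ax": 0, "ay": 0, "az": 0, "grip": 0.085},
    {"tx": 0, "ty": 0, "tz": 0.014, "ax": 0, "ay": 0, "az": 0, "grip": 0.07},
    {"tx": 0, "ty": 0, "tz": 0.014, "ax": 0, "ay": 0, "az": 0, "grip": 0.06},
    {"tx": 0, "ty": 0, "tz": 0, "ax": 0, "ay": 0, "az": 0, "grip": 0.05},
    {"tx": 0, "ty": 0, "tz": 0, "ax": 0, "ay": 0, "az": 0, "grip": 0.04},
    {"tx": 0, "ty": 0, "tz": 0, "ax": 0, "ay": 0, "az": 0, "grip": 0.04},
  ],
)

```text
time_s: 2.6
tcp_pos: [0.478, 0.3276, 0.0901]
tcp_rot: [3.138, 0.52, 2.889]
wrist_force: [-0.3, -1.1, -0.5]
opening: 0.467
```

```bash
cat > shot.py <<'E'
import sys
from mv import *
from cell import *
import pickle
n=sys.argv[1]; tag=sys.argv[2]
s=ctrl.read_state(); print(round(s['time_s'],2),s['tcp_pos'].round(4),s['tcp_rot'].round(3),s['qpos'].round(2)); c=calibration(n)
im=np.ascontiguousarray(get_image(n)[:,:,::-1]); cv2.imwrite(f'pics/{tag}r.png',im); pickle.dump(c,open(tag+'.pkl','wb'))
b=[int(x) for x in sys.argv[3:7]] if len(sys.argv)>6 else [0,0,512,384]
crop(im,*b,min(780/(b[2]-b[0]),590/(b[3]-b[1])),f'pics/{tag}.png')
E
python3 shot.py wrist w3
```

```text
2.6 [0.478  0.3276 0.0901] [3.138 0.52  2.889] [ 0.74  0.06  1.77 -0.5   1.05 -0.39]
```

View pics/w3.png

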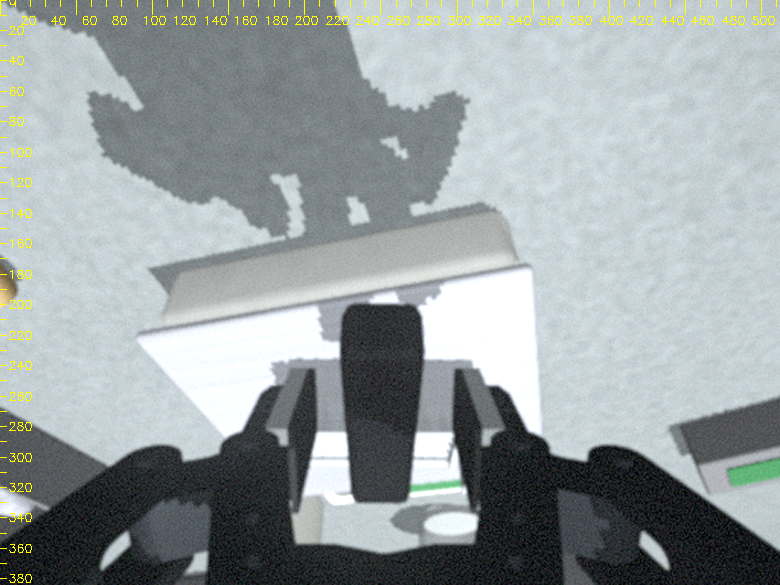

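Request:
drive_tool(
  deltas=[
    {"tx": 0, "ty": 0, "tz": 0.001, "ax": 0, "ay": 0, "az": 0, "grip": 0.03},
    {"tx": 0, "ty": 0, "tz": 0, "ax": 0, "ay": 0, "az": 0, "grip": 0.02},
    {"tx": 0, "ty": 0, "tz": 0, "ax": 0, "ay": 0, "az": 0, "grip": 0.01},
    {"tx": 0, "ty": 0, "tz": 0, "ax": 0, "ay": 0, "az": 0, "grip": 0.0},
    {"tx": 0, "ty": 0, "tz": 0, "ax": 0, "ay": 0, "az": 0, "grip": 0.0},
    {"tx": 0, "ty": 0, "tz": 0, "ax": 0, "ay": 0, "az": 0, "grip": 0.0},
    {"tx": 0, "ty": 0, "tz": 0, "ax": 0, "ay": 0, "az": 0, "grip": 0.0},
    {"tx": 0, "ty": 0, "tz": 0, "ax": 0, "ay": 0, "az": 0, "grip": 0.0},
  ],
)

```text
time_s: 3.45
tcp_pos: [0.4782, 0.3274, 0.089]
tcp_rot: [3.139, 0.52, 2.889]
wrist_force: [-3.3, -0.1, 4.5]
opening: 0.197
```

```bash
python3 shot.py top t2 95 125 215 255; python3 - <<'E'
from mv import *
# lift 120 mm vertical from current
p,R=cur(); print(scoop_of(p,R,30)[0], scoop_of(p,R,30)[1].as_euler('xyz'))
rows(p,R,p+[0,0,.12],R,8,0.0)
E
```

```text
3.45 [0.4782 0.3274 0.089 ] [3.139 0.52  2.889] [ 0.73  0.07  1.77 -0.5   1.05 -0.39]
[0.55133675 0.3087966  0.04496945] [ 0.00252116  0.00367894 -0.25085637]
lin/row mm 15.0 rot/row 0.00
[{"tx": -0.0075, "tz": -0.013, "grip": 0.0}, {"tx": -0.0074, "ty": 0.0001, "tz": -0.013, "grip": 0.0}, {"tx": -0.0075, "tz": -0.0131, "grip": 0.0}, {"tx": -0.0074, "ty": 0.0001, "tz": -0.013, "grip": 0.0}, {"tx": -0.0075, "tz": -0.013, "grip": 0.0}, {"tx": -0.0074, "tz": -0.013, "grip": 0.0}, {"tx": -0.0075, "ty": 0.0001, "tz": -0.013, "grip": 0.0}, {"tx": -0.0074, "tz": -0.013, "grip": 0.0}]
end [0.4782 0.3274 0.209 ] [3.1387 0.5199 2.8893]
```

View pics/t2.png

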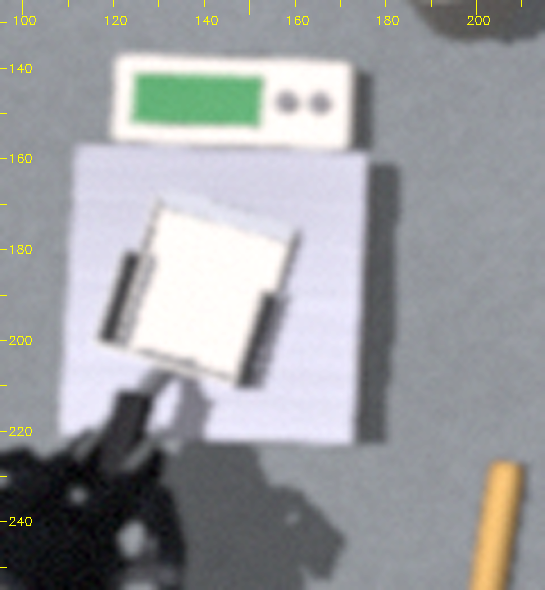

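```bash
python3 - <<'E'
from mv import *
p,R=cur(); a=p+np.array([0,0,.08])
rows(p,R,a,R,4,0)
t=tcp_for([.508,.0006,.11],.1746,30,gx=-.09)
rows(a,R,*t,16,0)
E
```

```text
lin/row mm 20.0 rot/row 0.00
[{"tx": -0.0099, "ty": 0.0001, "tz": -0.0174, "grip": 0}, {"tx": -0.01, "tz": -0.0173, "grip": 0}, {"tx": -0.0099, "ty": 0.0001, "tz": -0.0174, "grip": 0}, {"tx": -0.0099, "tz": -0.0173, "grip": 0}]
end [0.4782 0.3274 0.169 ] [3.1387 0.5199 2.8893]
lin/row mm 21.5 rot/row 1.52
[{"tx": -0.0015, "ty": -0.0214, "tz": 0.0019, "ax": -0.75, "ay": -0.01, "az": -1.33, "grip": 0}, {"tx": -0.0011, "ty": -0.0215, "tz": 0.0017, "ax": -0.75, "ay": -0.01, "az": -1.33, "grip": 0}, {"tx": -0.0005, "ty": -0.0215, "tz": 0.0013, "ax": -0.75, "ay": -0.01, "az": -1.33, "grip": 0}, {"tx": -0.0001, "ty": -0.0215, "tz": 0.0011, "ax": -0.75, "ay": -0.01, "az": -1.33, "grip": 0}, {"tx": 0.0005, "ty": -0.0215, "tz": 0.0008, "ax": -0.75, "ay": -0.01, "az": -1.33, "grip": 0}, {"tx": 0.001, "ty": -0.0215, "tz": 0.0005, "ax": -0.75, "ay": -0.01, "az": -1.33, "grip": 0}, {"tx": 0.0014, "ty": -0.0215, "tz": 0.0002, "ax": -0.75, "ay": -0.01, "az": -1.33, "grip": 0}, {"tx": 0.002, "ty": -0.0215, "tz": -0.0001, "ax": -0.75, "ay": -0.01, "az": -1.33, "grip": 0}]
[{"tx": 0.0024, "ty": -0.0214, "tz": -0.0003, "ax": -0.75, "ay": -0.01, "az": -1.33, "grip": 0}, {"tx": 0.003, "ty": -0.0213, "tz": -0.0006, "ax": -0.75, "ay": -0.01, "az": -1.33, "grip": 0}, {"tx": 0.0034, "ty": -0.0213, "tz": -0.0009, "ax": -0.75, "ay": -0.01, "az": -1.33, "grip": 0}, {"tx": 0.004, "ty": -0.0211, "tz": -0.0012, "ax": -0.75, "ay": -0.01, "az": -1.33, "grip": 0}, {"tx": 0.0044, "ty": -0.0211, "tz": -0.0014, "ax": -0.75, "ay": -0.01, "az": -1.33, "grip": 0}, {"tx": 0.0049, "ty": -0.0209, "tz": -0.0017, "ax": -0.75, "ay": -0.01, "az": -1.33, "grip": 0}, {"tx": 0.0054, "ty": -0.0207, "tz": -0.002, "ax": -0.75, "ay": -0.01, "az": -1.33, "grip": 0}, {"tx": 0.0059, "ty": -0.0207, "tz": -0.0023, "ax": -0.75, "ay": -0.01, "az": -1.33, "grip": 0}]
end [ 0.4286 -0.0135  0.1538] [-3.1405  0.5231 -2.9655]
```

Request:
drive_tool(
  deltas=[
    {"tx": -0.005, "ty": 0, "tz": -0.0087, "ax": 0, "ay": 0, "az": 0, "grip": 0},
    {"tx": -0.005, "ty": 0, "tz": -0.0087, "ax": 0, "ay": 0, "az": 0, "grip": 0},
    {"tx": -0.005, "ty": 0, "tz": -0.0087, "ax": 0, "ay": 0, "az": 0, "grip": 0},
    {"tx": -0.005, "ty": 0, "tz": -0.0087, "ax": 0, "ay": 0, "az": 0, "grip": 0},
    {"tx": -0.005, "ty": 0, "tz": -0.0087, "ax": 0, "ay": 0, "az": 0, "grip": 0},
    {"tx": -0.005, "ty": 0, "tz": -0.0087, "ax": 0, "ay": 0, "az": 0, "grip": 0},
    {"tx": -0.005, "ty": 0, "tz": -0.0087, "ax": 0, "ay": 0, "az": 0, "grip": 0},
    {"tx": -0.005, "ty": 0, "tz": -0.0087, "ax": 0, "ay": 0, "az": 0, "grip": 0},
  ],
)

```text
time_s: 4.3
tcp_pos: [0.4782, 0.327, 0.1697]
tcp_rot: [3.139, 0.519, 2.889]
wrist_force: [-0.4, 0.2, -1.5]
opening: 0.204
```

Request:
drive_tool(
  deltas=[
    {"tx": -0.0015, "ty": -0.0214, "tz": 0.0019, "ax": -0.75, "ay": 0, "az": -1.33, "grip": 0},
    {"tx": -0.0011, "ty": -0.0215, "tz": 0.0017, "ax": -0.75, "ay": 0, "az": -1.33, "grip": 0},
    {"tx": -0.0005, "ty": -0.0215, "tz": 0.0013, "ax": -0.75, "ay": 0, "az": -1.33, "grip": 0},
    {"tx": 0, "ty": -0.0215, "tz": 0.0011, "ax": -0.75, "ay": 0, "az": -1.33, "grip": 0},
    {"tx": 0.0005, "ty": -0.0215, "tz": 0.0008, "ax": -0.75, "ay": 0, "az": -1.33, "grip": 0},
    {"tx": 0.001, "ty": -0.0215, "tz": 0.0005, "ax": -0.75, "ay": 0, "az": -1.33, "grip": 0},
    {"tx": 0.0014, "ty": -0.0215, "tz": 0.0002, "ax": -0.75, "ay": 0, "az": -1.33, "grip": 0},
    {"tx": 0.002, "ty": -0.0215, "tz": 0, "ax": -0.75, "ay": 0, "az": -1.33, "grip": 0},
  ],
)

```text
time_s: 5.1
tcp_pos: [0.4528, 0.1557, 0.1616]
tcp_rot: [-3.141, 0.52, 3.106]
wrist_force: [0.5, -0.4, -1.4]
opening: 0.197
```

Request:
drive_tool(
  deltas=[
    {"tx": 0.0024, "ty": -0.0214, "tz": -0.0003, "ax": -0.75, "ay": 0, "az": -1.33, "grip": 0},
    {"tx": 0.003, "ty": -0.0213, "tz": -0.0006, "ax": -0.75, "ay": 0, "az": -1.33, "grip": 0},
    {"tx": 0.0034, "ty": -0.0213, "tz": -0.0009, "ax": -0.75, "ay": 0, "az": -1.33, "grip": 0},
    {"tx": 0.004, "ty": -0.0211, "tz": -0.0012, "ax": -0.75, "ay": 0, "az": -1.33, "grip": 0},
    {"tx": 0.0044, "ty": -0.0211, "tz": -0.0014, "ax": -0.75, "ay": 0, "az": -1.33, "grip": 0},
    {"tx": 0.0049, "ty": -0.0209, "tz": -0.0017, "ax": -0.75, "ay": 0, "az": -1.33, "grip": 0},
    {"tx": 0.0054, "ty": -0.0207, "tz": -0.002, "ax": -0.75, "ay": 0, "az": -1.33, "grip": 0},
    {"tx": 0.0059, "ty": -0.0207, "tz": -0.0023, "ax": -0.75, "ay": 0, "az": -1.33, "grip": 0},
  ],
)

```text
time_s: 5.9
tcp_pos: [0.4278, -0.0149, 0.154]
tcp_rot: [-3.138, 0.52, -2.963]
wrist_force: [0.4, 0.3, -1.6]
opening: 0.203
```

```bash
python3 shot.py top t3 215 130 325 260;  python3 shot.py wrist w4; python3 - <<'E'
from mv import *
p,R=cur(); print(scoop_of(p,R,30,gx=-.09)[0], scoop_of(p,R,30)[1].as_euler('xyz'))
E
```

```text
5.9 [ 0.4278 -0.0149  0.154 ] [-3.138  0.52  -2.963] [-0.37 -0.55  2.12  0.29  1.13 -2.18]
5.95 [ 0.4278 -0.0185  0.1538] [-3.135  0.518 -2.965] [-0.37 -0.55  2.12  0.28  1.13 -2.18]
[ 0.50735186 -0.00361667  0.10968467] [-0.00309157  0.0047509   0.1702628 ]
```

View pics/t3.png

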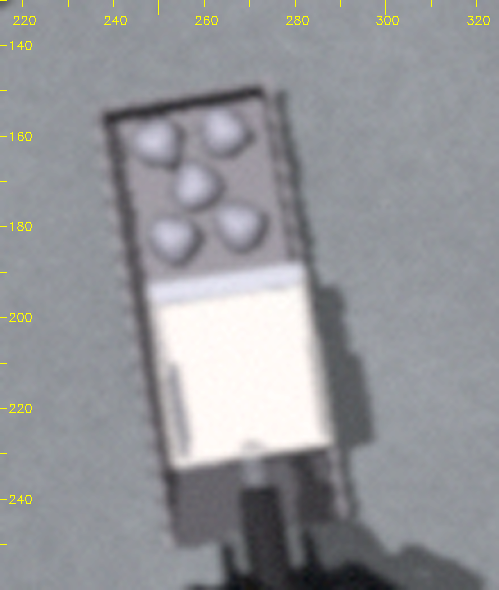

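View pics/w4.png

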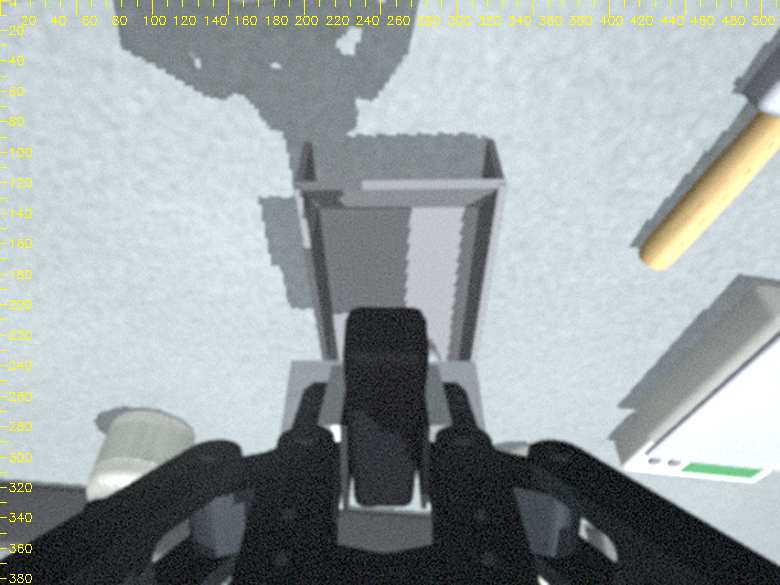

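```bash
python3 - <<'E'
from mv import *
import pickle
np.set_printoptions(precision=4,suppress=True)
c=pickle.load(open('w4.pkl','rb')); 
print(cur()[0])
l,r=[back(c,np.array(u)/1.523,.042) for u in ((297,185),(507,182))]
print(l,r,(l+r)/2,np.linalg.norm(l-r))
R=Ro.from_euler('z',-.1746)
print(R.apply((l+r)/2-[.5673,.009,0]), np.arctan2((r-l)[1],(r-l)[0])-np.pi/2)
# floor/slope boundary: 
for u in ((322,207),(490,207)): 
    w=back(c,np.array(u)/1.523,.004); print(w,R.apply(w-[.5673,.009,0]))
c=pickle.load(open('t3.pkl','rb'))
# rows in top image for near end, far wall
for u,z in (((237.5,155),.042),((273.5,149.5),.042),((282,150),.042)): print(R.apply(back(c,u,z)-[.5673,.009,0]))
# lip corners at z~.111
for u in ((248,193.5),(282.5,188.5)): 
  w=back(c,u,.111);print('lip',w,R.apply(w-[.5673,.009,0]))
E
```

```text
[ 0.4281 -0.0171  0.1539]
[ 0.437  -0.0574  0.042 ] [0.4188 0.0347 0.042 ] [ 0.4279 -0.0114  0.042 ] 0.0939252370243621
[-0.1408  0.0042  0.042 ] 0.19457145041596835
[ 0.4753 -0.046   0.004 ] [-0.1002 -0.0382  0.004 ]
[0.4588 0.0453 0.004 ] [-0.1005  0.0546  0.004 ]
[0.0907 0.0493 0.042 ]
[ 0.0908 -0.0386  0.042 ]
[ 0.0865 -0.0587  0.042 ]
lip [0.5498 0.0436 0.111 ] [-0.0112  0.0371  0.111 ]
lip [ 0.5628 -0.0335  0.111 ] [-0.0118 -0.0411  0.111 ]
```

```bash
python3 - <<'E'
from mv import *
import pickle
np.set_printoptions(precision=4,suppress=True)
c=pickle.load(open('w4.pkl','rb')); 
p,Rr=cur(); o,S=scoop_of(p,Rr,30,gx=-.09); print(p,o)
R=Ro.from_euler('z',-.1746); T0=np.array([.5673,.009,0])
h=o+S.apply([-.13,0,.068]); print('kin handle end',h,R.apply(h-T0))
for u in ((349,310),(425,310)):
    w=back(c,np.array(u)/1.523,h[2]);print(w,R.apply(w-T0))
# bowl back wall corners (outer, top z=.11+.034)
for u in ((290,362),(478,362)):
    w=back(c,np.array(u)/1.523,.11+.034);print('back',w,R.apply(w-T0))
E
```

```text
[ 0.4281 -0.0171  0.1539] [ 0.5074 -0.0036  0.1097]
kin handle end [ 0.3795 -0.0254  0.1783] [-0.1909 -0.0012  0.1783]
[ 0.3676 -0.0358  0.1783] [-0.2044 -0.0094  0.1783]
[ 0.3652 -0.0222  0.1783] [-0.2045  0.0043  0.1783]
back [ 0.4314 -0.0478  0.144 ] [-0.1437 -0.0323  0.144 ]
back [0.4209 0.0093 0.144 ] [-0.1441  0.0257  0.144 ]
```

```bash
python3 - <<'E'
from mv import *
import pickle
np.set_printoptions(precision=4,suppress=True)
c=pickle.load(open('w4.pkl','rb')); print(c['eye'])
R=Ro.from_euler('z',-.1746); T0=np.array([.5673,.009,0])
for z,us in ((.162,((349,310),(425,310))),(.11,((290,362),(478,362)))):
    w=[back(c,np.array(u)/1.523,z) for u in us]; print(R.apply(np.array(w)-T0), np.linalg.norm(w[0]-w[1]))
p,Rr=cur(); o,S=scoop_of(p,Rr,30,gx=-.09)
for q in ([-.13,0,.052],[-.04,0,0]): print(R.apply(o+S.apply(q)-T0))
E
```

```text
[ 0.2975 -0.0414  0.2433]
[[-0.1868 -0.0111  0.162 ]
 [-0.1869  0.0061  0.162 ]] 0.01720733190388414
[[-0.0989 -0.0424  0.11  ]
 [-0.0994  0.0355  0.11  ]] 0.07791622877190217
[-0.191  -0.0013  0.1623]
[-0.1012 -0.0018  0.1099]
```

```bash
python3 - <<'E'
from mv import *
im=cv2.imread('pics/w4r.png'); crop(im,185,80,345,250,3.4,'pics/w4c.png')
E
```

```text
(no output)
```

View pics/w4c.png

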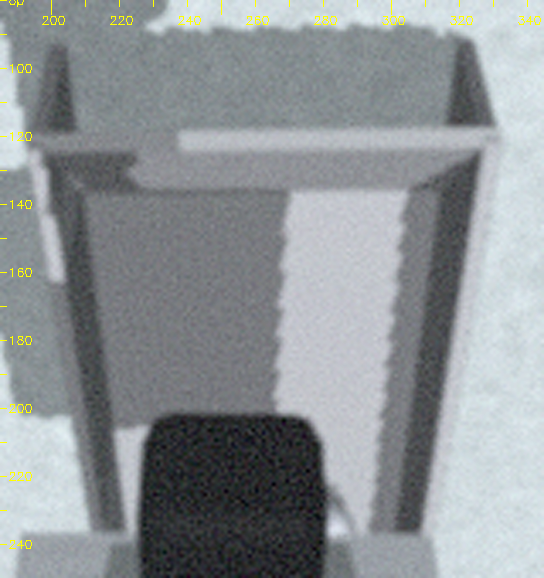

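```bash
python3 - <<'E'
from mv import *
import pickle
np.set_printoptions(precision=4,suppress=True)
c=pickle.load(open('w4.pkl','rb'))
R=Ro.from_euler('z',-.1746); T0=np.array([.5673,.009,0])
for n,z,us in (('floorL',.004,((209,137),(221,237))),('floorR',.004,((314,137),(301,237))),('topL',.042,((201,130),(211.5,237))),('topR',.042,((326.5,128),(308.5,237)))):
    w=R.apply(np.array([back(c,u,z) for u in us])-T0); print(n,w[:,:2]*1000)
E
```

```text
floorL [[-99.0631 -40.3618]
 [ 39.176  -39.1513]]
floorR [[-99.3769  48.2477]
 [ 38.6025  51.2605]]
topL [[-132.8697  -39.4449]
 [ -10.5737  -42.4205]]
topR [[-134.8311   47.8289]
 [ -11.1586   49.7974]]
```

Request:
drive_tool(
  deltas=[
    {"tx": -0.0035, "ty": 0.004, "tz": 0.002, "ax": -0.15, "ay": 0, "az": -0.25, "grip": 0},
    {"tx": -0.0035, "ty": 0.0035, "tz": 0.002, "ax": -0.15, "ay": 0, "az": -0.25, "grip": 0},
    {"tx": 0, "ty": 0, "tz": 0, "ax": 0, "ay": 0, "az": 0, "grip": 0},
    {"tx": 0.005, "ty": 0, "tz": 0.0087, "ax": 0, "ay": 0, "az": 0, "grip": 0},
    {"tx": 0.005, "ty": 0, "tz": 0.0087, "ax": 0, "ay": 0, "az": 0, "grip": 0},
    {"tx": 0.005, "ty": 0, "tz": 0.0087, "ax": 0, "ay": 0, "az": 0, "grip": 0},
    {"tx": 0.005, "ty": 0, "tz": 0.0087, "ax": 0, "ay": 0, "az": 0, "grip": 0},
    {"tx": 0, "ty": 0, "tz": 0, "ax": 0, "ay": 0, "az": 0, "grip": 0},
  ],
)

```text
time_s: 6.8
tcp_pos: [0.4334, -0.0046, 0.1103]
tcp_rot: [3.14, 0.515, -2.957]
wrist_force: [1.4, 0.3, -1.9]
opening: 0.198
```

```bash
python3 shot.py wrist w5 165 80 365 330;python3 shot.py top t5 225 130 325 260; python3 - <<'E'
from mv import *
p,R=cur(); print(scoop_of(p,R,30,gx=-.088)[0], scoop_of(p,R,30)[1].as_euler('xyz'))
E
```

```text
6.8 [ 0.4334 -0.0046  0.1103] [ 3.14   0.515 -2.957] [-0.33 -0.49  2.18  0.29  1.02 -2.18]
6.85 [ 0.4341 -0.0049  0.1117] [ 3.141  0.517 -2.957] [-0.33 -0.5   2.17  0.29  1.02 -2.18]
[0.51190749 0.00936983 0.06872118] [-5.26693463e-06  4.67803517e-03  1.85297615e-01]
```

View pics/w5.png

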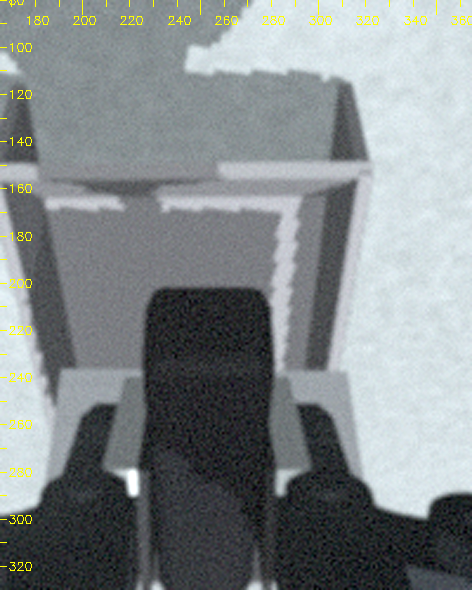

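View pics/t5.png

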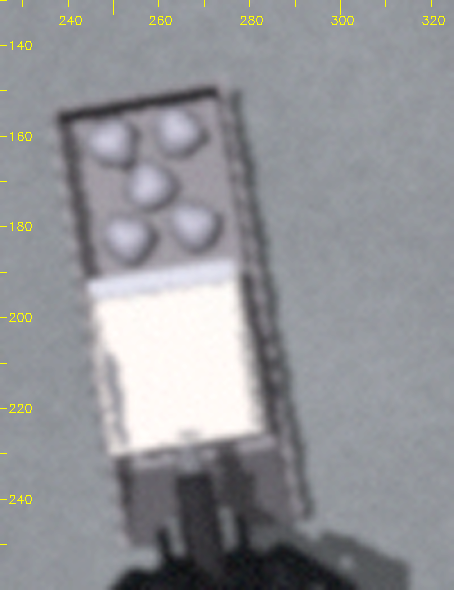

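```bash
python3 - <<'E'
from mv import *
import pickle
np.set_printoptions(precision=1,suppress=True)
R=Ro.from_euler('z',-.1746); T0=np.array([.5673,.009,0])
c=pickle.load(open('w5.pkl','rb'))
# note disp scale 590/250=2.36
f=2.36
def P(d): return (np.array(d)/f+[165,80])
for n,z,us in (('floorL',.004,((50,210),(75,370))),('floorR',.004,((331,196),(305,370))),('topR in',.042,((358,180),(330,370))),('topR out',.042,((371,165),(345,370))),('scoopback',.0687,((60,370),(348,370)))):
    w=R.apply(np.array([back(c,P(u),z) for u in us])-T0); print(n,w[:,:2]*1000)
c=pickle.load(open('t5.pkl','rb')); f=590/130
def P(d): return (np.array(d)/f+[225,130])
w=R.apply(np.array([back(c,P(u),.0697) for u in ((88,283),(235,262))])-T0); print('lip',w[:,:2]*1000)
w=R.apply(np.array([back(c,P(u),.042) for u in ((60,115),(236,92),(128,545),(308,520))])-T0); print('trough top',w[:,:2]*1000)
E
```

```text
floorL [[-93.8 -39.1]
 [-10.9 -39.6]]
floorR [[-100.4   49.6]
 [ -11.6   50.3]]
topR in [[-137.8   47.6]
 [ -61.    49.9]]
topR out [[-142.5   50. ]
 [ -61.    54.6]]
scoopback [[-95.  -28. ]
 [-95.6  47.5]]
lip [[ -3.7  45.7]
 [ -4.4 -30.7]]
trough top [[  89.7   47.7]
 [  87.7  -46.6]
 [-140.2   46. ]
 [-141.5  -48.9]]
```

Request:
drive_tool(
  deltas=[
    {"tx": 0, "ty": -0.003, "tz": 0, "ax": 0.1, "ay": 0, "az": 0.15, "grip": 0},
    {"tx": 0, "ty": -0.0025, "tz": 0, "ax": 0.1, "ay": 0, "az": 0.15, "grip": 0},
    {"tx": 0, "ty": 0, "tz": 0, "ax": 0, "ay": 0, "az": 0, "grip": 0},
    {"tx": 0.004, "ty": 0, "tz": 0.0069, "ax": 0, "ay": 0, "az": 0, "grip": 0},
    {"tx": 0.004, "ty": 0, "tz": 0.0069, "ax": 0, "ay": 0, "az": 0, "grip": 0},
    {"tx": 0.004, "ty": 0, "tz": 0.0069, "ax": 0, "ay": 0, "az": 0, "grip": 0},
    {"tx": 0.004, "ty": 0, "tz": 0.0069, "ax": 0, "ay": 0, "az": 0, "grip": 0},
    {"tx": 0, "ty": 0, "tz": 0, "ax": 0, "ay": 0, "az": 0, "grip": 0},
  ],
)

```text
time_s: 7.7
tcp_pos: [0.4345, -0.01, 0.0791]
tcp_rot: [3.14, 0.516, -2.963]
wrist_force: [-0.0, -0.0, -2.5]
opening: 0.197
```

```bash
python3 shot.py wrist w6 165 80 365 330;python3 shot.py top t6 225 130 325 260; python3 - <<'E'
from mv import *
p,R=cur(); print(scoop_of(p,R,30,gx=-.088)[0], scoop_of(p,R,30)[1].as_euler('xyz'))
E
```

```text
7.7 [ 0.4345 -0.01    0.0791] [ 3.14   0.516 -2.963] [-0.34 -0.46  2.22  0.31  0.95 -2.22]
7.75 [ 0.4351 -0.0103  0.0802] [ 3.141  0.517 -2.962] [-0.34 -0.46  2.22  0.31  0.95 -2.22]
[0.51285503 0.00354022 0.03691798] [-0.00050559  0.0046101   0.17936086]
```

View pics/w6.png

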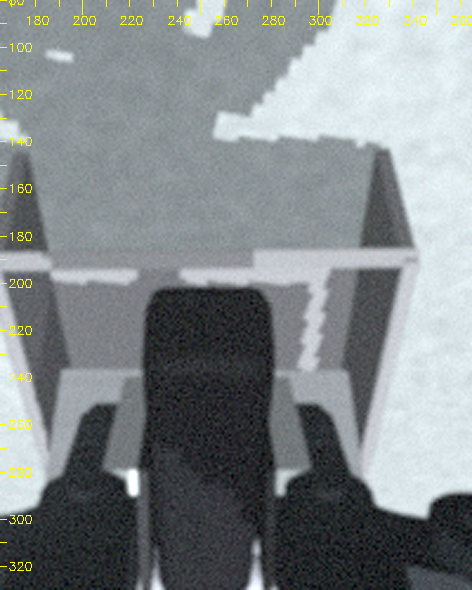

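View pics/t6.png

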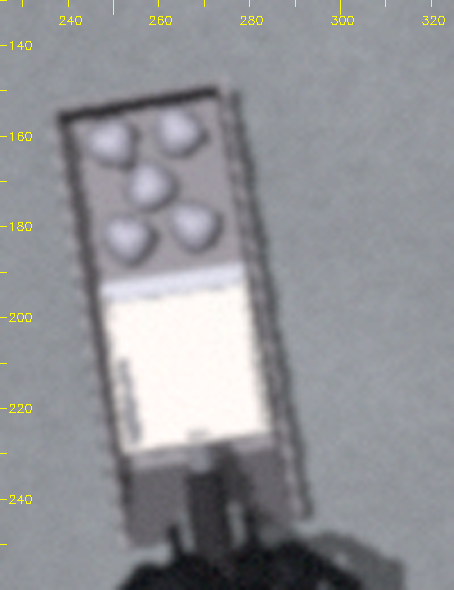

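Request:
drive_tool(
  deltas=[
    {"tx": 0.0025, "ty": 0, "tz": 0.0043, "ax": 0, "ay": 0.4, "az": 0, "grip": 0},
    {"tx": 0.0025, "ty": 0, "tz": 0.0043, "ax": 0, "ay": 0.4, "az": 0, "grip": 0},
    {"tx": 0.0025, "ty": 0, "tz": 0.0043, "ax": 0, "ay": 0.4, "az": 0, "grip": 0},
    {"tx": 0.0025, "ty": 0, "tz": 0.0043, "ax": 0, "ay": 0.4, "az": 0, "grip": 0},
    {"tx": 0.0025, "ty": 0, "tz": 0.0043, "ax": 0, "ay": 0.4, "az": 0, "grip": 0},
    {"tx": 0.0015, "ty": 0, "tz": 0.0026, "ax": 0, "ay": 0, "az": 0, "grip": 0},
    {"tx": 0, "ty": 0, "tz": 0, "ax": 0, "ay": 0, "az": 0, "grip": 0},
    {"tx": 0, "ty": 0, "tz": 0, "ax": 0, "ay": 0, "az": 0, "grip": 0},
  ],
)

```text
time_s: 8.6
tcp_pos: [0.4352, -0.0107, 0.0537]
tcp_rot: [-3.141, 0.485, -2.962]
wrist_force: [-0.2, 0.1, -2.3]
opening: 0.203
```

```bash
cat > st.py <<'E'
import sys
from mv import *
p,R=cur(); o,S=scoop_of(p,R,float(sys.argv[1]),gx=float(sys.argv[2])); s=ctrl.read_state()
print(s['time_s'],'org',o.round(4),'lip',(o+S.apply([.05,0,0])).round(4),'rpy',S.as_euler('xyz').round(3),'F',s['wrist_force'].round(1),'q',s['qpos'].round(2))
E
python3 st.py 30 -.088
```

```text
8.6 org [0.5109 0.003  0.0069] lip [0.5601 0.0119 0.0049] rpy [-0.001  0.039  0.179] F [-0.2  0.1 -2.3] q [-0.33 -0.4   2.23  0.29  0.9  -2.21]
```

Request:
drive_tool(
  deltas=[
    {"tx": 0.0005, "ty": 0, "tz": 0.0009, "ax": 0, "ay": 0, "az": 0, "grip": 0},
    {"tx": 0.0005, "ty": 0, "tz": 0.0009, "ax": 0, "ay": 0, "az": 0, "grip": 0},
    {"tx": -0.0044, "ty": 0, "tz": 0.0023, "ax": 0, "ay": 0, "az": 0, "grip": 0},
    {"tx": -0.0044, "ty": 0, "tz": 0.0023, "ax": 0, "ay": 0, "az": 0, "grip": 0},
    {"tx": -0.0044, "ty": 0, "tz": 0.0023, "ax": 0, "ay": 0, "az": 0, "grip": 0},
    {"tx": -0.0044, "ty": 0, "tz": 0.0023, "ax": 0, "ay": 0, "az": 0, "grip": 0},
    {"tx": -0.0044, "ty": 0, "tz": 0.0023, "ax": 0, "ay": 0, "az": 0, "grip": 0},
    {"tx": -0.0044, "ty": 0, "tz": 0.0023, "ax": 0, "ay": 0, "az": 0, "grip": 0},
  ],
)

```text
time_s: 9.4
tcp_pos: [0.4652, -0.0053, 0.0519]
tcp_rot: [-3.14, 0.485, -2.962]
wrist_force: [-1.8, 0.2, 1.3]
opening: 0.201
```

```bash
python3 st.py 30 -.088; python3 shot.py top t7 225 130 325 260; python3 shot.py scene s7 200 140 300 260
```

```text
9.4 org [0.5408 0.0083 0.0052] lip [0.59   0.0173 0.0032] rpy [-0.001  0.038  0.179] F [-1.8  0.2  1.3] q [-0.28 -0.31  2.17  0.28  0.85 -2.17]
9.4 [ 0.4652 -0.0053  0.0519] [-3.14   0.485 -2.962] [-0.28 -0.31  2.17  0.28  0.85 -2.17]
9.45 [ 0.4657 -0.0053  0.0522] [-3.14   0.486 -2.962] [-0.28 -0.31  2.17  0.28  0.85 -2.17]
```

View pics/t7.png

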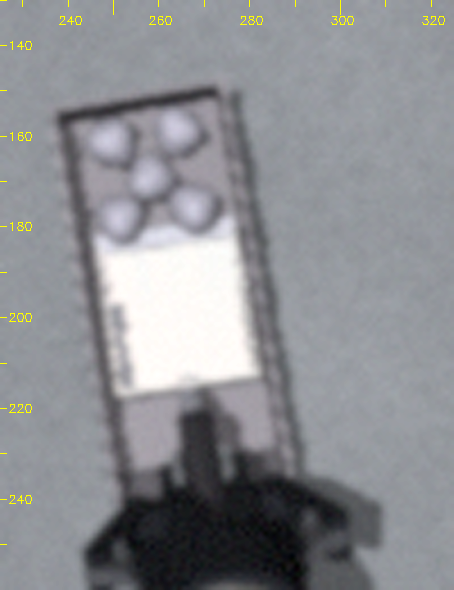

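View pics/s7.png

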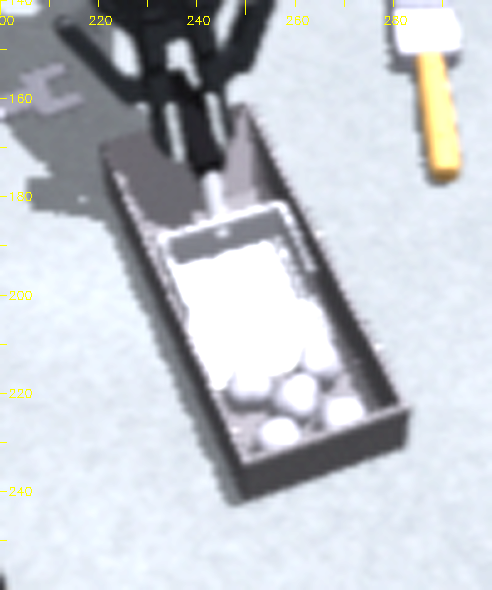

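Request:
drive_tool(
  deltas=[
    {"tx": -0.0044, "ty": 0, "tz": 0.0024, "ax": 0, "ay": 0, "az": 0, "grip": 0},
    {"tx": -0.0044, "ty": 0, "tz": 0.0024, "ax": 0, "ay": 0, "az": 0, "grip": 0},
    {"tx": -0.0044, "ty": 0, "tz": 0.0024, "ax": 0, "ay": 0, "az": 0, "grip": 0},
    {"tx": -0.0044, "ty": 0, "tz": 0.0024, "ax": 0, "ay": 0, "az": 0, "grip": 0},
    {"tx": -0.0044, "ty": 0, "tz": 0.0024, "ax": 0, "ay": 0, "az": 0, "grip": 0},
    {"tx": -0.0044, "ty": 0, "tz": 0.0024, "ax": 0, "ay": 0, "az": 0, "grip": 0},
    {"tx": -0.0044, "ty": 0, "tz": 0.0024, "ax": 0, "ay": 0, "az": 0, "grip": 0},
    {"tx": -0.0044, "ty": 0, "tz": 0.0024, "ax": 0, "ay": 0, "az": 0, "grip": 0},
  ],
)

```text
time_s: 10.3
tcp_pos: [0.5045, 0.0018, 0.0513]
tcp_rot: [-3.14, 0.485, -2.962]
wrist_force: [-2.6, -2.0, 2.7]
opening: 0.198
```

```bash
python3 st.py 30 -.088; python3 shot.py top t8 225 130 325 260; python3 shot.py scene s8 200 140 300 260
```

```text
10.3 org [0.5802 0.0155 0.0045] lip [0.6294 0.0244 0.0026] rpy [-0.001  0.038  0.179] F [-2.6 -2.   2.7] q [-0.23 -0.2   2.1   0.26  0.81 -2.12]
10.3 [0.5045 0.0018 0.0513] [-3.14   0.485 -2.962] [-0.23 -0.2   2.1   0.26  0.81 -2.12]
10.35 [0.5052 0.0019 0.0516] [-3.14   0.486 -2.962] [-0.23 -0.2   2.09  0.26  0.81 -2.12]
```

View pics/t8.png

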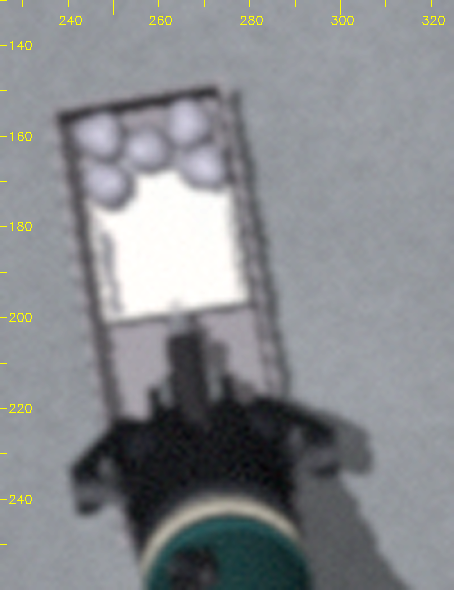

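View pics/s8.png

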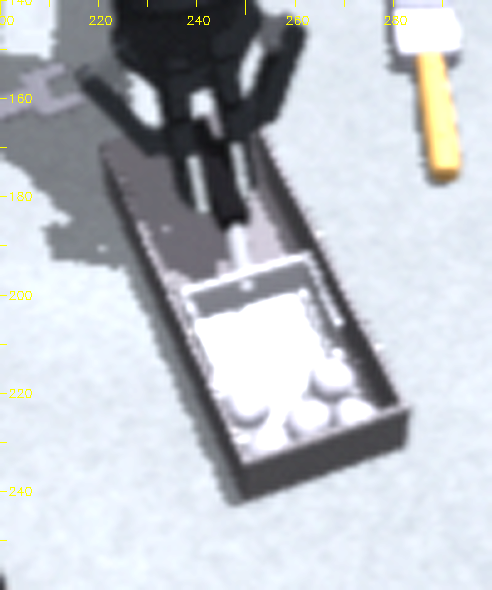

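Request:
drive_tool(
  deltas=[
    {"tx": -0.0031, "ty": 0, "tz": 0.0018, "ax": 0, "ay": 0, "az": 0, "grip": 0},
    {"tx": -0.0031, "ty": 0, "tz": 0.0018, "ax": 0, "ay": 0, "az": 0, "grip": 0},
    {"tx": -0.0031, "ty": 0, "tz": 0.0018, "ax": 0, "ay": 0, "az": 0, "grip": 0},
    {"tx": -0.0031, "ty": 0, "tz": 0.0018, "ax": 0, "ay": 0, "az": 0, "grip": 0},
    {"tx": -0.0031, "ty": 0, "tz": 0.0018, "ax": 0, "ay": 0, "az": 0, "grip": 0},
    {"tx": -0.0031, "ty": 0, "tz": 0.0018, "ax": 0, "ay": 0, "az": 0, "grip": 0},
    {"tx": -0.0031, "ty": 0, "tz": 0.0018, "ax": 0, "ay": 0, "az": 0, "grip": 0},
    {"tx": 0, "ty": 0, "tz": 0, "ax": 0, "ay": 0, "az": 0, "grip": 0},
  ],
)

```text
time_s: 11.2
tcp_pos: [0.5291, 0.0058, 0.0506]
tcp_rot: [-3.139, 0.485, -2.962]
wrist_force: [-4.8, -2.3, 4.2]
opening: 0.199
```

```bash
python3 st.py 30 -.088; python3 shot.py top t9 225 130 325 260; python3 shot.py scene s9 200 140 300 260
```

```text
11.2 org [0.6048 0.0194 0.0038] lip [0.654  0.0283 0.0019] rpy [-0.002  0.038  0.179] F [-4.8 -2.3  4.2] q [-0.2  -0.14  2.05  0.24  0.8  -2.09]
11.2 [0.5291 0.0058 0.0506] [-3.139  0.485 -2.962] [-0.2  -0.14  2.05  0.24  0.8  -2.09]
11.25 [0.5291 0.0058 0.0506] [-3.139  0.485 -2.962] [-0.2  -0.14  2.05  0.24  0.8  -2.09]
```

View pics/t9.png

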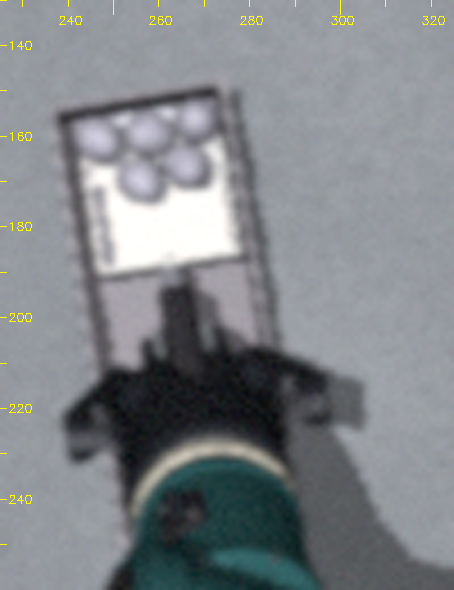

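View pics/s9.png

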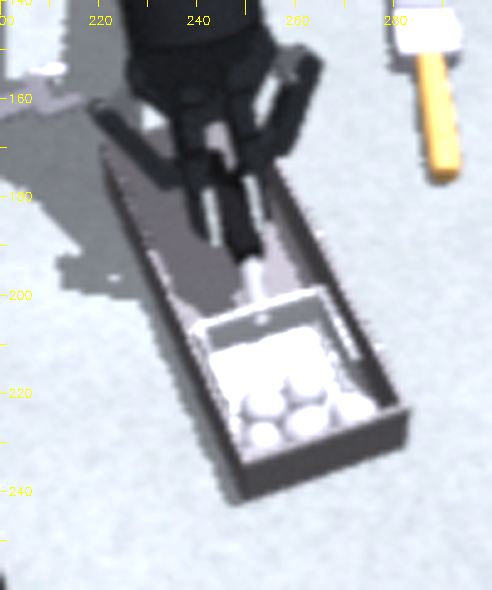

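Request:
drive_tool(
  deltas=[
    {"tx": -0.0018, "ty": 0, "tz": 0.001, "ax": 0, "ay": 0, "az": 0, "grip": 0},
    {"tx": -0.0018, "ty": 0, "tz": 0.001, "ax": 0, "ay": 0, "az": 0, "grip": 0},
    {"tx": -0.0018, "ty": 0, "tz": 0.001, "ax": 0, "ay": 0, "az": 0, "grip": 0},
    {"tx": -0.0018, "ty": 0, "tz": 0.001, "ax": 0, "ay": 0, "az": 0, "grip": 0},
    {"tx": -0.0018, "ty": 0, "tz": 0.001, "ax": 0, "ay": 0, "az": 0, "grip": 0},
    {"tx": 0, "ty": 0, "tz": 0, "ax": 0, "ay": 0, "az": 0, "grip": 0},
    {"tx": 0, "ty": 0, "tz": 0, "ax": 0, "ay": 0, "az": 0, "grip": 0},
    {"tx": 0, "ty": 0, "tz": 0, "ax": 0, "ay": 0, "az": 0, "grip": 0},
  ],
)

```text
time_s: 12.1
tcp_pos: [0.5303, 0.0056, 0.047]
tcp_rot: [-3.138, 0.464, -2.957]
wrist_force: [-51.7, -17.3, 36.2]
opening: 0.202
```

```bash
python3 st.py 30 -.088; python3 shot.py top t10 225 130 325 260; python3 shot.py scene s10 200 140 300 260
```

```text
12.1 org [ 0.605   0.0192 -0.0014] lip [ 0.6541  0.0283 -0.0043] rpy [-0.004  0.059  0.183] F [-51.7 -17.3  36.2] q [-0.2  -0.12  2.03  0.23  0.81 -2.07]
12.1 [0.5303 0.0056 0.047 ] [-3.138  0.464 -2.957] [-0.2  -0.12  2.03  0.23  0.81 -2.07]
12.15 [0.5303 0.0056 0.047 ] [-3.138  0.464 -2.957] [-0.2  -0.12  2.03  0.23  0.81 -2.07]
```

View pics/t10.png

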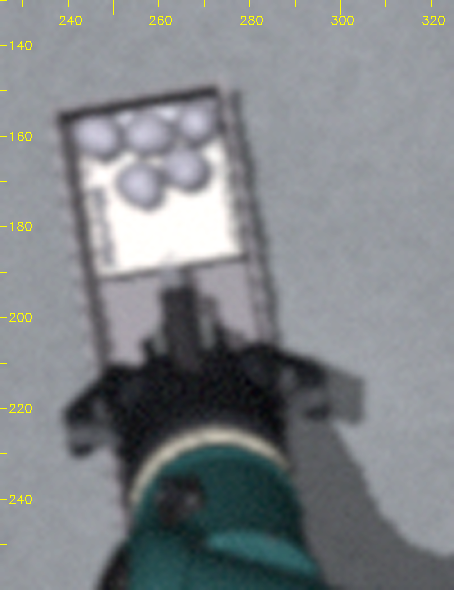

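View pics/s10.png

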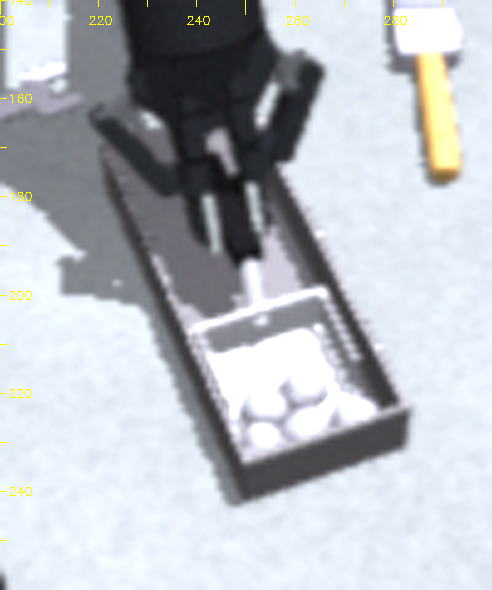

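```bash
python3 st.py 27.3 -.088; python3 - <<'E'
from mv import *
p,R=cur(); o,S=scoop_of(p,R,27.3,gx=-.088); psi=.18
# pivot about back-bottom (-40,0,0): keep, rise 2mm, nose-up steps; lip kept x
lip=o+S.apply([.05,0,0]); f=np.array([np.cos(psi),np.sin(psi),0])
cp,cR=p,R
for k,a in enumerate((8,16,22)):
    S1=Ro.from_euler('z',psi)*Ro.from_euler('y',-a,degrees=True)
    l1=lip-.003*f; l1[2]=.006+.09*np.sin(np.radians(a))  # back bottom ~6 mm
    o1=l1-S1.apply([.05,0,0])
    t=tcp_for(o1,psi,27.3,-a,gx=-.088)
    rows(cp,cR,*t,8 ,0); cp,cR=t
E
```

```text
12.2 org [0.6079 0.0198 0.0027] lip [0.6571 0.0289 0.0021] rpy [-0.004  0.012  0.183] F [-52.6 -16.1  36.4] q [-0.2  -0.12  2.03  0.23  0.81 -2.07]
lin/row mm 1.1 rot/row 1.09
[{"tx": 0.0011, "tz": -0.0001, "ax": -0.01, "ay": -1.09, "az": 0.03, "grip": 0}, {"tx": 0.0012, "ty": 0.0001, "tz": -0.0001, "ax": -0.01, "ay": -1.09, "az": 0.03, "grip": 0}, {"tx": 0.0011, "tz": -0.0001, "ax": -0.01, "ay": -1.09, "az": 0.03, "grip": 0}, {"tx": 0.0011, "tz": -0.0001, "ax": -0.01, "ay": -1.09, "az": 0.03, "grip": 0}, {"tx": 0.0011, "tz": -0.0002, "ax": -0.01, "ay": -1.09, "az": 0.03, "grip": 0}, {"tx": 0.0011, "ty": 0.0001, "tz": -0.0001, "ax": -0.01, "ay": -1.09, "az": 0.03, "grip": 0}, {"tx": 0.0012, "tz": -0.0002, "ax": -0.01, "ay": -1.09, "az": 0.03, "grip": 0}, {"tx": 0.0011, "tz": -0.0002, "ax": -0.01, "ay": -1.09, "az": 0.03, "grip": 0}]
end [0.5221 0.0043 0.0434] [-3.1414  0.6165 -2.9616]
lin/row mm 0.9 rot/row 1.00
[{"tx": 0.0007, "tz": 0.0005, "ay": -1.0, "grip": 0}, {"tx": 0.0007, "tz": 0.0005, "ay": -1.0, "grip": 0}, {"tx": 0.0007, "tz": 0.0005, "ay": -1.0, "grip": 0}, {"tx": 0.0008, "tz": 0.0005, "ay": -1.0, "grip": 0}, {"tx": 0.0007, "tz": 0.0005, "ay": -1.0, "grip": 0}, {"tx": 0.0007, "tz": 0.0004, "ay": -1.0, "grip": 0}, {"tx": 0.0008, "tz": 0.0005, "ay": -1.0, "grip": 0}, {"tx": 0.0007, "tz": 0.0004, "ay": -1.0, "grip": 0}]
end [0.52   0.0039 0.0369] [ 3.1416  0.7557 -2.9616]
lin/row mm 0.7 rot/row 0.75
[{"tx": 0.0005, "tz": 0.0005, "ay": -0.75, "grip": 0}, {"tx": 0.0004, "tz": 0.0005, "ay": -0.75, "grip": 0}, {"tx": 0.0005, "tz": 0.0005, "ay": -0.75, "grip": 0}, {"tx": 0.0004, "tz": 0.0005, "ay": -0.75, "grip": 0}, {"tx": 0.0005, "tz": 0.0004, "ay": -0.75, "grip": 0}, {"tx": 0.0005, "tz": 0.0005, "ay": -0.75, "grip": 0}, {"tx": 0.0005, "tz": 0.0005, "ay": -0.75, "grip": 0}, {"tx": 0.0005, "tz": 0.0004, "ay": -0.75, "grip": 0}]
end [0.52   0.0039 0.0315] [-3.1416  0.8604 -2.9616]
```

Request:
drive_tool(
  deltas=[
    {"tx": 0.0031, "ty": 0, "tz": -0.0015, "ax": 0, "ay": 0, "az": 0, "grip": 0},
    {"tx": 0.0031, "ty": 0, "tz": -0.0015, "ax": 0, "ay": 0, "az": 0, "grip": 0},
    {"tx": 0.0015, "ty": 0, "tz": 0, "ax": 0, "ay": -1.5, "az": 0, "grip": 0},
    {"tx": 0.0015, "ty": 0, "tz": 0, "ax": 0, "ay": -1.5, "az": 0, "grip": 0},
    {"tx": 0.0015, "ty": 0, "tz": 0, "ax": 0, "ay": -1.5, "az": 0, "grip": 0},
    {"tx": 0.0015, "ty": 0, "tz": 0, "ax": 0, "ay": -1.5, "az": 0, "grip": 0},
    {"tx": 0.0014, "ty": 0, "tz": 0, "ax": 0, "ay": -1.5, "az": 0, "grip": 0},
    {"tx": 0.0014, "ty": 0, "tz": 0, "ax": 0, "ay": -1.5, "az": 0, "grip": 0},
  ],
)

```text
time_s: 13.0
tcp_pos: [0.5227, 0.0063, 0.0424]
tcp_rot: [3.141, 0.639, -2.962]
wrist_force: [0.7, 0.4, -4.8]
opening: 0.199
```

```bash
python3 st.py 27.3 -.088; python3 shot.py top t11 225 130 325 260; python3 shot.py scene s11 200 140 300 260
```

```text
13.0 org [0.6067 0.0217 0.0124] lip [0.6553 0.0305 0.0205] rpy [ 0.001 -0.162  0.18 ] F [ 0.7  0.4 -4.8] q [-0.26 -0.2   2.18  0.45  0.62 -2.3 ]
13.0 [0.5227 0.0063 0.0424] [ 3.141  0.639 -2.962] [-0.26 -0.2   2.18  0.45  0.62 -2.3 ]
13.05 [0.5216 0.0065 0.0413] [ 3.14   0.637 -2.962] [-0.26 -0.21  2.18  0.45  0.62 -2.3 ]
```

View pics/t11.png

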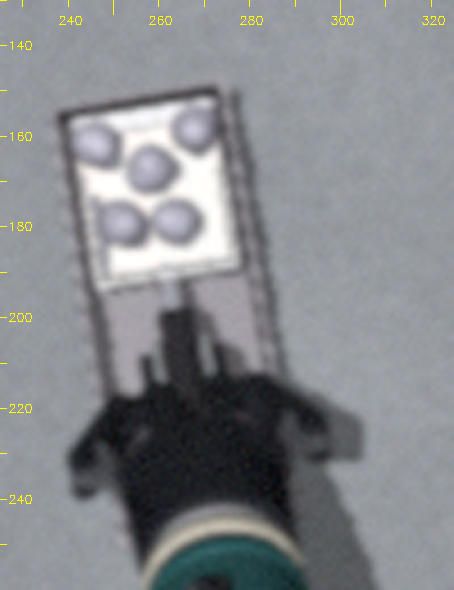

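View pics/s11.png

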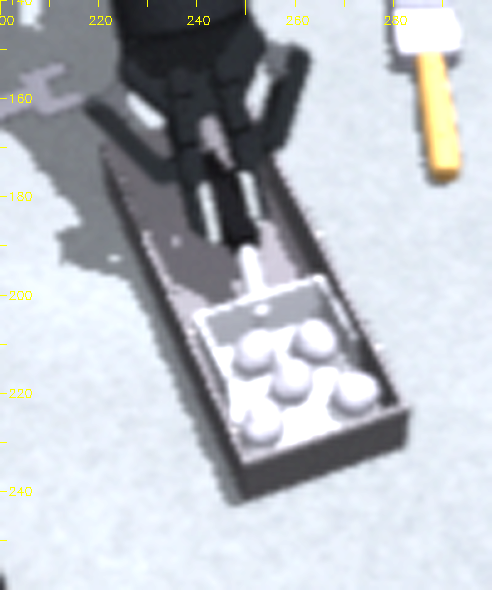

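Request:
drive_tool(
  deltas=[
    {"tx": 0.0006, "ty": 0, "tz": 0.0002, "ax": 0, "ay": -1.5, "az": 0, "grip": 0},
    {"tx": 0.0006, "ty": 0, "tz": 0.0002, "ax": 0, "ay": -1.5, "az": 0, "grip": 0},
    {"tx": 0.0006, "ty": 0, "tz": 0.0002, "ax": 0, "ay": -1.5, "az": 0, "grip": 0},
    {"tx": 0.0006, "ty": 0, "tz": 0.0002, "ax": 0, "ay": -1.5, "az": 0, "grip": 0},
    {"tx": 0.0006, "ty": 0, "tz": 0.0002, "ax": 0, "ay": -1.5, "az": 0, "grip": 0},
    {"tx": 0.0006, "ty": 0, "tz": 0.0002, "ax": 0, "ay": -1.5, "az": 0, "grip": 0},
    {"tx": 0, "ty": 0, "tz": 0, "ax": 0, "ay": -1.5, "az": 0, "grip": 0},
    {"tx": 0, "ty": 0, "tz": 0, "ax": 0, "ay": 0, "az": 0, "grip": 0},
  ],
)

```text
time_s: 13.9
tcp_pos: [0.5229, 0.0147, 0.0511]
tcp_rot: [-3.126, 0.81, -2.967]
wrist_force: [0.9, -5.6, -7.3]
opening: 0.197
```

```bash
python3 st.py 27.3 -.088; python3 shot.py top t12 225 130 325 260
```

```text
13.9 org [0.6109 0.029  0.036 ] lip [0.6575 0.0368 0.0524] rpy [-0.011 -0.333  0.167] F [ 0.9 -5.6 -7.3] q [-0.27 -0.27  2.29  0.73  0.46 -2.57]
13.9 [0.5229 0.0147 0.0511] [-3.126  0.81  -2.967] [-0.27 -0.27  2.29  0.73  0.46 -2.57]
```

View pics/t12.png

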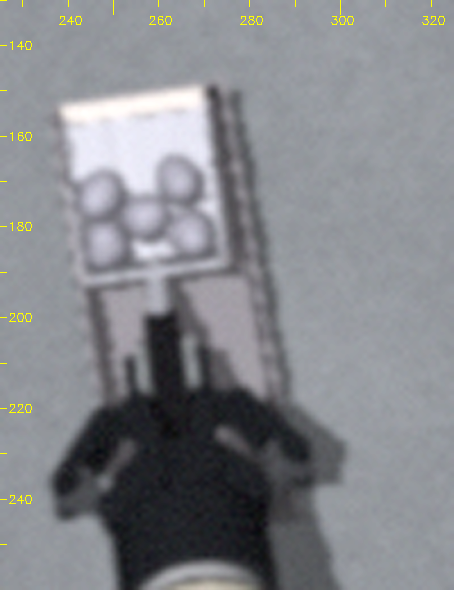

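Request:
drive_tool(
  deltas=[
    {"tx": -0.003, "ty": -0.001, "tz": -0.003, "ax": 0, "ay": 1, "az": 0, "grip": 0},
    {"tx": -0.004, "ty": -0.001, "tz": -0.004, "ax": 0, "ay": 1, "az": 0, "grip": 0},
    {"tx": -0.004, "ty": -0.001, "tz": -0.004, "ax": 0, "ay": 1, "az": 0, "grip": 0},
    {"tx": -0.004, "ty": -0.001, "tz": -0.004, "ax": 0, "ay": 1, "az": 0, "grip": 0},
    {"tx": -0.004, "ty": -0.001, "tz": -0.005, "ax": 0, "ay": 1, "az": 0, "grip": 0},
    {"tx": -0.004, "ty": -0.001, "tz": -0.005, "ax": 0, "ay": 1, "az": 0, "grip": 0},
    {"tx": -0.004, "ty": 0, "tz": -0.005, "ax": 0, "ay": 0, "az": 0, "grip": 0},
    {"tx": -0.004, "ty": 0, "tz": -0.005, "ax": 0, "ay": 0, "az": 0, "grip": 0},
  ],
)

```text
time_s: 14.75
tcp_pos: [0.5227, 0.0102, 0.0984]
tcp_rot: [-3.132, 0.704, -2.97]
wrist_force: [0.8, -0.4, -5.2]
opening: 0.199
```

```bash
python3 st.py 27.3 -.088; python3 shot.py top t13 225 130 325 260
```

```text
14.75 org [0.6087 0.0244 0.074 ] lip [0.6568 0.0326 0.0853] rpy [-0.007 -0.227  0.167] F [ 0.8 -0.4 -5.2] q [-0.25 -0.32  2.17  0.42  0.68 -2.24]
14.75 [0.5227 0.0102 0.0984] [-3.132  0.704 -2.97 ] [-0.25 -0.32  2.17  0.42  0.68 -2.24]
```

View pics/t13.png

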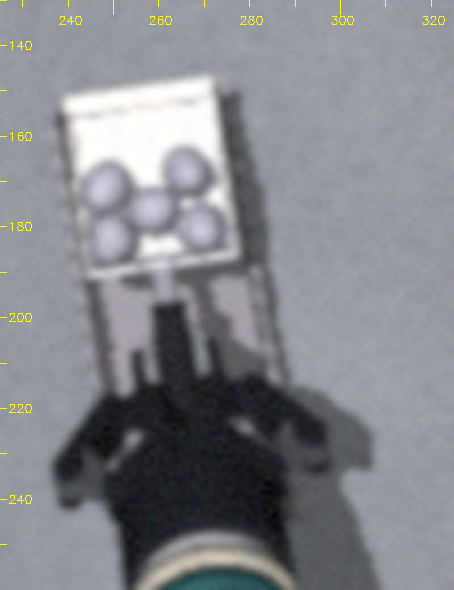

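```bash
python3 - <<'E'
from mv import *
import pickle
c=pickle.load(open('t13.pkl','rb')); print(back(c,(192,120),0.0),back(c,(187,106),.17))
T=27.3;g=-.088
p,R=cur()
def pose(o,psi,nose): return tcp_for(o,psi,T,nose,gx=g)
w1=pose([.54,.06,.13],.2,-13); w2=pose([.53,.17,.13],.33,-13); w3=pose([.555,.30,.11],.45,-10)
rows(p,R,*w1,8,0); rows(*w1,*w2,8,0); rows(*w2,*w3,8,0)
E
```

```text
[0.74175571 0.19262967 0.        ] [0.73067884 0.17772623 0.17      ]
lin/row mm 11.7 rot/row 0.26
[{"tx": 0.0015, "ty": 0.0054, "tz": -0.0103, "ax": -0.2, "ay": 0.02, "az": -0.15, "grip": 0}, {"tx": 0.0015, "ty": 0.0054, "tz": -0.0103, "ax": -0.2, "ay": 0.02, "az": -0.15, "grip": 0}, {"tx": 0.0014, "ty": 0.0055, "tz": -0.0102, "ax": -0.2, "ay": 0.02, "az": -0.15, "grip": 0}, {"tx": 0.0015, "ty": 0.0055, "tz": -0.0103, "ax": -0.2, "ay": 0.02, "az": -0.15, "grip": 0}, {"tx": 0.0015, "ty": 0.0056, "tz": -0.0102, "ax": -0.2, "ay": 0.02, "az": -0.15, "grip": 0}, {"tx": 0.0014, "ty": 0.0056, "tz": -0.0102, "ax": -0.2, "ay": 0.02, "az": -0.15, "grip": 0}, {"tx": 0.0014, "ty": 0.0056, "tz": -0.0102, "ax": -0.2, "ay": 0.02, "az": -0.15, "grip": 0}, {"tx": 0.0014, "ty": 0.0057, "tz": -0.0102, "ax": -0.2, "ay": 0.02, "az": -0.15, "grip": 0}]
end [0.4546 0.0427 0.1544] [-3.1414  0.7032 -2.9423]
lin/row mm 12.4 rot/row 0.93
[{"tx": -0.0012, "ty": 0.0123, "tz": 0.001, "ax": -0.6, "az": -0.71, "grip": 0}, {"tx": -0.0014, "ty": 0.0123, "tz": 0.0012, "ax": -0.6, "az": -0.71, "grip": 0}, {"tx": -0.00
[... 655 characters left out ...]
0.0054, "ty": 0.0129, "tz": 0.007, "ax": -0.54, "ay": 0.37, "az": -0.67, "grip": 0}, {"tx": -0.0056, "ty": 0.0128, "tz": 0.0071, "ax": -0.54, "ay": 0.37, "az": -0.67, "grip": 0}, {"tx": -0.0058, "ty": 0.0127, "tz": 0.0072, "ax": -0.54, "ay": 0.37, "az": -0.67, "grip": 0}, {"tx": -0.006, "ty": 0.0126, "tz": 0.0073, "ax": -0.54, "ay": 0.37, "az": -0.67, "grip": 0}, {"tx": -0.0062, "ty": 0.0124, "tz": 0.0074, "ax": -0.54, "ay": 0.37, "az": -0.67, "grip": 0}, {"tx": -0.0064, "ty": 0.0122, "tz": 0.0075, "ax": -0.54, "ay": 0.37, "az": -0.67, "grip": 0}, {"tx": -0.0066, "ty": 0.0122, "tz": 0.0075, "ax": -0.54, "ay": 0.37, "az": -0.67, "grip": 0}]
end [0.4778 0.2628 0.1389] [ 3.1415  0.6516 -2.6915]
```

Request:
drive_tool(
  deltas=[
    {"tx": 0.0015, "ty": 0.0054, "tz": -0.0103, "ax": -0.2, "ay": 0, "az": -0.15, "grip": 0},
    {"tx": 0.0015, "ty": 0.0054, "tz": -0.0103, "ax": -0.2, "ay": 0, "az": -0.15, "grip": 0},
    {"tx": 0.0014, "ty": 0.0055, "tz": -0.0102, "ax": -0.2, "ay": 0, "az": -0.15, "grip": 0},
    {"tx": 0.0015, "ty": 0.0055, "tz": -0.0103, "ax": -0.2, "ay": 0, "az": -0.15, "grip": 0},
    {"tx": 0.0015, "ty": 0.0056, "tz": -0.0102, "ax": -0.2, "ay": 0, "az": -0.15, "grip": 0},
    {"tx": 0.0014, "ty": 0.0056, "tz": -0.0102, "ax": -0.2, "ay": 0, "az": -0.15, "grip": 0},
    {"tx": 0.0014, "ty": 0.0056, "tz": -0.0102, "ax": -0.2, "ay": 0, "az": -0.15, "grip": 0},
    {"tx": 0.0014, "ty": 0.0057, "tz": -0.0102, "ax": -0.2, "ay": 0, "az": -0.15, "grip": 0},
  ],
)

```text
time_s: 15.6
tcp_pos: [0.4532, 0.0428, 0.1524]
tcp_rot: [3.14, 0.703, -2.943]
wrist_force: [0.0, 0.8, -4.1]
opening: 0.197
```

Request:
drive_tool(
  deltas=[
    {"tx": -0.0012, "ty": 0.0123, "tz": 0.001, "ax": -0.6, "ay": 0, "az": -0.71, "grip": 0},
    {"tx": -0.0014, "ty": 0.0123, "tz": 0.0012, "ax": -0.6, "ay": 0, "az": -0.71, "grip": 0},
    {"tx": -0.0015, "ty": 0.0122, "tz": 0.0013, "ax": -0.6, "ay": 0, "az": -0.71, "grip": 0},
    {"tx": -0.0017, "ty": 0.0123, "tz": 0.0014, "ax": -0.6, "ay": 0, "az": -0.71, "grip": 0},
    {"tx": -0.0018, "ty": 0.0122, "tz": 0.0016, "ax": -0.6, "ay": 0, "az": -0.71, "grip": 0},
    {"tx": -0.002, "ty": 0.0121, "tz": 0.0016, "ax": -0.6, "ay": 0, "az": -0.71, "grip": 0},
    {"tx": -0.0021, "ty": 0.0121, "tz": 0.0018, "ax": -0.6, "ay": 0, "az": -0.71, "grip": 0},
    {"tx": -0.0023, "ty": 0.012, "tz": 0.002, "ax": -0.6, "ay": 0, "az": -0.71, "grip": 0},
  ],
)

```text
time_s: 16.4
tcp_pos: [0.4465, 0.1422, 0.1521]
tcp_rot: [3.14, 0.703, -2.813]
wrist_force: [-0.3, 0.0, -4.8]
opening: 0.196
```

Request:
drive_tool(
  deltas=[
    {"tx": -0.0052, "ty": 0.0131, "tz": 0.007, "ax": -0.54, "ay": 0.37, "az": -0.67, "grip": 0},
    {"tx": -0.0054, "ty": 0.0129, "tz": 0.007, "ax": -0.54, "ay": 0.37, "az": -0.67, "grip": 0},
    {"tx": -0.0056, "ty": 0.0128, "tz": 0.0071, "ax": -0.54, "ay": 0.37, "az": -0.67, "grip": 0},
    {"tx": -0.0058, "ty": 0.0127, "tz": 0.0072, "ax": -0.54, "ay": 0.37, "az": -0.67, "grip": 0},
    {"tx": -0.006, "ty": 0.0126, "tz": 0.0073, "ax": -0.54, "ay": 0.37, "az": -0.67, "grip": 0},
    {"tx": -0.0062, "ty": 0.0124, "tz": 0.0074, "ax": -0.54, "ay": 0.37, "az": -0.67, "grip": 0},
    {"tx": -0.0064, "ty": 0.0122, "tz": 0.0075, "ax": -0.54, "ay": 0.37, "az": -0.67, "grip": 0},
    {"tx": -0.0066, "ty": 0.0122, "tz": 0.0075, "ax": -0.54, "ay": 0.37, "az": -0.67, "grip": 0},
  ],
)

```text
time_s: 17.2
tcp_pos: [0.477, 0.2632, 0.1364]
tcp_rot: [3.139, 0.65, -2.693]
wrist_force: [0.0, -0.6, -5.6]
opening: 0.202
```

```bash
python3 st.py 27.3 -.088; python3 shot.py top t14 95 125 225 265; python3 shot.py scene s14 260 110 420 230; python3 st.py 27.3 -.088
```

```text
17.2 org [0.5542 0.3005 0.1074] lip [0.5985 0.3219 0.116 ] rpy [ 0.002 -0.174  0.449] F [ 0.  -0.6 -5.6] q [ 0.37 -0.29  2.04  0.07  0.75 -1.69]
17.2 [0.477  0.2632 0.1364] [ 3.139  0.65  -2.693] [ 0.37 -0.29  2.04  0.07  0.75 -1.69]
17.25 [0.4775 0.2648 0.1366] [ 3.137  0.651 -2.694] [ 0.37 -0.29  2.04  0.07  0.74 -1.68]
17.3 org [0.5544 0.3012 0.1077] lip [0.5988 0.3226 0.1164] rpy [ 0.002 -0.174  0.45 ] F [-0.4 -0.4 -5. ] q [ 0.37 -0.29  2.04  0.07  0.75 -1.69]
```

View pics/t14.png

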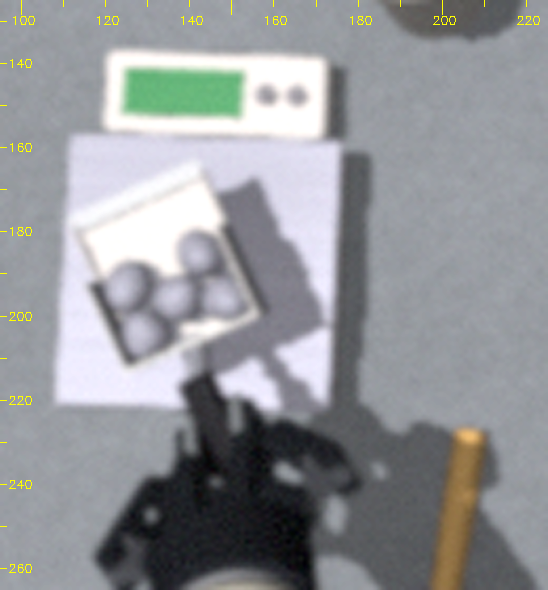

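View pics/s14.png

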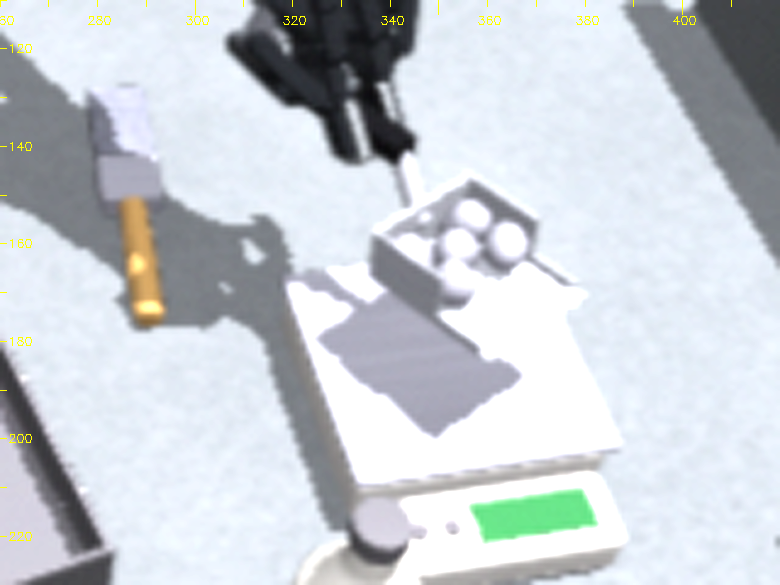

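```bash
python3 - <<'E'
from mv import *
p,R=cur()
w=tcp_for([.556,.300,.053],.45,27.3,-1,gx=-.088)
rows(p,R,*w,16,0)
E
```

```text
lin/row mm 2.6 rot/row 0.56
[{"tx": 0.0013, "ty": -0.0001, "tz": 0.0023, "ax": 0.01, "ay": 0.56, "grip": 0}, {"tx": 0.0012, "ty": -0.0001, "tz": 0.0023, "ax": 0.01, "ay": 0.56, "grip": 0}, {"tx": 0.0012, "ty": -0.0001, "tz": 0.0024, "ax": 0.01, "ay": 0.56, "grip": 0}, {"tx": 0.0012, "ty": -0.0001, "tz": 0.0023, "ax": 0.01, "ay": 0.56, "grip": 0}, {"tx": 0.0012, "ty": -0.0001, "tz": 0.0024, "ax": 0.01, "ay": 0.56, "grip": 0}, {"tx": 0.0011, "ty": -0.0002, "tz": 0.0024, "ax": 0.01, "ay": 0.56, "grip": 0}, {"tx": 0.0011, "ty": -0.0001, "tz": 0.0024, "ax": 0.01, "ay": 0.56, "grip": 0}, {"tx": 0.0011, "ty": -0.0001, "tz": 0.0024, "ax": 0.01, "ay": 0.56, "grip": 0}]
[{"tx": 0.0011, "ty": -0.0001, "tz": 0.0024, "ax": 0.01, "ay": 0.56, "grip": 0}, {"tx": 0.001, "ty": -0.0001, "tz": 0.0024, "ax": 0.01, "ay": 0.56, "grip": 0}, {"tx": 0.0011, "ty": -0.0001, "tz": 0.0024, "ax": 0.01, "ay": 0.56, "grip": 0}, {"tx": 0.001, "ty": -0.0001, "tz": 0.0025, "ax": 0.01, "ay": 0.56, "grip": 0}, {"tx": 0.0009, "ty": -0.0001, "tz": 0.0024, "ax": 0.01, "ay": 0.56, "grip": 0}, {"tx": 0.001, "ty": -0.0001, "tz": 0.0025, "ax": 0.01, "ay": 0.56, "grip": 0}, {"tx": 0.0009, "ty": -0.0001, "tz": 0.0024, "ax": 0.01, "ay": 0.56, "grip": 0}, {"tx": 0.0009, "ty": -0.0001, "tz": 0.0025, "ax": 0.01, "ay": 0.56, "grip": 0}]
end [0.4838 0.2652 0.095 ] [-3.1411  0.4942 -2.6924]
```

Request:
drive_tool(
  deltas=[
    {"tx": 0.0013, "ty": 0, "tz": 0.0023, "ax": 0, "ay": 0.56, "az": 0, "grip": 0},
    {"tx": 0.0012, "ty": 0, "tz": 0.0023, "ax": 0, "ay": 0.56, "az": 0, "grip": 0},
    {"tx": 0.0012, "ty": 0, "tz": 0.0024, "ax": 0, "ay": 0.56, "az": 0, "grip": 0},
    {"tx": 0.0012, "ty": 0, "tz": 0.0024, "ax": 0, "ay": 0.56, "az": 0, "grip": 0},
    {"tx": 0.0012, "ty": 0, "tz": 0.0024, "ax": 0, "ay": 0.56, "az": 0, "grip": 0},
    {"tx": 0.0012, "ty": 0, "tz": 0.0024, "ax": 0, "ay": 0.56, "az": 0, "grip": 0},
    {"tx": 0.0011, "ty": 0, "tz": 0.0024, "ax": 0, "ay": 0.56, "az": 0, "grip": 0},
    {"tx": 0.0011, "ty": 0, "tz": 0.0024, "ax": 0, "ay": 0.56, "az": 0, "grip": 0},
  ],
)

```text
time_s: 18.1
tcp_pos: [0.4807, 0.2638, 0.1162]
tcp_rot: [3.141, 0.573, -2.693]
wrist_force: [0.3, -0.1, -4.0]
opening: 0.2
```

Request:
drive_tool(
  deltas=[
    {"tx": 0.0011, "ty": 0, "tz": 0.0024, "ax": 0, "ay": 0.56, "az": 0, "grip": 0},
    {"tx": 0.001, "ty": 0, "tz": 0.0024, "ax": 0, "ay": 0.56, "az": 0, "grip": 0},
    {"tx": 0.001, "ty": 0, "tz": 0.0024, "ax": 0, "ay": 0.56, "az": 0, "grip": 0},
    {"tx": 0.001, "ty": 0, "tz": 0.0024, "ax": 0, "ay": 0.56, "az": 0, "grip": 0},
    {"tx": 0.001, "ty": 0, "tz": 0.0024, "ax": 0, "ay": 0.56, "az": 0, "grip": 0},
    {"tx": 0.001, "ty": 0, "tz": 0.0024, "ax": 0, "ay": 0.56, "az": 0, "grip": 0},
    {"tx": 0.0009, "ty": 0, "tz": 0.0024, "ax": 0, "ay": 0.56, "az": 0, "grip": 0},
    {"tx": 0.0009, "ty": 0, "tz": 0.0024, "ax": 0, "ay": 0.56, "az": 0, "grip": 0},
  ],
)

```text
time_s: 18.9
tcp_pos: [0.4835, 0.2652, 0.0956]
tcp_rot: [3.141, 0.495, -2.693]
wrist_force: [-0.7, -1.3, -5.1]
opening: 0.2
```

```bash
python3 st.py 27.3 -.088; python3 shot.py scene s15 260 110 420 230; python3 st.py 27.3 -.088
```

```text
18.9 org [0.5558 0.3    0.0537] lip [0.6008 0.3217 0.0546] rpy [ 0.    -0.018  0.448] F [-0.7 -1.3 -5.1] q [ 0.38 -0.15  1.96  0.04  0.84 -1.66]
18.9 [0.4835 0.2652 0.0956] [ 3.141  0.495 -2.693] [ 0.38 -0.15  1.96  0.04  0.84 -1.66]
18.95 org [0.5557 0.2999 0.0533] lip [0.6008 0.3216 0.0542] rpy [ 0.    -0.018  0.448] F [-0.1 -0.2 -3.9] q [ 0.38 -0.15  1.96  0.04  0.84 -1.66]
```

View pics/s15.png

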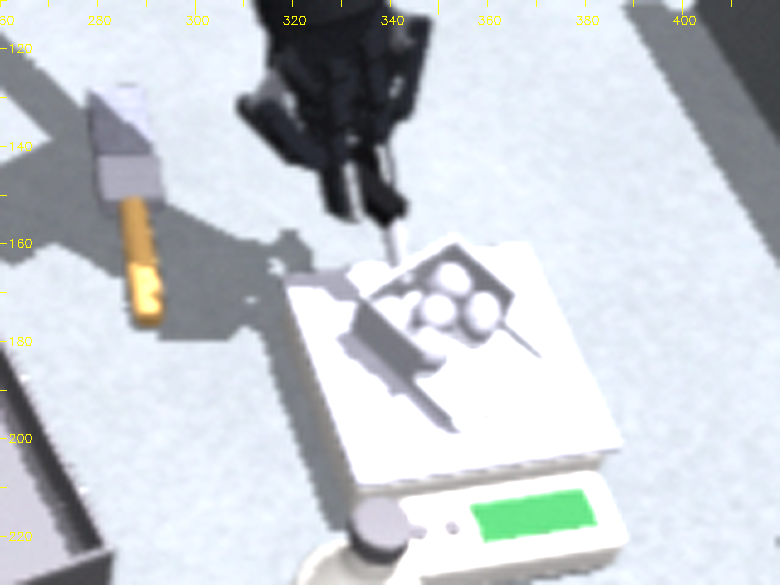

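Request:
drive_tool(
  deltas=[
    {"tx": 0.0005, "ty": 0, "tz": 0.0009, "ax": 0, "ay": 0, "az": 0, "grip": 0},
    {"tx": 0.0005, "ty": 0, "tz": 0.0009, "ax": 0, "ay": 0, "az": 0, "grip": 0},
    {"tx": 0.0005, "ty": 0, "tz": 0.0009, "ax": 0, "ay": 0, "az": 0, "grip": 0},
    {"tx": 0.0005, "ty": 0, "tz": 0.0009, "ax": 0, "ay": 0, "az": 0, "grip": 0},
    {"tx": 0.0005, "ty": 0, "tz": 0.0009, "ax": 0, "ay": 0, "az": 0, "grip": 0},
    {"tx": 0.0005, "ty": 0, "tz": 0.0009, "ax": 0, "ay": 0, "az": 0, "grip": 0},
    {"tx": 0.0005, "ty": 0, "tz": 0.0009, "ax": 0, "ay": 0, "az": 0, "grip": 0},
    {"tx": 0, "ty": 0, "tz": 0, "ax": 0, "ay": 0, "az": 0, "grip": 0},
  ],
)

```text
time_s: 19.75
tcp_pos: [0.484, 0.2654, 0.0896]
tcp_rot: [3.141, 0.498, -2.694]
wrist_force: [-0.4, -0.0, -2.9]
opening: 0.201
```

```bash
python3 st.py 27.3 -.088
```

```text
19.75 org [0.5564 0.3003 0.0479] lip [0.6015 0.3219 0.049 ] rpy [ 0.    -0.021  0.448] F [-0.4 -0.  -2.9] q [ 0.38 -0.15  1.97  0.05  0.82 -1.66]
```

Request:
drive_tool(
  deltas=[
    {"tx": 0.0003, "ty": 0, "tz": 0.0006, "ax": 0, "ay": 0.2, "az": 0, "grip": 0},
    {"tx": 0.0003, "ty": 0, "tz": 0.0006, "ax": 0, "ay": 0.2, "az": 0, "grip": 0},
    {"tx": 0.0003, "ty": 0, "tz": 0.0006, "ax": 0, "ay": 0.2, "az": 0, "grip": 0},
    {"tx": 0.0003, "ty": 0, "tz": 0.0006, "ax": 0, "ay": 0.2, "az": 0, "grip": 0},
    {"tx": 0, "ty": 0, "tz": 0, "ax": 0, "ay": 0, "az": 0, "grip": 0},
    {"tx": 0, "ty": 0, "tz": 0, "ax": 0, "ay": 0, "az": 0, "grip": 0},
    {"tx": 0, "ty": 0, "tz": 0, "ax": 0, "ay": 0, "az": 0, "grip": 0},
    {"tx": 0, "ty": 0, "tz": 0, "ax": 0, "ay": 0, "az": 0, "grip": 0},
  ],
)

```text
time_s: 20.55
tcp_pos: [0.4851, 0.2658, 0.0885]
tcp_rot: [-3.141, 0.487, -2.693]
wrist_force: [-3.7, -1.9, 5.6]
opening: 0.198
```

```bash
python3 st.py 27.3 -.088
```

```text
20.55 org [0.557  0.3004 0.046 ] lip [0.6021 0.3221 0.0465] rpy [-0.    -0.01   0.448] F [-3.7 -1.9  5.6] q [ 0.38 -0.14  1.96  0.04  0.83 -1.66]
```

Request:
drive_tool(
  deltas=[
    {"tx": 0, "ty": 0, "tz": 0, "ax": 0, "ay": 0, "az": 0, "grip": 0.02},
    {"tx": 0, "ty": 0, "tz": 0, "ax": 0, "ay": 0, "az": 0, "grip": 0.024},
    {"tx": 0, "ty": 0, "tz": 0, "ax": 0, "ay": 0, "az": 0, "grip": 0.03},
    {"tx": 0, "ty": 0, "tz": 0, "ax": 0, "ay": 0, "az": 0, "grip": 0.04},
    {"tx": 0, "ty": 0, "tz": 0, "ax": 0, "ay": 0, "az": 0, "grip": 0.05},
    {"tx": 0, "ty": 0, "tz": 0, "ax": 0, "ay": 0, "az": 0, "grip": 0.05},
    {"tx": 0, "ty": 0, "tz": 0, "ax": 0, "ay": 0, "az": 0, "grip": 0.05},
    {"tx": 0, "ty": 0, "tz": 0, "ax": 0, "ay": 0, "az": 0, "grip": 0.05},
  ],
)

```text
time_s: 21.35
tcp_pos: [0.4834, 0.2652, 0.0859]
tcp_rot: [3.141, 0.482, -2.693]
wrist_force: [0.2, -0.7, -0.3]
opening: 0.584
```

```bash
python3 st.py 27.3 -.088; python3 shot.py top t16 95 125 225 265; python3 shot.py scene s16 260 110 420 230; python3 shot.py wrist w16
```

```text
21.35 org [0.5552 0.2997 0.0429] lip [0.6002 0.3214 0.0432] rpy [ 0.    -0.005  0.448] F [ 0.2 -0.7 -0.3] q [ 0.38 -0.14  1.96  0.04  0.84 -1.66]
21.35 [0.4834 0.2652 0.0859] [ 3.141  0.482 -2.693] [ 0.38 -0.14  1.96  0.04  0.84 -1.66]
21.4 [0.4834 0.2652 0.086 ] [ 3.141  0.482 -2.693] [ 0.38 -0.14  1.96  0.04  0.84 -1.66]
21.45 [0.4834 0.2652 0.0859] [ 3.141  0.482 -2.693] [ 0.38 -0.14  1.96  0.04  0.84 -1.66]
```

View pics/t16.png

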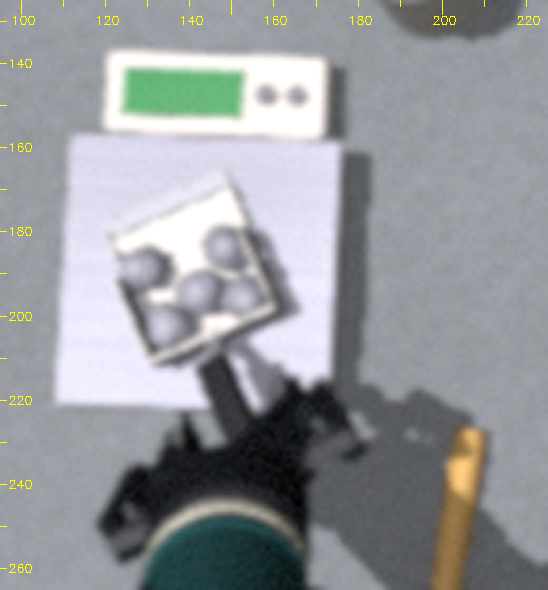

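View pics/s16.png

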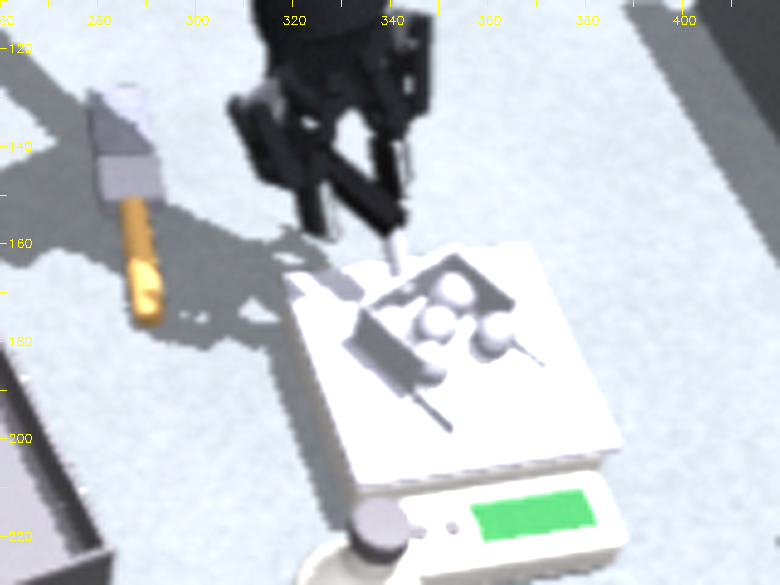

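View pics/w16.png

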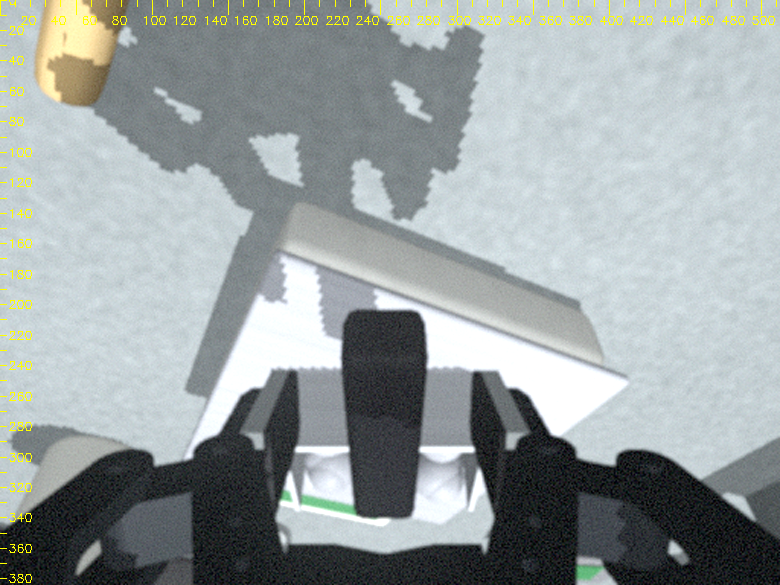

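```bash
python3 - <<'E'
from mv import *
p,R=cur()
w=tcp_for([.557,.3005,.045],.448,42,0,gx=-.088); print(p,w[0])
rows(p,R,*w,8,0.05)
E
```

```text
[0.483427   0.26516022 0.08596428] [0.48896218 0.26780165 0.09110319]
lin/row mm 1.0 rot/row 1.80
[{"tx": -0.001, "tz": -0.0002, "ay": -1.8, "grip": 0.05}, {"tx": -0.001, "tz": -0.0002, "ay": -1.8, "grip": 0.05}, {"tx": -0.0009, "tz": -0.0002, "ay": -1.8, "grip": 0.05}, {"tx": -0.001, "tz": -0.0001, "ay": -1.8, "grip": 0.05}, {"tx": -0.001, "tz": -0.0001, "ay": -1.8, "grip": 0.05}, {"tx": -0.001, "ay": -1.8, "grip": 0.05}, {"tx": -0.001, "ay": -1.8, "grip": 0.05}, {"tx": -0.001, "ay": -1.8, "grip": 0.05}]
end [0.489  0.2678 0.0911] [ 3.1411  0.733  -2.6935]
```

Request:
drive_tool(
  deltas=[
    {"tx": -0.001, "ty": 0, "tz": -0.0002, "ax": 0, "ay": -1.8, "az": 0, "grip": 0.05},
    {"tx": -0.001, "ty": 0, "tz": -0.0002, "ax": 0, "ay": -1.8, "az": 0, "grip": 0.05},
    {"tx": -0.001, "ty": 0, "tz": -0.0002, "ax": 0, "ay": -1.8, "az": 0, "grip": 0.05},
    {"tx": -0.001, "ty": 0, "tz": -0.0001, "ax": 0, "ay": -1.8, "az": 0, "grip": 0.05},
    {"tx": -0.001, "ty": 0, "tz": -0.0001, "ax": 0, "ay": -1.8, "az": 0, "grip": 0.05},
    {"tx": -0.001, "ty": 0, "tz": 0, "ax": 0, "ay": -1.8, "az": 0, "grip": 0.05},
    {"tx": -0.001, "ty": 0, "tz": 0, "ax": 0, "ay": -1.8, "az": 0, "grip": 0.05},
    {"tx": -0.001, "ty": 0, "tz": 0, "ax": 0, "ay": -1.8, "az": 0, "grip": 0.05},
  ],
)

```text
time_s: 22.3
tcp_pos: [0.489, 0.2679, 0.0913]
tcp_rot: [3.141, 0.734, -2.693]
wrist_force: [-0.3, -0.3, -0.2]
opening: 0.586
```

```bash
python3 st.py 42 -.088; python3 shot.py scene s17 260 110 420 230; python3 shot.py wrist w17
```

```text
22.3 org [0.5571 0.3006 0.0453] lip [0.6022 0.3223 0.0453] rpy [ 0.    -0.001  0.448] F [-0.3 -0.3 -0.2] q [ 0.37 -0.24  2.14  0.11  0.51 -1.73]
22.3 [0.489  0.2679 0.0913] [ 3.141  0.734 -2.693] [ 0.37 -0.24  2.14  0.11  0.51 -1.73]
22.35 [0.488  0.2675 0.0899] [ 3.141  0.733 -2.693] [ 0.37 -0.24  2.14  0.11  0.51 -1.73]
```

View pics/w17.png

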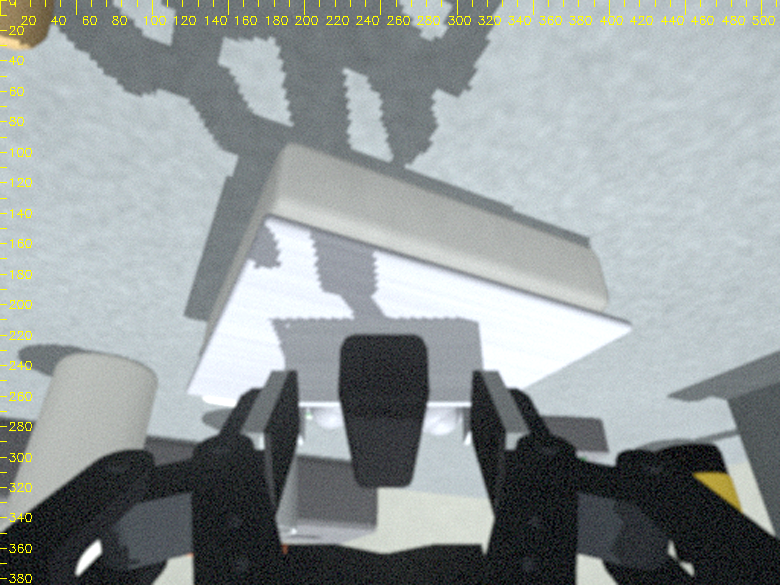

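View pics/s17.png

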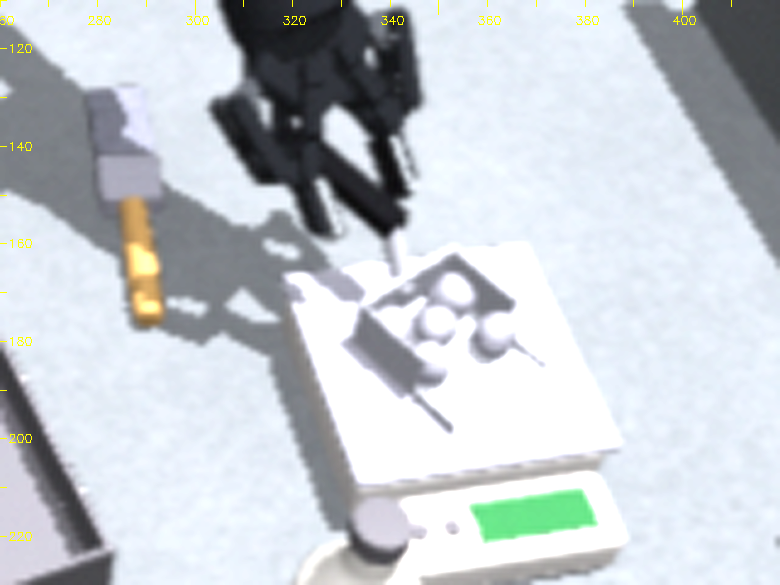

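Request:
drive_tool(
  deltas=[
    {"tx": 0, "ty": 0, "tz": 0, "ax": 0, "ay": 0, "az": 0, "grip": 0.05},
    {"tx": 0, "ty": 0, "tz": 0, "ax": 0, "ay": 0, "az": 0, "grip": 0.035},
    {"tx": 0, "ty": 0, "tz": 0, "ax": 0, "ay": 0, "az": 0, "grip": 0.025},
    {"tx": 0, "ty": 0, "tz": 0, "ax": 0, "ay": 0, "az": 0, "grip": 0.015},
    {"tx": 0, "ty": 0, "tz": 0, "ax": 0, "ay": 0, "az": 0, "grip": 0},
    {"tx": 0, "ty": 0, "tz": 0, "ax": 0, "ay": 0, "az": 0, "grip": 0},
    {"tx": 0, "ty": 0, "tz": 0, "ax": 0, "ay": 0, "az": 0, "grip": 0},
    {"tx": 0, "ty": 0, "tz": 0, "ax": 0, "ay": 0, "az": 0, "grip": 0},
  ],
)

```text
time_s: 23.2
tcp_pos: [0.4894, 0.2679, 0.0915]
tcp_rot: [3.141, 0.734, -2.693]
wrist_force: [1.0, 1.6, 1.1]
opening: 0.199
```

```bash
python3 st.py 42 -.088;python3 - <<'E'
from mv import *
p,R=cur()
T=42;g=-.088
o,S=scoop_of(p,R,T,gx=g)
w1=tcp_for(o+[-.01,0,.10],.448,T,-8,gx=g); rows(p,R,*w1,16,0)
E
```

```text
23.2 org [0.5574 0.3007 0.0455] lip [0.6025 0.3224 0.0455] rpy [ 0.    -0.001  0.448] F [1.  1.6 1.1] q [ 0.37 -0.23  2.13  0.11  0.51 -1.73]
lin/row mm 5.7 rot/row 0.50
[{"tx": -0.0031, "ty": 0.0003, "tz": -0.0047, "ay": -0.5, "grip": 0}, {"tx": -0.003, "ty": 0.0002, "tz": -0.0048, "ay": -0.5, "grip": 0}, {"tx": -0.0032, "ty": 0.0003, "tz": -0.0047, "ay": -0.5, "grip": 0}, {"tx": -0.0032, "ty": 0.0003, "tz": -0.0046, "ay": -0.5, "grip": 0}, {"tx": -0.0032, "ty": 0.0003, "tz": -0.0047, "ay": -0.5, "grip": 0}, {"tx": -0.0032, "ty": 0.0002, "tz": -0.0046, "ay": -0.5, "grip": 0}, {"tx": -0.0033, "ty": 0.0003, "tz": -0.0046, "ay": -0.5, "grip": 0}, {"tx": -0.0033, "ty": 0.0003, "tz": -0.0045, "ay": -0.5, "grip": 0}]
[{"tx": -0.0034, "ty": 0.0003, "tz": -0.0045, "ay": -0.5, "grip": 0}, {"tx": -0.0034, "ty": 0.0002, "tz": -0.0045, "ay": -0.5, "grip": 0}, {"tx": -0.0035, "ty": 0.0003, "tz": -0.0045, "ay": -0.5, "grip": 0}, {"tx": -0.0035, "ty": 0.0003, "tz": -0.0044, "ay": -0.5, "grip": 0}, {"tx": -0.0035, "ty": 0.0003, "tz": -0.0044, "ay": -0.5, "grip": 0}, {"tx": -0.0036, "ty": 0.0002, "tz": -0.0044, "ay": -0.5, "grip": 0}, {"tx": -0.0036, "ty": 0.0003, "tz": -0.0044, "ay": -0.5, "grip": 0}, {"tx": -0.0036, "ty": 0.0003, "tz": -0.0043, "ay": -0.5, "grip": 0}]
end [0.4742 0.2655 0.1806] [ 3.1413  0.8736 -2.6935]
```

Request:
drive_tool(
  deltas=[
    {"tx": -0.0031, "ty": 0, "tz": -0.0047, "ax": 0, "ay": -0.5, "az": 0, "grip": 0},
    {"tx": -0.003, "ty": 0, "tz": -0.0048, "ax": 0, "ay": -0.5, "az": 0, "grip": 0},
    {"tx": -0.0032, "ty": 0, "tz": -0.0047, "ax": 0, "ay": -0.5, "az": 0, "grip": 0},
    {"tx": -0.0032, "ty": 0, "tz": -0.0046, "ax": 0, "ay": -0.5, "az": 0, "grip": 0},
    {"tx": -0.0032, "ty": 0, "tz": -0.0047, "ax": 0, "ay": -0.5, "az": 0, "grip": 0},
    {"tx": -0.0032, "ty": 0, "tz": -0.0046, "ax": 0, "ay": -0.5, "az": 0, "grip": 0},
    {"tx": -0.0033, "ty": 0, "tz": -0.0046, "ax": 0, "ay": -0.5, "az": 0, "grip": 0},
    {"tx": -0.0033, "ty": 0, "tz": -0.0045, "ax": 0, "ay": -0.5, "az": 0, "grip": 0},
  ],
)

```text
time_s: 24.0
tcp_pos: [0.4823, 0.2646, 0.1361]
tcp_rot: [3.141, 0.803, -2.693]
wrist_force: [-0.2, -0.9, -4.7]
opening: 0.198
```

Request:
drive_tool(
  deltas=[
    {"tx": -0.0034, "ty": 0, "tz": -0.0045, "ax": 0, "ay": -0.5, "az": 0, "grip": 0},
    {"tx": -0.0034, "ty": 0, "tz": -0.0045, "ax": 0, "ay": -0.5, "az": 0, "grip": 0},
    {"tx": -0.0035, "ty": 0, "tz": -0.0045, "ax": 0, "ay": -0.5, "az": 0, "grip": 0},
    {"tx": -0.0035, "ty": 0, "tz": -0.0044, "ax": 0, "ay": -0.5, "az": 0, "grip": 0},
    {"tx": -0.0035, "ty": 0, "tz": -0.0044, "ax": 0, "ay": -0.5, "az": 0, "grip": 0},
    {"tx": -0.0036, "ty": 0, "tz": -0.0044, "ax": 0, "ay": -0.5, "az": 0, "grip": 0},
    {"tx": -0.0036, "ty": 0, "tz": -0.0044, "ax": 0, "ay": -0.5, "az": 0, "grip": 0},
    {"tx": -0.0036, "ty": 0, "tz": -0.0043, "ax": 0, "ay": -0.5, "az": 0, "grip": 0},
  ],
)

```text
time_s: 24.8
tcp_pos: [0.4758, 0.2614, 0.1806]
tcp_rot: [3.141, 0.873, -2.694]
wrist_force: [0.0, 0.1, -5.0]
opening: 0.2
```

```bash
python3 st.py 42 -.088; python3 shot.py scene s18 260 90 420 210;python3 shot.py top t18 95 125 225 265;
```

```text
24.8 org [0.5489 0.2967 0.1455] lip [0.5935 0.3181 0.1525] rpy [ 0.    -0.14   0.448] F [ 0.   0.1 -5. ] q [ 0.35 -0.44  2.15  0.14  0.56 -1.75]
24.8 [0.4758 0.2614 0.1806] [ 3.141  0.873 -2.694] [ 0.35 -0.44  2.15  0.14  0.56 -1.75]
24.85 [0.4761 0.2616 0.1819] [ 3.141  0.876 -2.693] [ 0.35 -0.44  2.15  0.14  0.56 -1.75]
```

View pics/s18.png

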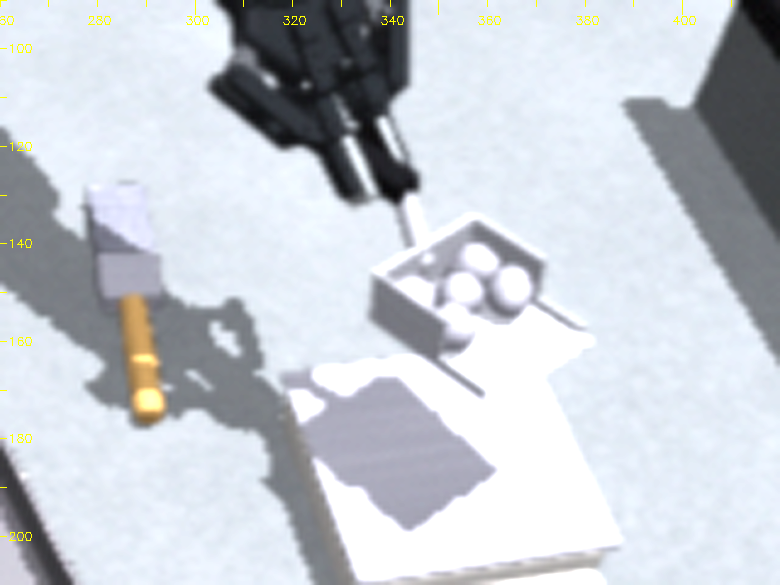

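View pics/t18.png

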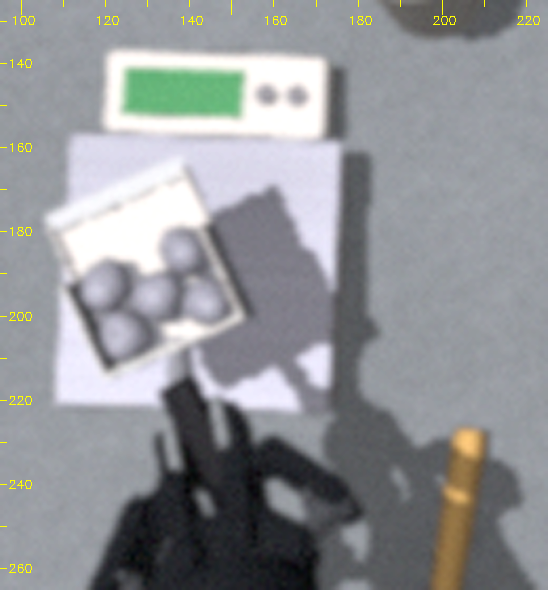

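```bash
cat > kin.py <<'E'
from h import *
from scipy.optimize import least_squares
D=[([1.04189,.08799,1.37230,0,1.68360,-.10305],[.22693,.50044,.23009]),
([.494909,.138198,1.276024,.00019,1.728,-.83249],[.47561,.32108,.25099]),
([.74,.06,1.77,-.5,1.05,-.39],[.478,.3276,.0901]),([-.37,-.55,2.12,.28,1.13,-2.18],[.4278,-.0185,.1538]),
([-.20,-.14,2.05,.24,.80,-2.09],[.5291,.0058,.0506]),([-.26,-.2,2.18,.45,.62,-2.3],[.5227,.0063,.0424]),
([.37,-.29,2.04,.07,.75,-1.69],[.477,.2632,.1364]),([.38,-.15,1.97,.05,.82,-1.66],[.484,.2654,.0896]),([.35,-.44,2.15,.14,.56,-1.75],[.4758,.2614,.1806])]
def fk(q,P,sg4=1):
    a1,h,L1,e,L2,d=P
    Y=lambda a:Ro.from_euler('y',a); Z=lambda a:Ro.from_euler('z',a)
    R=Z(q[0]); p=R.apply([a1,0,h]); R=R*Y(q[1]); p=p+R.apply([0,0,L1]); R=R*Y(q[2]); p=p+R.apply([e,0,L2]); R=R*Z(sg4*q[3])*Y(q[4]); p=p+R.apply([0,0,d])
    R=R*Z(q[5]*SG6+OF6); return p,R
SG6=-1.;OF6=np.pi/2  # checked below
def getP(sg4):
    r=least_squares(lambda P:np.concatenate([(fk(q,P,sg4)[0]-t)*(3 if i<2 else 1) for i,(q,t) in enumerate(D)]),[0,.3,.35,0,.35,.2]); return r
if __name__=='__main__':
    np.set_printoptions(precision=4,suppress=True)
    for s in (1,-1):
        r=getP(s); print(s,r.x,r.cost); 
        for (q,t) in D: print((fk(q,r.x,s)[0]-t)*1000, end=' ')
        print()
    # orientation check
    for s4 in (1,-1):
      for s6 in (1,-1):
        for of in (0,np.pi/2,-np.pi/2,np.pi):
          SG6=s6;OF6=of
          e=[(fk(q,r.x,s4)[1].inv()*Ro.from_euler('xyz',rr)).magnitude() for q,rr in ((D[1][0],[-3.1413,-.0006,2.89823]),(D[2][0],[3.138,.52,2.889]),(D[5][0],[3.141,.639,-2.962]))]
          if max(e)<.1: print(s4,s6,of,e)
E
python3 kin.py
```

```text
1 [-0.029   0.1911  0.4877  0.1312  0.5206  0.3746] 0.039471637306669145
[ 47.98   -30.0653  -0.6882] [ 28.2232 -49.0761   0.2175] [ 52.9971 -53.6819   4.2494] [-24.0135 -37.7023  -3.1066] [-17.1548 -44.4089  -6.4138] [-14.0376 -43.661   -1.8466] [ 24.3108 -49.6066   0.7285] [ 22.055  -48.5367   0.1419] [ 28.9856 -47.5836  10.4841] 
-1 [ 0.3073 -0.2166  0.0262 -0.201   0.2783 -0.1964] 0.06339214252700279
[ 57.9121 -13.0713   6.3381] [ 12.4266 -57.6397  -3.2353] [ 0.417  -1.3913 12.0081] [  44.736  -112.1152   23.8495] [ 16.0551 -82.1293  30.3112] [  3.803  -94.986   -1.7452] [-21.8158 -76.6052 -22.6558] [  3.8283 -62.8251  17.9343] [-58.8788 -93.7107 -87.6278] 
1 1 1.5707963267948966 [1.2471987622166907e-05, 0.012826475288403869, 0.0070979813356883545]
```

```bash
sed -i 's/a1,h,L1,e,L2,d=P/a1,h,L1,e,L2,d,o=P/; s/p=p+R.apply(\[e,0,L2\])/p=p+R.apply([e,o,L2])/; s/SG6=-1./SG6=1./; s/,\[0,.3,.35,0,.35,.2\]/,[0,.3,.35,0,.35,.2,.05]/' kin.py
cat >> kin.py <<'E'
LO=np.array([-3.1,-.76,.27,-1.08,.17,-2.57]);HI=np.array([3.1,2.03,2.55,4.22,2.65,2.57])
def ik(p,R,q0,P):
    f=lambda q:np.concatenate([(fk(q,P)[0]-p)*10,(fk(q,P)[1].inv()*R).as_rotvec()])
    r=least_squares(f,np.clip(q0,LO+1e-3,HI-1e-3),bounds=(LO,HI)); return r.x,r.cost
E
python3 kin.py | head -4
cat > plan.py <<'E'
from mv import *
from kin import *
P=getP(1).x
def check(ws,q0):
    q=q0
    for w in ws:
        q,c=ik(w[0],w[1],q,P); print(q.round(2),'res %.5f'%c)
    return q
E
python3 - <<'E'
from plan import *
T=42;g=-.088;B=np.array([.5163,-.3528])
def lipw(off,z,psi,nose,c=B):
    S=Ro.from_euler('z',psi)*Ro.from_euler('y',nose,degrees=True)
    lip=np.array([c[0]+off*np.cos(psi),c[1]+off*np.sin(psi),z]); return tcp_for(lip-S.apply([.05,0,.001]),psi,T,nose,gx=g)
q0=ctrl.read_state()['qpos']; print(q0.round(2))
for psi in (-.6,-.4,-.8):
    print(psi); check([lipw(o,z,psi,n) for o,z,n in ((-.035,.12,-8),(-.035,.09,0),(-.035,.085,15),(-.035,.08,30),(-.03,.08,45),(-.02,.08,60),(-.015,.08,70))],[-.7,-.4,2.1,.1,.6,-1.75])
E
```

```text
1 [0.0005 0.1553 0.4471 0.102  0.4993 0.3244 0.0566] 4.746499855864693e-05
[ 0.0038 -0.0214 -0.0705] [-0.0354 -0.0432 -0.0861] [0.5374 3.3056 4.9315] [-0.631   0.4585 -0.7368] [-4.1646  1.9552 -3.1852] [-0.1676 -1.9305 -1.8377] [ 0.3908 -0.7639 -1.3273] [-0.0661  1.5792  1.7061] [ 2.7378 -0.8937  1.8587] 
-1 [ 0.2761 -0.1789  0.069  -0.1702  0.3008 -0.1436  0.0596] 0.019649940907227065
[ 5.5374 15.4278  5.6875] [-14.4109  -4.4107  -2.9155] [-54.3527  59.0818  11.2897] [ 53.6516 -65.824   21.3533] [ 22.4702 -31.8187  26.9103] [ 12.9654 -49.5804  -1.7546] [-37.9001 -21.6231 -20.4904] [-15.6499  -8.509   16.2867] [-69.4154 -38.2842 -78.5424] 
[ 0.35 -0.44  2.15  0.14  0.56 -1.75]
-0.6
[-0.87 -0.69  2.35  0.34  0.66 -2.02] res 0.00000
[-0.83 -0.58  2.25  0.22  0.76 -1.9 ] res 0.00000
[-0.77 -0.38  1.99  0.09  1.07 -1.76] res 0.00000
[-0.73 -0.15  1.71  0.03  1.37 -1.7 ] res 0.00000
[-0.7   0.11  1.41 -0.01  1.68 -1.67] res 0.00000
[-0.68  0.39  1.07 -0.03  1.99 -1.66] res 0.00000
[-0.67  0.59  0.83 -0.04  2.21 -1.66] res 0.00000
-0.4
[-1.14 -0.61  2.3   0.68  0.87 -2.57] res 0.00119
[-1.1  -0.52  2.22  0.57  0.92 -2.5 ] res 0.00000
[-0.93 -0.35  1.97  0.26  1.13 -2.17] res 0.00000
[-0.81 -0.14  1.7   0.08  1.39 -1.99] res 0.00000
[-0.73  0.11  1.41 -0.02  1.67 -1.9 ] res 0.00000
[-0.67  0.39  1.07 -0.09  1.98 -1.86] res 0.00000
[-0.64  0.59  0.83 -0.14  2.19 -1.86] res 0.00000
-0.8
[-0.48 -0.6   2.31 -0.42  0.63 -1.02] res 0.00000
[-0.53 -0.52  2.22 -0.27  0.74 -1.16] res 0.00000
[-0.59 -0.35  1.97 -0.11  1.06 -1.34] res 0.00000
[-0.64 -0.14  1.7  -0.03  1.37 -1.41] res 0.00000
[-0.68  0.11  1.41  0.01  1.68 -1.45] res 0.00000
[-0.7   0.39  1.07  0.03  1.99 -1.46] res 0.00000
[-0.71  0.59  0.83  0.05  2.2  -1.46] res 0.00000
```

```bash
cat >> plan.py <<'E'
T=42;g=-.088;B=np.array([.5163,-.3528])
def lipw(off,z,psi,nose,c=B):
    S=Ro.from_euler('z',psi)*Ro.from_euler('y',nose,degrees=True)
    lip=np.array([c[0]+off*np.cos(psi),c[1]+off*np.sin(psi),z]); return tcp_for(lip-S.apply([.05,0,.001]),psi,T,nose,gx=g)
def lipc(r,az,z,psi,nose): return lipw(0,z,psi,nose,np.array([r*np.cos(az),r*np.sin(az)]))
E
python3 - <<'E'
from plan import *
q0=ctrl.read_state()['qpos']; p,R=cur()
end=lipw(-.035,.115,-.7,-5); 
e=B+(-.035)*np.array([np.cos(.7),-np.sin(.7)]); re=np.hypot(*e); ae=np.arctan2(e[1],e[0]); print(re,ae)
ws=[lipc(.655,.22,.155,.2,-8),lipc(.635,-.06,.15,-.1,-7),lipc(.61,-.33,.135,-.4,-6),end]
check(ws,q0)
a=(p,R)
for w in ws: rows(*a,*w,8,0); a=w
E
```

```text
0.5905139867143955 -0.5934960037849862
[ 0.04 -0.5   2.18  0.21  0.6  -1.85] res 0.00000
[-0.22 -0.55  2.21  0.15  0.64 -1.77] res 0.00000
[-0.46 -0.61  2.25  0.07  0.66 -1.67] res 0.00000
[-0.67 -0.64  2.29 -0.03  0.67 -1.53] res 0.00000
lin/row mm 18.6 rot/row 1.78
[{"tx": 0.0024, "ty": -0.0182, "tz": -0.003, "ax": 1.36, "ay": 0.02, "az": 1.14, "grip": 0}, {"tx": 0.0021, "ty": -0.0183, "tz": -0.0026, "ax": 1.36, "ay": 0.02, "az": 1.14, "grip": 0}, {"tx": 0.0017, "ty": -0.0184, "tz": -0.0022, "ax": 1.36, "ay": 0.02, "az": 1.14, "grip": 0}, {"tx": 0.0013, "ty": -0.0185, "tz": -0.0017, "ax": 1.36, "ay": 0.02, "az": 1.14, "grip": 0}, {"tx": 0.001, "ty": -0.0185, "tz": -0.0013, "ax": 1.36, "ay": 0.02, "az": 1.14, "grip": 0}, {"tx": 0.0006, "ty": -0.0186, "tz": -0.0008, "ax": 1.36, "ay": 0.02, "az": 1.14, "grip": 0}, {"tx": 0.0002, "ty": -0.0185, "tz": -0.0004, "ax": 1.36, "ay": 0.02, "az": 1.14, "grip": 0}, {"tx": -0.0001, "ty": -0.0186, "ax": 1.36, "ay": 0.02, "az": 1.14, "grip": 0}]
end [0.5112 0.117  0.1822] [ 3.1411  0.8722 -2.9414]
lin/row mm 17.8 rot/row 2.15
[{"tx": 0.0031, "ty":
[... 1690 characters left out ...]
ip": 0}, {"tx": 0.0032, "ty": -0.0148, "tz": -0.0002, "ax": 1.58, "ay": 0.12, "az": 1.45, "grip": 0}, {"tx": 0.0028, "ty": -0.015, "tz": 0.0002, "ax": 1.58, "ay": 0.12, "az": 1.45, "grip": 0}, {"tx": 0.0024, "ty": -0.015, "tz": 0.0006, "ax": 1.58, "ay": 0.12, "az": 1.45, "grip": 0}, {"tx": 0.0021, "ty": -0.015, "tz": 0.0011, "ax": 1.58, "ay": 0.12, "az": 1.45, "grip": 0}, {"tx": 0.0016, "ty": -0.015, "tz": 0.0014, "ax": 1.58, "ay": 0.12, "az": 1.45, "grip": 0}, {"tx": 0.0013, "ty": -0.015, "tz": 0.0019, "ax": 1.58, "ay": 0.12, "az": 1.45, "grip": 0}, {"tx": 0.0009, "ty": -0.015, "tz": 0.0023, "ax": 1.58, "ay": 0.12, "az": 1.45, "grip": 0}]
end [ 0.3909 -0.2471  0.149 ] [3.1411 0.8208 2.4418]
```

Request:
drive_tool(
  deltas=[
    {"tx": 0.0024, "ty": -0.0182, "tz": -0.003, "ax": 1.36, "ay": 0, "az": 1.14, "grip": 0},
    {"tx": 0.0021, "ty": -0.0183, "tz": -0.0026, "ax": 1.36, "ay": 0, "az": 1.14, "grip": 0},
    {"tx": 0.0017, "ty": -0.0184, "tz": -0.0022, "ax": 1.36, "ay": 0, "az": 1.14, "grip": 0},
    {"tx": 0.0013, "ty": -0.0185, "tz": -0.0017, "ax": 1.36, "ay": 0, "az": 1.14, "grip": 0},
    {"tx": 0.001, "ty": -0.0185, "tz": -0.0013, "ax": 1.36, "ay": 0, "az": 1.14, "grip": 0},
    {"tx": 0.0006, "ty": -0.0186, "tz": -0.0008, "ax": 1.36, "ay": 0, "az": 1.14, "grip": 0},
    {"tx": 0.0002, "ty": -0.0185, "tz": -0.0004, "ax": 1.36, "ay": 0, "az": 1.14, "grip": 0},
    {"tx": 0, "ty": -0.0186, "tz": 0, "ax": 1.36, "ay": 0, "az": 1.14, "grip": 0},
  ],
)

```text
time_s: 25.7
tcp_pos: [0.5109, 0.1161, 0.1805]
tcp_rot: [-3.142, 0.872, -2.942]
wrist_force: [0.5, -0.6, -5.5]
opening: 0.205
```

Request:
drive_tool(
  deltas=[
    {"tx": 0.0031, "ty": -0.0172, "tz": -0.0031, "ax": 1.63, "ay": 0.12, "az": 1.4, "grip": 0},
    {"tx": 0.0026, "ty": -0.0174, "tz": -0.0026, "ax": 1.63, "ay": 0.12, "az": 1.4, "grip": 0},
    {"tx": 0.0022, "ty": -0.0175, "tz": -0.0022, "ax": 1.63, "ay": 0.12, "az": 1.4, "grip": 0},
    {"tx": 0.0018, "ty": -0.0177, "tz": -0.0016, "ax": 1.63, "ay": 0.12, "az": 1.4, "grip": 0},
    {"tx": 0.0014, "ty": -0.0177, "tz": -0.0011, "ax": 1.63, "ay": 0.12, "az": 1.4, "grip": 0},
    {"tx": 0.001, "ty": -0.0177, "tz": -0.0006, "ax": 1.63, "ay": 0.12, "az": 1.4, "grip": 0},
    {"tx": 0.0005, "ty": -0.0178, "tz": -0.0001, "ax": 1.63, "ay": 0.12, "az": 1.4, "grip": 0},
    {"tx": 0, "ty": -0.0178, "tz": 0.0004, "ax": 1.63, "ay": 0.12, "az": 1.4, "grip": 0},
  ],
)

```text
time_s: 26.5
tcp_pos: [0.504, -0.0259, 0.1778]
tcp_rot: [3.14, 0.855, 3.04]
wrist_force: [-0.2, -0.1, -5.3]
opening: 0.199
```

Request:
drive_tool(
  deltas=[
    {"tx": 0.004, "ty": -0.0158, "tz": -0.0022, "ax": 1.61, "ay": 0.12, "az": 1.42, "grip": 0},
    {"tx": 0.0036, "ty": -0.0159, "tz": -0.0017, "ax": 1.61, "ay": 0.12, "az": 1.42, "grip": 0},
    {"tx": 0.0033, "ty": -0.016, "tz": -0.0013, "ax": 1.61, "ay": 0.12, "az": 1.42, "grip": 0},
    {"tx": 0.0028, "ty": -0.0162, "tz": -0.0008, "ax": 1.61, "ay": 0.12, "az": 1.42, "grip": 0},
    {"tx": 0.0024, "ty": -0.0162, "tz": -0.0004, "ax": 1.61, "ay": 0.12, "az": 1.42, "grip": 0},
    {"tx": 0.002, "ty": -0.0163, "tz": 0.0001, "ax": 1.61, "ay": 0.12, "az": 1.42, "grip": 0},
    {"tx": 0.0017, "ty": -0.0164, "tz": 0.0006, "ax": 1.61, "ay": 0.12, "az": 1.42, "grip": 0},
    {"tx": 0.0012, "ty": -0.0163, "tz": 0.001, "ax": 1.61, "ay": 0.12, "az": 1.42, "grip": 0},
  ],
)

```text
time_s: 27.3
tcp_pos: [0.4568, -0.1482, 0.1648]
tcp_rot: [3.14, 0.838, 2.739]
wrist_force: [-0.2, -0.6, -5.4]
opening: 0.199
```

Request:
drive_tool(
  deltas=[
    {"tx": 0.0035, "ty": -0.0148, "tz": -0.0006, "ax": 1.58, "ay": 0.12, "az": 1.45, "grip": 0},
    {"tx": 0.0032, "ty": -0.0148, "tz": -0.0002, "ax": 1.58, "ay": 0.12, "az": 1.45, "grip": 0},
    {"tx": 0.0028, "ty": -0.015, "tz": 0.0002, "ax": 1.58, "ay": 0.12, "az": 1.45, "grip": 0},
    {"tx": 0.0024, "ty": -0.015, "tz": 0.0006, "ax": 1.58, "ay": 0.12, "az": 1.45, "grip": 0},
    {"tx": 0.0021, "ty": -0.015, "tz": 0.0011, "ax": 1.58, "ay": 0.12, "az": 1.45, "grip": 0},
    {"tx": 0.0016, "ty": -0.015, "tz": 0.0014, "ax": 1.58, "ay": 0.12, "az": 1.45, "grip": 0},
    {"tx": 0.0013, "ty": -0.015, "tz": 0.0019, "ax": 1.58, "ay": 0.12, "az": 1.45, "grip": 0},
    {"tx": 0.0009, "ty": -0.015, "tz": 0.0023, "ax": 1.58, "ay": 0.12, "az": 1.45, "grip": 0},
  ],
)

```text
time_s: 28.1
tcp_pos: [0.3901, -0.2483, 0.1472]
tcp_rot: [3.14, 0.821, 2.439]
wrist_force: [0.3, 0.4, -5.0]
opening: 0.199
```

```bash
python3 st.py 42 -.088; python3 shot.py scene s19 50 110 230 245;python3 shot.py top t19 365 150 495 280; python3 st.py 42 -.088
```

```text
28.1 org [ 0.4507 -0.2994  0.1079] lip [ 0.4887 -0.3316  0.1123] rpy [ 0.001 -0.088 -0.702] F [ 0.3  0.4 -5. ] q [-0.68 -0.64  2.3  -0.03  0.66 -1.53]
28.1 [ 0.3901 -0.2483  0.1472] [3.14  0.821 2.439] [-0.68 -0.64  2.3  -0.03  0.66 -1.53]
28.15 [ 0.3892 -0.2492  0.1466] [-3.141  0.82   2.438] [-0.68 -0.64  2.3  -0.03  0.66 -1.53]
28.2 org [ 0.4504 -0.2996  0.1074] lip [ 0.4884 -0.3317  0.1117] rpy [ 0.001 -0.087 -0.702] F [ 0.3 -0.6 -4.5] q [-0.68 -0.64  2.3  -0.03  0.66 -1.53]
```

View pics/s19.png

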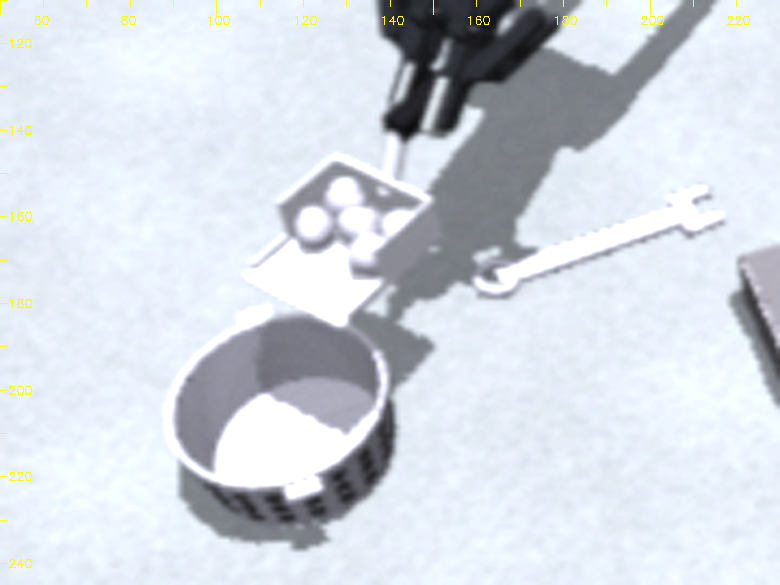

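View pics/t19.png

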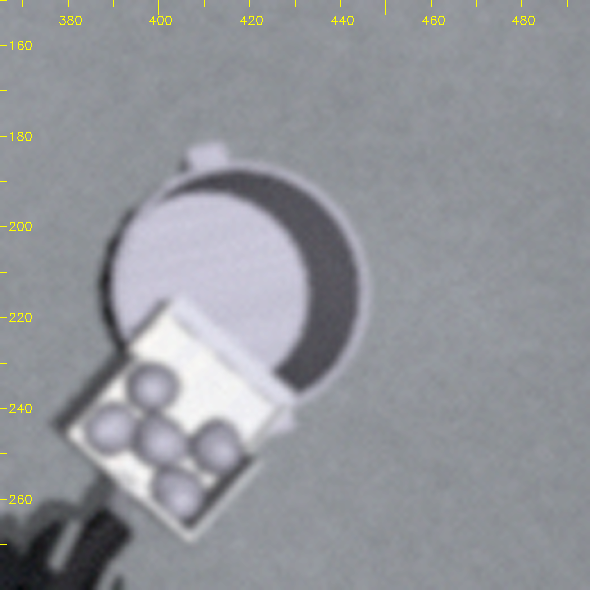

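```bash
python3 - <<'E'
from plan import *
q0=ctrl.read_state()['qpos']; a=cur()
ws=[lipw(-.035,.085,-.7,10),lipw(-.035,.078,-.7,35),lipw(-.02,.078,-.7,70)]
check(ws,q0)
for w in ws: rows(*a,*w,8,0); a=w
E
```

```text
[-0.68 -0.44  2.08 -0.01  0.95 -1.55] res 0.00000
[-0.69 -0.07  1.62 -0.    1.47 -1.56] res 0.00000
[-0.69  0.58  0.85  0.    2.2  -1.56] res 0.00000
lin/row mm 1.8 rot/row 1.87
[{"tx": -0.0015, "ty": 0.0002, "tz": 0.0008, "ay": 1.87, "az": -0.01, "grip": 0}, {"tx": -0.0016, "ty": 0.0002, "tz": 0.0008, "ay": 1.87, "az": -0.01, "grip": 0}, {"tx": -0.0016, "ty": 0.0002, "tz": 0.0007, "ay": 1.87, "az": -0.01, "grip": 0}, {"tx": -0.0016, "ty": 0.0002, "tz": 0.0007, "ay": 1.87, "az": -0.01, "grip": 0}, {"tx": -0.0016, "ty": 0.0002, "tz": 0.0006, "ay": 1.87, "az": -0.01, "grip": 0}, {"tx": -0.0017, "ty": 0.0003, "tz": 0.0006, "ay": 1.87, "az": -0.01, "grip": 0}, {"tx": -0.0016, "ty": 0.0002, "tz": 0.0005, "ay": 1.87, "az": -0.01, "grip": 0}, {"tx": -0.0017, "ty": 0.0002, "tz": 0.0004, "ay": 1.87, "az": -0.01, "grip": 0}]
end [ 0.401  -0.2556  0.1512] [-3.1414  0.5591  2.441 ]
lin/row mm 6.6 rot/row 3.12
[{"tx": -0.0065, "tz": -0.0012, "ay": 3.12, "grip": 0}, {"tx": -0.0064, "tz": -0.0016, "ay": 3.12, "grip": 0}, {"tx": -0.0063, "tz": -0.0019, "ay": 3.12, "grip": 0}, {"tx": -0.0062, "tz": -0.0022, "ay": 3.12, "grip": 0}, {"tx": -0.0061, "tz": -0.0026, "ay": 3.12, "grip": 0}, {"tx": -0.0059, "tz": -0.0029, "ay": 3.12, "grip": 0}, {"tx": -0.0057, "tz": -0.0033, "ay": 3.12, "grip": 0}, {"tx": -0.0056, "tz": -0.0035, "ay": 3.12, "grip": 0}]
end [ 0.4307 -0.2807  0.1869] [3.1416 0.1229 2.4416]
lin/row mm 11.8 rot/row 4.38
[{"tx": -0.0117, "tz": -0.0016, "ay": 4.38, "grip": 0}, {"tx": -0.0116, "tz": -0.0026, "ay": 4.38, "grip": 0}, {"tx": -0.0113, "tz": -0.0034, "ay": 4.38, "grip": 0}, {"tx": -0.011, "tz": -0.0042, "ay": 4.38, "grip": 0}, {"tx": -0.0107, "tz": -0.0051, "ay": 4.38, "grip": 0}, {"tx": -0.0102, "tz": -0.0059, "ay": 4.38, "grip": 0}, {"tx": -0.0098, "tz": -0.0067, "ay": 4.38, "grip": 0}, {"tx": -0.0093, "tz": -0.0073, "ay": 4.38, "grip": 0}]
end [ 0.5006 -0.3396  0.2113] [ 3.1416 -0.4894  2.4416]
```

Request:
drive_tool(
  deltas=[
    {"tx": -0.0015, "ty": 0.0002, "tz": 0.0008, "ax": 0, "ay": 1.87, "az": 0, "grip": 0},
    {"tx": -0.0016, "ty": 0.0002, "tz": 0.0008, "ax": 0, "ay": 1.87, "az": 0, "grip": 0},
    {"tx": -0.0016, "ty": 0.0002, "tz": 0.0007, "ax": 0, "ay": 1.87, "az": 0, "grip": 0},
    {"tx": -0.0016, "ty": 0.0002, "tz": 0.0007, "ax": 0, "ay": 1.87, "az": 0, "grip": 0},
    {"tx": -0.0016, "ty": 0.0002, "tz": 0.0006, "ax": 0, "ay": 1.87, "az": 0, "grip": 0},
    {"tx": -0.0017, "ty": 0.0002, "tz": 0.0006, "ax": 0, "ay": 1.87, "az": 0, "grip": 0},
    {"tx": -0.0016, "ty": 0.0002, "tz": 0.0005, "ax": 0, "ay": 1.87, "az": 0, "grip": 0},
    {"tx": -0.0017, "ty": 0.0002, "tz": 0.0004, "ax": 0, "ay": 1.87, "az": 0, "grip": 0},
  ],
)

```text
time_s: 29.0
tcp_pos: [0.4024, -0.2548, 0.1522]
tcp_rot: [3.14, 0.56, 2.442]
wrist_force: [0.5, -0.6, -4.0]
opening: 0.199
```

```bash
python3 st.py 42 -.088; python3 shot.py scene s20 50 110 230 245
```

```text
29.0 org [ 0.4534 -0.2974  0.0938] lip [ 0.4911 -0.3291  0.0852] rpy [ 0.002  0.173 -0.698] F [ 0.5 -0.6 -4. ] q [-0.68 -0.44  2.07 -0.01  0.95 -1.54]
29.0 [ 0.4024 -0.2548  0.1522] [3.14  0.56  2.442] [-0.68 -0.44  2.07 -0.01  0.95 -1.54]
```

View pics/s20.png

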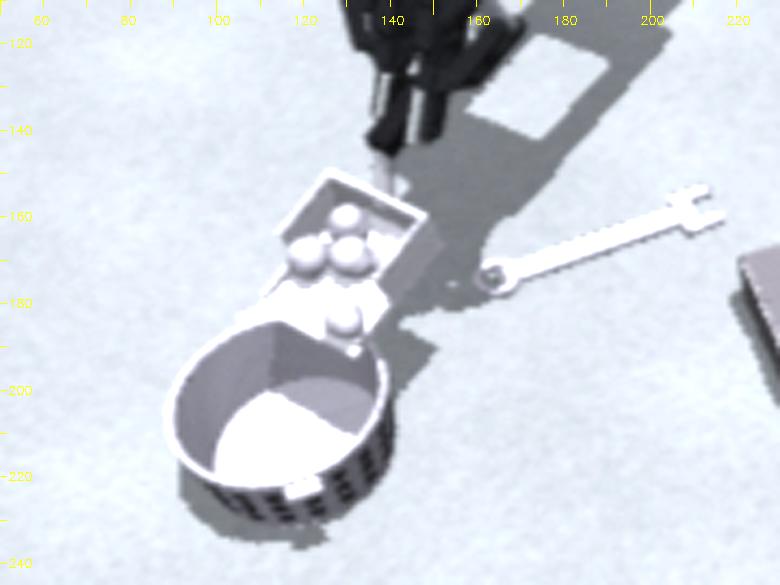

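Request:
drive_tool(
  deltas=[
    {"tx": -0.0075, "ty": 0, "tz": -0.0009, "ax": 0, "ay": 3.1, "az": 0, "grip": 0},
    {"tx": -0.0074, "ty": 0, "tz": -0.0013, "ax": 0, "ay": 3.1, "az": 0, "grip": 0},
    {"tx": -0.0073, "ty": 0, "tz": -0.0016, "ax": 0, "ay": 3.1, "az": 0, "grip": 0},
    {"tx": -0.0072, "ty": 0, "tz": -0.002, "ax": 0, "ay": 3.1, "az": 0, "grip": 0},
    {"tx": -0.0071, "ty": 0, "tz": -0.0024, "ax": 0, "ay": 3.1, "az": 0, "grip": 0},
    {"tx": -0.0069, "ty": 0, "tz": -0.0027, "ax": 0, "ay": 3.1, "az": 0, "grip": 0},
    {"tx": -0.0057, "ty": 0, "tz": -0.0033, "ax": 0, "ay": 3.1, "az": 0, "grip": 0},
    {"tx": -0.0056, "ty": 0, "tz": -0.0035, "ax": 0, "ay": 3.1, "az": 0, "grip": 0},
  ],
)

```text
time_s: 29.85
tcp_pos: [0.4383, -0.2849, 0.1909]
tcp_rot: [3.14, 0.133, 2.443]
wrist_force: [1.5, 0.6, -1.9]
opening: 0.201
```

```bash
python3 st.py 42 -.088; python3 shot.py scene s21 50 110 230 245;  python3 - <<'E'
from plan import *
q0=ctrl.read_state()['qpos']; a=cur()
ws=[lipw(-.015,.078,-.7,72)]
check(ws,q0)
for w in ws: rows(*a,*w,8,0); a=w
E
```

```text
29.85 org [ 0.4661 -0.3081  0.1102] lip [ 0.4978 -0.3346  0.0819] rpy [ 0.002  0.6   -0.697] F [ 1.5  0.6 -1.9] q [-0.68 -0.06  1.6  -0.    1.46 -1.56]
29.85 [ 0.4383 -0.2849  0.1909] [3.14  0.133 2.443] [-0.68 -0.06  1.6  -0.    1.46 -1.56]
[-0.69  0.63  0.78  0.01  2.25 -1.56] res 0.00000
lin/row mm 11.5 rot/row 4.71
[{"tx": -0.0115, "ty": -0.0002, "tz": -0.0009, "ax": 0.01, "ay": 4.71, "az": 0.01, "grip": 0}, {"tx": -0.0114, "ty": -0.0002, "tz": -0.0019, "ax": 0.01, "ay": 4.71, "az": 0.01, "grip": 0}, {"tx": -0.0112, "ty": -0.0002, "tz": -0.0027, "ax": 0.01, "ay": 4.71, "az": 0.01, "grip": 0}, {"tx": -0.0109, "ty": -0.0002, "tz": -0.0037, "ax": 0.01, "ay": 4.71, "az": 0.01, "grip": 0}, {"tx": -0.0106, "ty": -0.0002, "tz": -0.0046, "ax": 0.01, "ay": 4.71, "az": 0.01, "grip": 0}, {"tx": -0.0102, "ty": -0.0001, "tz": -0.0055, "ax": 0.01, "ay": 4.71, "az": 0.01, "grip": 0}, {"tx": -0.0097, "ty": -0.0002, "tz": -0.0062, "ax": 0.01, "ay": 4.71, "az": 0.01, "grip": 0}, {"tx": -0.0092, "ty": -0.0002, "tz": -0.007, "ax": 0.01, "ay": 4.71, "az": 0.01, "grip": 0}]
end [ 0.508  -0.3458  0.2112] [-3.1414 -0.5233  2.4416]
```

View pics/s21.png

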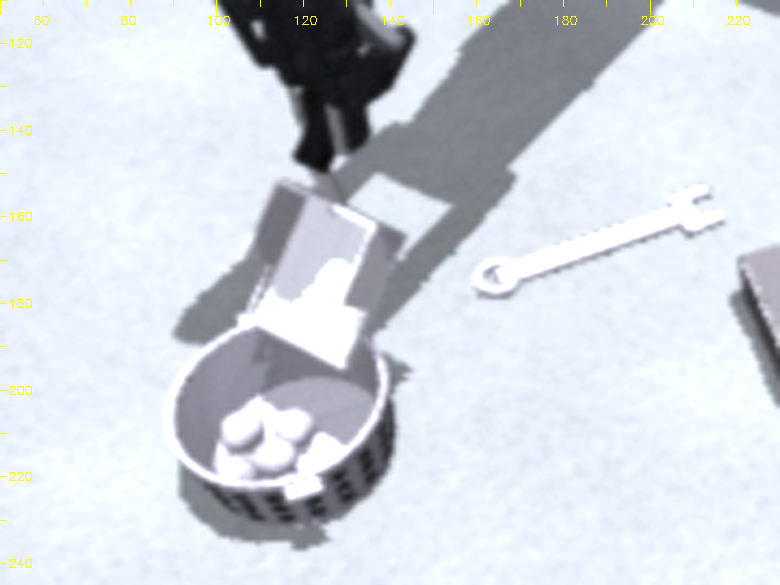

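Request:
drive_tool(
  deltas=[
    {"tx": -0.0115, "ty": 0, "tz": -0.0009, "ax": 0, "ay": 4.7, "az": 0, "grip": 0},
    {"tx": -0.0114, "ty": 0, "tz": -0.0019, "ax": 0, "ay": 4.7, "az": 0, "grip": 0},
    {"tx": -0.0112, "ty": 0, "tz": -0.0027, "ax": 0, "ay": 4.7, "az": 0, "grip": 0},
    {"tx": -0.0109, "ty": 0, "tz": -0.0037, "ax": 0, "ay": 4.7, "az": 0, "grip": 0},
    {"tx": -0.0106, "ty": 0, "tz": -0.0046, "ax": 0, "ay": 4.7, "az": 0, "grip": 0},
    {"tx": -0.0102, "ty": 0, "tz": -0.0055, "ax": 0, "ay": 4.7, "az": 0, "grip": 0},
    {"tx": -0.0097, "ty": 0, "tz": -0.0062, "ax": 0, "ay": 4.7, "az": 0, "grip": 0},
    {"tx": -0.0092, "ty": 0, "tz": -0.007, "ax": 0, "ay": 4.7, "az": 0, "grip": 0},
  ],
)

```text
time_s: 30.7
tcp_pos: [0.5074, -0.343, 0.2081]
tcp_rot: [3.14, -0.523, 2.444]
wrist_force: [0.1, -0.5, -2.1]
opening: 0.202
```

Request:
drive_tool(
  deltas=[
    {"tx": 0, "ty": 0, "tz": 0, "ax": 0, "ay": 0, "az": 0, "grip": 0},
    {"tx": 0, "ty": 0, "tz": 0, "ax": 0, "ay": 0, "az": 0, "grip": 0},
    {"tx": 0, "ty": 0, "tz": 0, "ax": 0, "ay": 0, "az": 0, "grip": 0},
    {"tx": 0, "ty": 0, "tz": 0, "ax": 0, "ay": 0, "az": 0, "grip": 0},
    {"tx": 0, "ty": 0, "tz": 0, "ax": 0, "ay": 0, "az": 0, "grip": 0},
    {"tx": 0, "ty": 0, "tz": 0, "ax": 0, "ay": 0, "az": 0, "grip": 0},
    {"tx": 0, "ty": 0, "tz": 0, "ax": 0, "ay": 0, "az": 0, "grip": 0},
    {"tx": 0, "ty": 0, "tz": 0, "ax": 0, "ay": 0, "az": 0, "grip": 0},
  ],
)

```text
time_s: 31.5
tcp_pos: [0.5053, -0.3415, 0.2079]
tcp_rot: [3.14, -0.529, 2.444]
wrist_force: [0.4, -0.3, -2.8]
opening: 0.201
```

```bash
python3 st.py 42 -.088; python3 shot.py scene s22 50 110 230 245; python3 - <<'E'
from plan import *
q0=ctrl.read_state()['qpos']; a=cur()
ws=[lipw(-.05,.12,-.7,25),lipc(.60,-.45,.15,-.5,0),lipc(.61,-.15,.15,-.2,0),lipc(.63,.2,.15,.15,0),lipc(.655,.45,.13,.448,0)]
check(ws,q0)
for w in ws: rows(*a,*w,8,0); a=w
E
```

```text
31.5 org [ 0.4893 -0.3279  0.122 ] lip [ 0.501  -0.3377  0.0743] rpy [ 0.004  1.262 -0.695] F [ 0.4 -0.3 -2.8] q [-0.69  0.62  0.81  0.01  2.24 -1.56]
31.5 [ 0.5053 -0.3415  0.2079] [ 3.14  -0.529  2.444] [-0.69  0.62  0.81  0.01  2.24 -1.56]
[-0.68 -0.28  1.77 -0.    1.36 -1.55] res 0.00000
[-0.6  -0.59  2.14  0.09  0.87 -1.71] res 0.00000
[-0.3  -0.56  2.12  0.09  0.85 -1.7 ] res 0.00000
[ 0.06 -0.5   2.09  0.08  0.82 -1.69] res 0.00000
[ 0.27 -0.42  2.08  0.17  0.76 -1.83] res 0.00000
lin/row mm 16.1 rot/row 5.91
[{"tx": 0.0143, "ty": -0.0002, "tz": 0.0075, "ax": 0.01, "ay": -5.91, "az": 0.01, "grip": 0}, {"tx": 0.015, "ty": -0.0001, "tz": 0.0059, "ax": 0.01, "ay": -5.91, "az": 0.01, "grip": 0}, {"tx": 0.0156, "ty": -0.0002, "tz": 0.0044, "ax": 0.01, "ay": -5.91, "az": 0.01, "grip": 0}, {"tx": 0.0159, "ty": -0.0002, "tz": 0.0028, "ax": 0.01, "ay": -5.91, "az": 0.01, "grip": 0}, {"tx": 0.0161, "ty": -0.0002, "tz": 0.0011, "ax": 0.01, "ay": -5.91, "az": 0.01, "grip": 0}, {"tx": 0.0161, "ty": -0.0002, "tz": -0.0006, "ax": 0.01, "ay": -5.91, "az": 0.01, "grip": 0}, {"tx": 0.016, "ty":
[... 2559 characters left out ...]
"tx": 0.0015, "ty": 0.0157, "tz": 0.002, "ax": -1.43, "az": -1.59, "grip": 0}, {"tx": 0.001, "ty": 0.0156, "tz": 0.0025, "ax": -1.43, "az": -1.59, "grip": 0}, {"tx": 0.0006, "ty": 0.0156, "tz": 0.0028, "ax": -1.43, "az": -1.59, "grip": 0}, {"tx": 0.0002, "ty": 0.0155, "tz": 0.0032, "ax": -1.43, "az": -1.59, "grip": 0}, {"tx": -0.0002, "ty": 0.0155, "tz": 0.0035, "ax": -1.43, "az": -1.59, "grip": 0}, {"tx": -0.0007, "ty": 0.0153, "tz": 0.004, "ax": -1.43, "az": -1.59, "grip": 0}, {"tx": -0.0011, "ty": 0.0152, "tz": 0.0044, "ax": -1.43, "az": -1.59, "grip": 0}, {"tx": -0.0015, "ty": 0.0151, "tz": 0.0047, "ax": -1.43, "az": -1.59, "grip": 0}]
end [0.4767 0.2306 0.1751] [-3.1414  0.733  -2.6929]
```

View pics/s22.png

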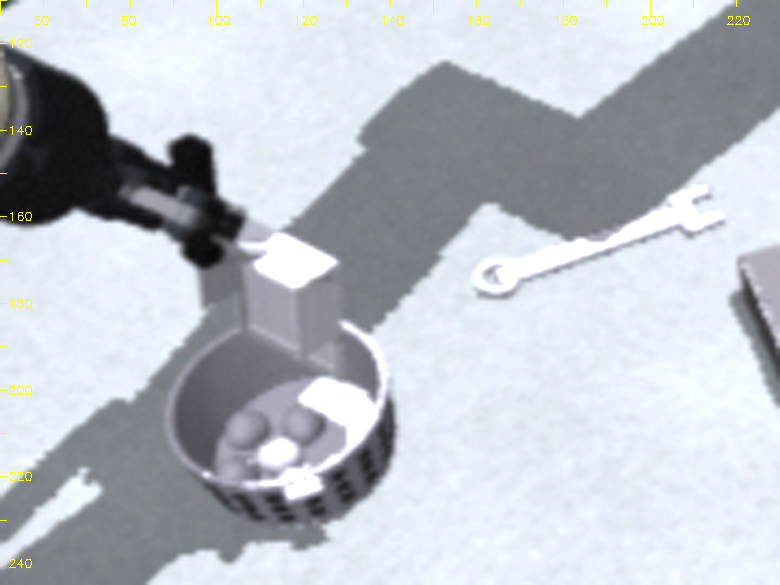

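Request:
drive_tool(
  deltas=[
    {"tx": 0.0143, "ty": 0, "tz": 0.0075, "ax": 0, "ay": -5.9, "az": 0, "grip": 0},
    {"tx": 0.015, "ty": 0, "tz": 0.0059, "ax": 0, "ay": -5.9, "az": 0, "grip": 0},
    {"tx": 0.0156, "ty": 0, "tz": 0.0044, "ax": 0, "ay": -5.9, "az": 0, "grip": 0},
    {"tx": 0.0159, "ty": 0, "tz": 0.0028, "ax": 0, "ay": -5.9, "az": 0, "grip": 0},
    {"tx": 0.0161, "ty": 0, "tz": 0.0011, "ax": 0, "ay": -5.9, "az": 0, "grip": 0},
    {"tx": 0.0161, "ty": 0, "tz": -0.0006, "ax": 0, "ay": -5.9, "az": 0, "grip": 0},
    {"tx": 0.016, "ty": 0, "tz": -0.0022, "ax": 0, "ay": -5.9, "az": 0, "grip": 0},
    {"tx": 0.0157, "ty": 0, "tz": -0.0039, "ax": 0, "ay": -5.9, "az": 0, "grip": 0},
  ],
)

```text
time_s: 32.35
tcp_pos: [0.4056, -0.2577, 0.2143]
tcp_rot: [3.14, 0.298, 2.443]
wrist_force: [0.2, 0.8, -1.8]
opening: 0.199
```

Request:
drive_tool(
  deltas=[
    {"tx": 0.003, "ty": 0.0076, "tz": 0.0015, "ax": -0.71, "ay": -3.1, "az": -1.26, "grip": 0},
    {"tx": 0.0029, "ty": 0.0076, "tz": 0.0015, "ax": -0.71, "ay": -3.1, "az": -1.26, "grip": 0},
    {"tx": 0.0028, "ty": 0.0077, "tz": 0.0015, "ax": -0.71, "ay": -3.1, "az": -1.26, "grip": 0},
    {"tx": 0.0027, "ty": 0.0077, "tz": 0.0013, "ax": -0.71, "ay": -3.1, "az": -1.26, "grip": 0},
    {"tx": 0.0026, "ty": 0.0078, "tz": 0.0014, "ax": -0.71, "ay": -3.1, "az": -1.26, "grip": 0},
    {"tx": 0.0025, "ty": 0.0078, "tz": 0.0012, "ax": -0.71, "ay": -3.1, "az": -1.26, "grip": 0},
    {"tx": 0.0024, "ty": 0.0079, "tz": 0.0013, "ax": -0.71, "ay": -3.1, "az": -1.26, "grip": 0},
    {"tx": 0.0023, "ty": 0.0078, "tz": 0.0012, "ax": -0.71, "ay": -3.1, "az": -1.26, "grip": 0},
  ],
)

```text
time_s: 33.15
tcp_pos: [0.4302, -0.1988, 0.1943]
tcp_rot: [3.14, 0.729, 2.644]
wrist_force: [-0.2, 0.2, -2.7]
opening: 0.201
```

Request:
drive_tool(
  deltas=[
    {"tx": 0.0019, "ty": 0.0178, "tz": -0.0017, "ax": -1.44, "ay": 0, "az": -1.6, "grip": 0},
    {"tx": 0.0014, "ty": 0.0178, "tz": -0.0013, "ax": -1.44, "ay": 0, "az": -1.6, "grip": 0},
    {"tx": 0.001, "ty": 0.0179, "tz": -0.0008, "ax": -1.44, "ay": 0, "az": -1.6, "grip": 0},
    {"tx": 0.0004, "ty": 0.018, "tz": -0.0004, "ax": -1.44, "ay": 0, "az": -1.6, "grip": 0},
    {"tx": 0, "ty": 0.0179, "tz": 0, "ax": -1.44, "ay": 0, "az": -1.6, "grip": 0},
    {"tx": -0.0006, "ty": 0.0179, "tz": 0.0005, "ax": -1.44, "ay": 0, "az": -1.6, "grip": 0},
    {"tx": -0.0011, "ty": 0.0179, "tz": 0.001, "ax": -1.44, "ay": 0, "az": -1.6, "grip": 0},
    {"tx": -0.0016, "ty": 0.0178, "tz": 0.0014, "ax": -1.44, "ay": 0, "az": -1.6, "grip": 0},
  ],
)

```text
time_s: 33.95
tcp_pos: [0.4797, -0.064, 0.1945]
tcp_rot: [3.138, 0.727, 2.944]
wrist_force: [-0.3, -0.1, -2.1]
opening: 0.197
```

Request:
drive_tool(
  deltas=[
    {"tx": 0.002, "ty": 0.0215, "tz": -0.0018, "ax": -1.68, "ay": 0, "az": -1.86, "grip": 0},
    {"tx": 0.0013, "ty": 0.0215, "tz": -0.0011, "ax": -1.68, "ay": 0, "az": -1.86, "grip": 0},
    {"tx": 0.0006, "ty": 0.0217, "tz": -0.0006, "ax": -1.68, "ay": 0, "az": -1.86, "grip": 0},
    {"tx": -0.0002, "ty": 0.0216, "tz": 0.0001, "ax": -1.68, "ay": 0, "az": -1.86, "grip": 0},
    {"tx": -0.0008, "ty": 0.0216, "tz": 0.0008, "ax": -1.68, "ay": 0, "az": -1.86, "grip": 0},
    {"tx": -0.0015, "ty": 0.0216, "tz": 0.0014, "ax": -1.68, "ay": 0, "az": -1.86, "grip": 0},
    {"tx": -0.0022, "ty": 0.0214, "tz": 0.002, "ax": -1.68, "ay": 0, "az": -1.86, "grip": 0},
    {"tx": -0.0029, "ty": 0.0213, "tz": 0.0026, "ax": -1.68, "ay": 0, "az": -1.86, "grip": 0},
  ],
)

```text
time_s: 34.75
tcp_pos: [0.4922, 0.1085, 0.195]
tcp_rot: [3.136, 0.728, -2.991]
wrist_force: [0.2, 0.2, -2.2]
opening: 0.199
```

```bash
python3 st.py 42 -.088; python3 shot.py top t23; python3 - <<'E'
from plan import *
q0=ctrl.read_state()['qpos']; a=cur()
def og(x,y,z,psi,n): return tcp_for([x,y,z],psi,T,n,gx=g)
ws=[og(.555,.300,.10,.44,0),og(.556,.301,.052,.44,0)]
check(ws,q0)
for w in ws: rows(*a,*w,8,0); a=w
E
```

```text
34.75 org [0.5665 0.1203 0.1485] lip [0.6159 0.128  0.1483] rpy [0.004 0.005 0.154] F [ 0.2  0.2 -2.2] q [ 0.06 -0.5   2.09  0.09  0.83 -1.69]
34.75 [0.4922 0.1085 0.195 ] [ 3.136  0.728 -2.991] [ 0.06 -0.5   2.09  0.09  0.83 -1.69]
[ 0.38 -0.31  2.07  0.07  0.65 -1.67] res 0.00000
[ 0.38 -0.25  2.13  0.08  0.53 -1.69] res 0.00000
lin/row mm 20.6 rot/row 2.03
[{"tx": 0.0024, "ty": 0.0195, "tz": 0.0063, "ax": -1.32, "ay": -0.03, "az": -1.54, "grip": 0}, {"tx": 0.0018, "ty": 0.0194, "tz": 0.0067, "ax": -1.32, "ay": -0.03, "az": -1.54, "grip": 0}, {"tx": 0.0014, "ty": 0.0193, "tz": 0.0071, "ax": -1.32, "ay": -0.03, "az": -1.54, "grip": 0}, {"tx": 0.0008, "ty": 0.0192, "tz": 0.0076, "ax": -1.32, "ay": -0.03, "az": -1.54, "grip": 0}, {"tx": 0.0003, "ty": 0.019, "tz": 0.008, "ax": -1.32, "ay": -0.03, "az": -1.54, "grip": 0}, {"tx": -0.0001, "ty": 0.0188, "tz": 0.0085, "ax": -1.32, "ay": -0.03, "az": -1.54, "grip": 0}, {"tx": -0.0007, "ty": 0.0186, "tz": 0.0089, "ax": -1.32, "ay": -0.03, "az": -1.54, "grip": 0}, {"tx": -0.0012, "ty": 0.0183, "tz": 0.0093, "ax": -1.32, "ay": -0.03, "az": -1.54, "grip": 0}]
end [0.4867 0.2678 0.1461] [-3.1414  0.7332 -2.7011]
lin/row mm 6.0 rot/row 0.00
[{"tx": 0.0039, "ty": 0.0001, "tz": 0.0046, "grip": 0}, {"tx": 0.0039, "tz": 0.0045, "grip": 0}, {"tx": 0.0039, "ty": 0.0001, "tz": 0.0046, "grip": 0}, {"tx": 0.0039, "tz": 0.0046, "grip": 0}, {"tx": 0.0039, "ty": 0.0001, "tz": 0.0046, "grip": 0}, {"tx": 0.0038, "ty": 0.0001, "tz": 0.0045, "grip": 0}, {"tx": 0.0039, "tz": 0.0046, "grip": 0}, {"tx": 0.0039, "ty": 0.0001, "tz": 0.0046, "grip": 0}]
end [0.4877 0.2689 0.0981] [ 3.1416  0.733  -2.7016]
```

View pics/t23.png

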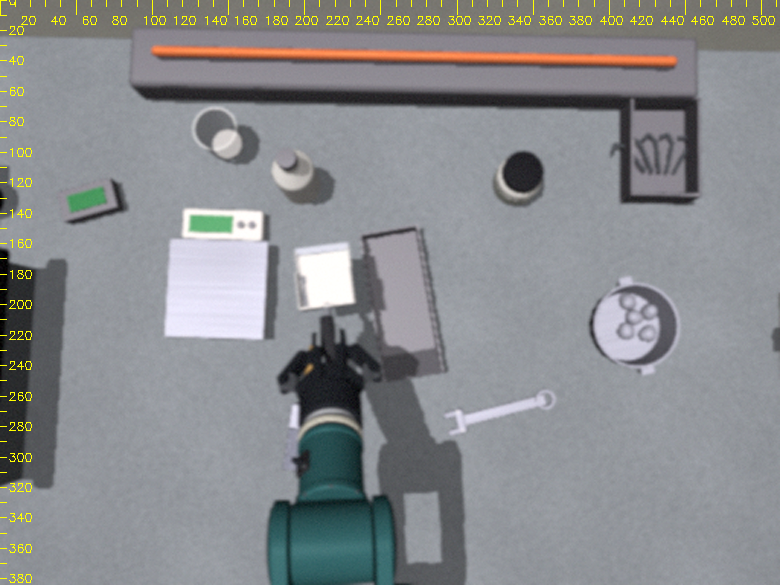

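Request:
drive_tool(
  deltas=[
    {"tx": 0.0024, "ty": 0.0195, "tz": 0.0063, "ax": -1.32, "ay": 0, "az": -1.54, "grip": 0},
    {"tx": 0.0018, "ty": 0.0194, "tz": 0.0067, "ax": -1.32, "ay": 0, "az": -1.54, "grip": 0},
    {"tx": 0.0014, "ty": 0.0193, "tz": 0.0071, "ax": -1.32, "ay": 0, "az": -1.54, "grip": 0},
    {"tx": 0.0008, "ty": 0.0192, "tz": 0.0076, "ax": -1.32, "ay": 0, "az": -1.54, "grip": 0},
    {"tx": 0.0003, "ty": 0.019, "tz": 0.008, "ax": -1.32, "ay": 0, "az": -1.54, "grip": 0},
    {"tx": 0, "ty": 0.0188, "tz": 0.0085, "ax": -1.32, "ay": 0, "az": -1.54, "grip": 0},
    {"tx": -0.0007, "ty": 0.0186, "tz": 0.0089, "ax": -1.32, "ay": 0, "az": -1.54, "grip": 0},
    {"tx": -0.0012, "ty": 0.0183, "tz": 0.0093, "ax": -1.32, "ay": 0, "az": -1.54, "grip": 0},
  ],
)

```text
time_s: 35.6
tcp_pos: [0.4876, 0.2651, 0.1454]
tcp_rot: [-3.138, 0.728, -2.702]
wrist_force: [0.9, -0.1, -1.9]
opening: 0.203
```

Request:
drive_tool(
  deltas=[
    {"tx": 0.0039, "ty": 0, "tz": 0.0046, "ax": 0, "ay": 0, "az": 0, "grip": 0},
    {"tx": 0.0039, "ty": 0, "tz": 0.0045, "ax": 0, "ay": 0, "az": 0, "grip": 0},
    {"tx": 0.0039, "ty": 0, "tz": 0.0046, "ax": 0, "ay": 0, "az": 0, "grip": 0},
    {"tx": 0.0039, "ty": 0, "tz": 0.0046, "ax": 0, "ay": 0, "az": 0, "grip": 0},
    {"tx": 0.0039, "ty": 0, "tz": 0.0046, "ax": 0, "ay": 0, "az": 0, "grip": 0},
    {"tx": 0.0038, "ty": 0, "tz": 0.0045, "ax": 0, "ay": 0, "az": 0, "grip": 0},
    {"tx": 0.0039, "ty": 0, "tz": 0.0046, "ax": 0, "ay": 0, "az": 0, "grip": 0},
    {"tx": 0.002, "ty": 0, "tz": 0.0023, "ax": 0, "ay": 0, "az": 0, "grip": 0},
  ],
)

```text
time_s: 36.4
tcp_pos: [0.4893, 0.2651, 0.1004]
tcp_rot: [-3.138, 0.73, -2.704]
wrist_force: [0.4, 0.6, -2.1]
opening: 0.203
```

```bash
python3 st.py 42 -.088
```

```text
36.4 org [0.5576 0.2967 0.0541] lip [0.6029 0.3178 0.0539] rpy [-0.003  0.003  0.435] F [ 0.4  0.6 -2.1] q [ 0.37 -0.25  2.12  0.08  0.54 -1.69]
```

Good alignment; lower gently to contact.

Request:
drive_tool(
  deltas=[
    {"tx": 0.0009, "ty": 0, "tz": 0.001, "ax": 0, "ay": 0, "az": 0, "grip": 0},
    {"tx": 0.0009, "ty": 0, "tz": 0.001, "ax": 0, "ay": 0, "az": 0, "grip": 0},
    {"tx": 0.0009, "ty": 0, "tz": 0.001, "ax": 0, "ay": 0, "az": 0, "grip": 0},
    {"tx": 0.0009, "ty": 0, "tz": 0.001, "ax": 0, "ay": 0, "az": 0, "grip": 0},
    {"tx": 0.0009, "ty": 0, "tz": 0.001, "ax": 0, "ay": 0, "az": 0, "grip": 0},
    {"tx": 0.0009, "ty": 0, "tz": 0.001, "ax": 0, "ay": 0, "az": 0, "grip": 0},
    {"tx": 0.0005, "ty": 0, "tz": 0.0005, "ax": 0, "ay": 0, "az": 0, "grip": 0},
    {"tx": 0, "ty": 0, "tz": 0, "ax": 0, "ay": 0, "az": 0, "grip": 0},
  ],
)

```text
time_s: 37.2
tcp_pos: [0.4895, 0.2652, 0.0925]
tcp_rot: [-3.138, 0.731, -2.704]
wrist_force: [0.1, -0.4, -1.7]
opening: 0.204
```

```bash
python3 st.py 42 -.088
```

```text
37.2 org [0.5579 0.2969 0.0463] lip [0.6032 0.318  0.0461] rpy [-0.003  0.002  0.435] F [ 0.1 -0.4 -1.7] q [ 0.37 -0.24  2.13  0.08  0.52 -1.69]
```

Request:
drive_tool(
  deltas=[
    {"tx": 0.0005, "ty": 0, "tz": 0.0006, "ax": 0, "ay": 0, "az": 0, "grip": 0},
    {"tx": 0.0005, "ty": 0, "tz": 0.0006, "ax": 0, "ay": 0, "az": 0, "grip": 0},
    {"tx": 0.0005, "ty": 0, "tz": 0.0006, "ax": 0, "ay": 0, "az": 0, "grip": 0},
    {"tx": 0, "ty": 0, "tz": 0, "ax": 0, "ay": 0, "az": 0, "grip": 0},
    {"tx": 0, "ty": 0, "tz": 0, "ax": 0, "ay": 0, "az": 0, "grip": 0},
    {"tx": 0, "ty": 0, "tz": 0, "ax": 0, "ay": 0, "az": 0, "grip": 0},
    {"tx": 0, "ty": 0, "tz": 0, "ax": 0, "ay": 0, "az": 0, "grip": 0},
    {"tx": 0, "ty": 0, "tz": 0, "ax": 0, "ay": 0, "az": 0, "grip": 0},
  ],
)

```text
time_s: 38.0
tcp_pos: [0.4903, 0.2655, 0.0915]
tcp_rot: [-3.138, 0.733, -2.704]
wrist_force: [-0.3, -0.4, 3.8]
opening: 0.202
```

```bash
python3 st.py 42 -.088; python3 shot.py scene s24 260 110 420 230
```

```text
38.0 org [0.5588 0.2973 0.0454] lip [0.6042 0.3184 0.0454] rpy [-0.003 -0.     0.435] F [-0.3 -0.4  3.8] q [ 0.37 -0.23  2.13  0.09  0.51 -1.7 ]
38.0 [0.4903 0.2655 0.0915] [-3.138  0.733 -2.704] [ 0.37 -0.23  2.13  0.09  0.51 -1.7 ]
```

View pics/s24.png

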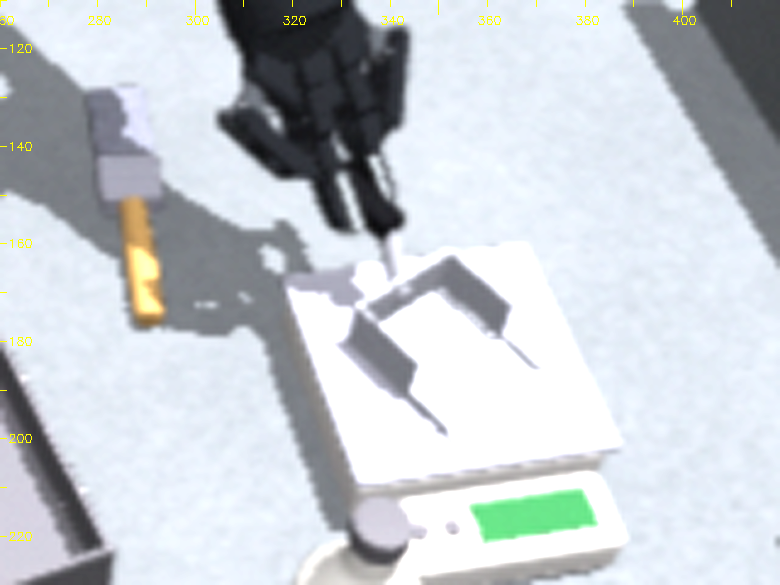

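Seated. Release, then back away along the tool axis.

Request:
drive_tool(
  deltas=[
    {"tx": 0, "ty": 0, "tz": 0, "ax": 0, "ay": 0, "az": 0, "grip": 0.02},
    {"tx": 0, "ty": 0, "tz": 0, "ax": 0, "ay": 0, "az": 0, "grip": 0.025},
    {"tx": 0, "ty": 0, "tz": 0, "ax": 0, "ay": 0, "az": 0, "grip": 0.035},
    {"tx": 0, "ty": 0, "tz": 0, "ax": 0, "ay": 0, "az": 0, "grip": 0.05},
    {"tx": 0, "ty": 0, "tz": 0, "ax": 0, "ay": 0, "az": 0, "grip": 0.06},
    {"tx": 0, "ty": 0, "tz": 0, "ax": 0, "ay": 0, "az": 0, "grip": 0.06},
    {"tx": 0, "ty": 0, "tz": 0, "ax": 0, "ay": 0, "az": 0, "grip": 0.06},
    {"tx": 0, "ty": 0, "tz": 0, "ax": 0, "ay": 0, "az": 0, "grip": 0.06},
  ],
)

```text
time_s: 38.85
tcp_pos: [0.4896, 0.2653, 0.0904]
tcp_rot: [-3.138, 0.731, -2.704]
wrist_force: [-0.2, 0.5, -0.1]
opening: 0.7
```

Request:
drive_tool(
  deltas=[
    {"tx": -0.002, "ty": 0, "tz": -0.008, "ax": 0, "ay": 0, "az": 0, "grip": 0.06},
    {"tx": -0.002, "ty": 0, "tz": -0.01, "ax": 0, "ay": 0, "az": 0, "grip": 0.06},
    {"tx": -0.002, "ty": 0, "tz": -0.012, "ax": 0, "ay": 0, "az": 0, "grip": 0.06},
    {"tx": -0.002, "ty": 0, "tz": -0.012, "ax": 0, "ay": 0, "az": 0, "grip": 0.06},
    {"tx": -0.002, "ty": 0, "tz": -0.012, "ax": 0, "ay": 0, "az": 0, "grip": 0.06},
    {"tx": -0.002, "ty": 0, "tz": -0.012, "ax": 0, "ay": 0, "az": 0, "grip": 0.06},
    {"tx": 0, "ty": 0, "tz": -0.012, "ax": 0, "ay": 0, "az": 0, "grip": 0.06},
    {"tx": 0, "ty": 0, "tz": 0, "ax": 0, "ay": 0, "az": 0, "grip": 0.06},
  ],
)

```text
time_s: 39.65
tcp_pos: [0.4508, 0.2474, 0.1598]
tcp_rot: [-3.138, 0.737, -2.703]
wrist_force: [0.6, 0.0, 0.7]
opening: 0.701
```

Request:
drive_tool(
  deltas=[
    {"tx": 0, "ty": 0, "tz": 0, "ax": 0, "ay": 0, "az": 0, "grip": 0.06},
    {"tx": 0, "ty": 0, "tz": 0, "ax": 0, "ay": 0, "az": 0, "grip": 0.06},
    {"tx": 0, "ty": 0, "tz": 0, "ax": 0, "ay": 0, "az": 0, "grip": 0.06},
    {"tx": 0, "ty": 0, "tz": 0, "ax": 0, "ay": 0, "az": 0, "grip": 0.06},
    {"tx": 0, "ty": 0, "tz": 0, "ax": 0, "ay": 0, "az": 0, "grip": 0.06},
    {"tx": 0, "ty": 0, "tz": 0, "ax": 0, "ay": 0, "az": 0, "grip": 0.06},
    {"tx": 0, "ty": 0, "tz": 0, "ax": 0, "ay": 0, "az": 0, "grip": 0.06},
    {"tx": 0, "ty": 0, "tz": 0, "ax": 0, "ay": 0, "az": 0, "grip": 0.06},
  ],
)

```text
time_s: 40.45
tcp_pos: [0.4505, 0.2472, 0.1564]
tcp_rot: [-3.138, 0.731, -2.704]
wrist_force: [0.1, -0.5, -0.0]
opening: 0.704
```

```bash
python3 st.py 42 -.088; python3 shot.py scene s25; python3 shot.py top t25
```

```text
40.45 org [0.5189 0.2789 0.1102] lip [0.5642 0.3    0.1101] rpy [-0.003  0.002  0.436] F [ 0.1 -0.5 -0. ] q [ 0.36 -0.44  2.13  0.07  0.72 -1.68]
40.45 [0.4505 0.2472 0.1564] [-3.138  0.731 -2.704] [ 0.36 -0.44  2.13  0.07  0.72 -1.68]
40.5 [0.4505 0.2472 0.1565] [-3.138  0.731 -2.704] [ 0.36 -0.44  2.13  0.07  0.72 -1.68]
```

View pics/s25.png

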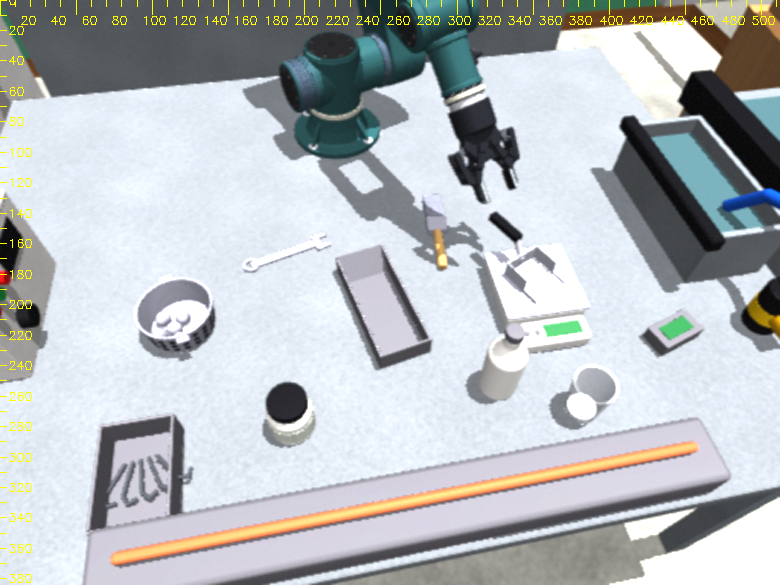

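View pics/t25.png

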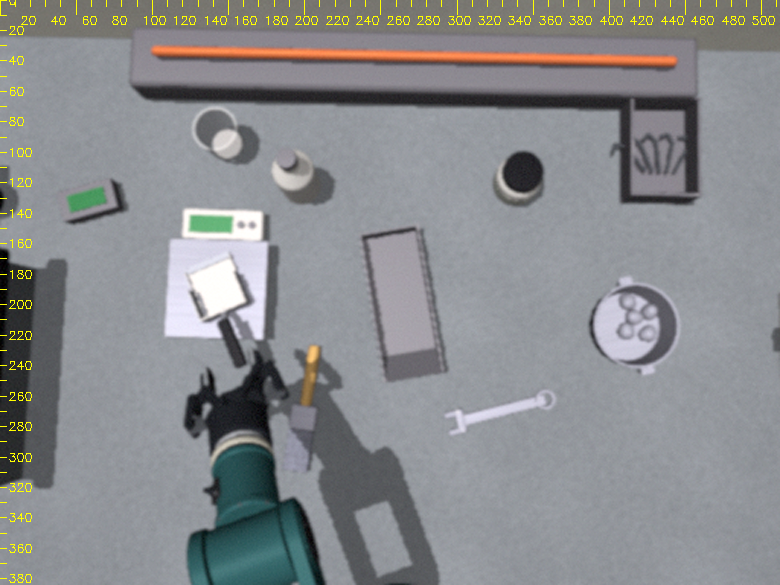

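```bash
python3 -c "
from cell import job
print(job.hand_in())"
```

```text
the job is handed in; nothing more can be done
None
```

I handed the job in at about 40.5 s of the 72 s allowed. No verdict came back, so what follows rests on my own last checks.

**What I did:**
- I scooped all five nuggets from the trough.
- I set the loaded scoop level on the pan and let go of it.
- I regripped it with the tool tilted 42°.
- I poured all five nuggets into the basket at about 72° nose-down.
- I laid the empty scoop back on the pan and backed the gripper off.

**Last checks:** The final pictures show five nuggets in the basket, an empty trough, and the scoop upright within a few mm of the pan's centre. The gripper is clear of it (wrist force about 0), and the bottle, jar, wrench and brush look unmoved.

**Not clean along the way:**
- **Scooping push:** the wrist force reached about 65 N as the lip met the trough's far wall (limit 120 N).
- **Last joint:** it touched its -2.57 rad limit for a moment while I tilted the scoop up in the trough. I moved it straight back off.
- **Trough position:** the top and wrist cameras disagreed on it by 3–4 mm.

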